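Put the potting kit away

ROBOT

A 6-joint arm with a two-finger parallel gripper is mounted at the origin on the work surface. World frame = base frame: x ahead of the robot, y to its left, z up, the work surface at z = 0. Lengths are in m, angles in rad, forces in N, time in s.
With the tool pointing down it reaches from about 0.375 to 0.925 m from the base axis. Payload 5.7 kg.
Tool frame: the origin (TCP) lies on the centre line of the jaws, within the pads' length; the fingertips stand 25 mm ahead of it and the grasp point (between the pads) lies 6 mm ahead of it; x points along the fingers, y is the direction in which the jaws open and shut, and the axes are right-handed (so a half turn about x gives the same grasp; the last joint's range is limited). The gripper opens to 85 mm and grips with 20 to 120 N. Pads are 22 mm wide; open, the fingers measure 114 mm over their backs; the gripper's body (76 mm by 85 mm) begins 54 mm behind the grasp point. The pads swing forward as they close: fully open they stand 13 mm farther back than shut.
Start: joints at [-1.226, 0.359, 1.51, -0, 1.272, -0.115], TCP at [0.266, -0.538, 0.256] pointing down, gripper open.
Joint ranges: [-2.97, 2.97], [-1.01, 2.36], [0.21, 2.38], [-0.96, 4.11], [0.2, 2.71], [-2.98, 2.98]. Speed limits (rad/s): [2.39, 2.39, 3.14, 3.14, 3.14, 3.14].

INTERFACE

Orientations are given as a rotation vector (axis times angle).
In Python, from workcell import manip gives the robot as it stands. The module is installed in compiled form; this text tells all that it offers.
- The arm moves only by the tool servo_tool, never from a script. Its argument "plan" is a list that holds one entry, the list of rows, each a list of 7 numbers: the closure, from 0 (fully open) to 1 (shut), then the shift along the tool's x, y, z in mm, then the turn, a rotation vector about the tool's x, y, z in units of 10 degrees (1.0 is 10 degrees). In form: [[[grip, tx, ty, tz, wx, wy, wz], ...]]. A call has 1 to 12 rows; each row is the pose to reach, as a shift and turn from the pose commanded when the call began, along the tool's axes at that moment; what a row does not reach only later rows make up. A row lasts 1/8 s, in which the tool goes at most 62.5 mm and 10.7 degrees, less where a joint would pass 70% of its speed; a pose out of reach is approached as far as the arm can. A call with a gripper value outside its range is refused whole. The fingers move at their own pace and stop on an object; "grip_force" is the grip in N (left out, the last holds). Time passes only in rows, so rows that repeat a pose let the fingers close. It gives the time, the measured TCP pose, the force and the opening at its end, in the units of the state.
- manip.observe(): the state, without advancing time (a new reading comes with each control period).
- manip.camera(name): name is "scene" or "top"; returns a dict with "color" (480x640x3 uint8, red, green, blue), "z_map" (480x640 float32, m along the optical axis (not along the pixel's ray), 0 where there is no reading), "fx", "fy", "cx", "cy" (pixels), "R" (3x3) and "t" (3): a world point X has camera coordinates R X + t. Camera axes: x right, y down, z forward; pixel columns grow to the right and rows downward; lengths in m; the calibration is good to about 2 mm. A picture is of the moment at which its call begins.
- manip.job_done(): hands the job in, once; it reports no verdict.
Trained networks look in a picture, given as the dict that the camera call returned (one of the last four; its "shot" number tells which), for a name from the list of things; names that differ only in an ending like _2 or _b are one class to them, and where a whole thing is asked for, a point or a joint stands for the part that bears it (a point fixed in the world has none). Each returns a list of dicts, best first, with "confidence" (0 to 1); they miss things now and then, are a little off and sometimes report something else, mostly with a low value. They report only what shows in the picture. A call takes as long as a camera call. They do not tell look-alikes from the thing itself.
- manip.recognise(picture, thing): "location" ([x, y, z] in m, in the coordinates of the camera as it stood for that picture, good to about 4 mm: the middle of the surface that is visible of it).
The state is a dict: "clock": time; "q": joint angles; "dq": joint speeds; "joint_torque": joint torques, N m; "eef_pos": TCP position; "tcp_rot": TCP orientation; "wrist_force": force on the tool from outside, world axes, zero at the start; "wrist_torque": the same for the moment, N m; "opening": opening from 0.0 (shut) to 1.0 (fully open).
Only numpy, scipy, OpenCV 4.12 (cv2) and the standard library are available. Lean on these libraries where they do the work, as an engineer would, in place of code of your own. Each camera call takes 0.05 s, during which the arm holds its last target.

TASK

Clear up after potting: nest the white pot domes mouth up, each cupped inside the next, in one straight stack standing in the empty black seed tray, and hang the scoop and the trowel by their wire loops inside the mesh cabinet, one on each hook, so that they hang down freely. Leave everything else where it stands.

Things in the scene. Friction and masses are not known exactly. Their poses are not given: they have to be found in the camera images.
- cabinet: low tool cabinet, fixed; 270 mm wide (y), 165 deep (x), 324 high; sheet sides 6 mm, wire roof and back, no door. Origin: centre of its underside; the open front faces -x, 82 mm from the origin; x points inward, z up. Floor 10 mm thick; the roof's front and back bars reach down to 310 mm above the shelf, its rods to 312; two hooks on a rail at the back, 250 mm up
- hook_left (a point): hook in the cabinet, the left one (+y) seen from the open front: 6 mm round steel. Point: on the axis of its level arm, where the upturned end begins. The arm runs from there 44 mm along +x to the rail at the back; the upturned end rises 24 mm (27 with its round end) and leans 7 mm towards the opening. Axes as the cabinet's
- hook_right (a point): hook in the cabinet, the right one (-y) seen from the open front: 6 mm round steel. Point: on the axis of its level arm, where the upturned end begins. The arm runs from there 44 mm along +x to the rail at the back; the upturned end rises 24 mm (27 with its round end) and leans 7 mm towards the opening. Axes as the cabinet's
- scoop: aluminium scoop, 232 mm long, lying bowl up, loop end away from the robot. Origin: on its underside near the lower end of the handle; x points along the handle to the loop, z up. Flat-sided handle 20 mm wide, 24 high, from x = -13 to 112 mm, underside at z = 0; bowl 52 mm wide, its back plate 51 mm high, from x = -85 to -13 mm; balances near x = 15 mm. 0.13 to 0.2 kg
- scoop_loop (a point): centre of the scoop's wire hanging loop, 128 mm from the scoop's origin along x and 12 mm up: a round loop of 5 mm wire, 26 mm clear inside, lying in the scoop's x-y plane (the hole's axis is the scoop's z)
- trowel: small steel trowel with wooden handle, 237 mm long, lying flat, loop end away from the robot. Origin: on its underside near the lower end of the handle; x points along the handle to the loop, z up. Flat-sided handle 22 mm wide, 24 high, from x = -14 to 116 mm, underside at z = 0; blade 54 mm wide, from x = -87 to -14 mm; balances near x = 20 mm. 0.14 to 0.23 kg
- trowel_loop (a point): centre of the trowel's wire hanging loop, 132 mm from the trowel's origin along x and 12 mm up: a round loop of 5 mm wire, 26 mm clear inside, lying in the trowel's x-y plane (the hole's axis is the trowel's z)
- tray: empty black plastic seed tray fixed to the shelf, 180 mm square (200 mm over its rim flange), 35 mm high, walls 4 mm, floor 4 mm. Origin: centre of its underside, z up, x and y along its sides
- tray_floor (a point): centre of the tray's inner floor, axes as the tray's
- dome1: one of three to five alike round white pot domes (None if absent), standing mouth up. 104 mm across, 46 mm high, 90 g. Origin: centre of its underside (the crown, flat for 52 mm across); z up out of the mouth. Upright skirt round the mouth from 32 to 46 mm height, outside radius 52, inside 43.5 mm (pinch it from above, one finger inside; a ledge inside at 32 mm); below it the wall tapers in. More: see dome2
- dome2: another pot dome, as dome1. Nesting: the 2.5 mm wall below the skirt tapers from 42 mm outside radius at 32 mm height to 31 mm near the crown, so a dome set mouth up into another cups inside it with about 1.5 mm side play, and its skirt sits on the other's rim, 14 mm higher
- dome3: another pot dome, as dome1
- dome4: another pot dome, as dome1
- dome5: another pot dome, as dome1
- torch: yellow torch, 130 mm long, 46 mm thick, lying in front of the cabinet; not to be moved
- jar: white ceramic jar with lid, 76 mm across, 96 mm high, standing; not to be moved
- pot: clay pot, 90 mm across, 85 mm high, standing; not to be moved
Mind the look-alikes: they are no part of the job. Leave any red look-alike of the scoop alone.

How it is judged:
By the outcome, as a careful person would: the job done as asked, in the order asked, and still so for the second after the job is handed in, with the robot touching nothing.
Of dome1, dome2, dome3, dome4, dome5 only 3 to 5 are there at a start; the rules pass over those that are not, and their reading is None.
At some moment in a run one of dome1, dome2, dome3, dome4, dome5, scoop, trowel may be knocked a few centimetres aside while the robot is not near it.
It also fails if it takes over 208 s, if anything falls off the work surface, if the arm or the gripper's body presses on something with over 40 N, if the wrist force passes 120 N, or if a joint passes its speed limit or range.

## Working session

There is one attempt and no reset: what is moved stays moved. The work goes in short steps, Python scripts to look and compute and a tool call to move; the robot and the scene stay as the last step left them, time stands still between calls to the robot, and variables do not carry over. Pictures are saved under pics/ and viewed, and the job is handed in when it is done.

Besides the shell and the picture viewer there is one more tool, called after "Emit:" by a JSON object that holds its "method" and its "body". servo_tool: Moves the arm, as the interface text tells. Its arguments: {"type":"object","properties":{"plan":{"type":"array","items":{"type":"array","items":{"type":"array","items":{"type":"number"}}}},"grip_force":{"type":"number"}},"required":["plan"]}

```bash
mkdir -p pics; ls
cat > h.py <<'E'
import numpy as np, cv2
from workcell import manip
from scipy.spatial.transform import Rotation as Ro
def shot(cam,name):
    p=manip.camera(cam); cv2.imwrite(f'pics/{name}.png',cv2.cvtColor(p['color'],cv2.COLOR_RGB2BGR)); 
    np.savez(f'pics/{name}.npz',**{k:v for k,v in p.items() if k!='shot'}); return p
def cloud(p):
    z=p['z_map']; v,u=np.mgrid[0:480,0:640]
    c=np.stack([(u-p['cx'])/p['fx']*z,(v-p['cy'])/p['fy']*z,z],-1)
    w=(c-p['t'])@np.array(p['R']); w[z==0]=np.nan; return w
def towrld(p,l): return np.array(p['R']).T@(np.array(l)-p['t'])
def pix(p,X):
    c=np.array(p['R'])@np.array(X)+p['t']; return c[0]/c[2]*p['fx']+p['cx'],c[1]/c[2]*p['fy']+p['cy']
def find(p,names):
    for n in names:
        for d in manip.recognise(p,n):
            w=towrld(p,d['location']); print(n,round(d['confidence'],2),w.round(3),[round(a) for a in pix(p,w)])
def st():
    s=manip.observe(); print(round(s['clock'],2),np.round(s['eef_pos'],4),np.round(s['tcp_rot'],3),'F',np.round(s['wrist_force'],1),'op',round(s['opening'],3),'q',np.round(s['q'],2)); return s
E
python3 - <<'E'
from h import *
st(); s=manip.observe(); print(Ro.from_rotvec(s['tcp_rot']).as_matrix().round(3))
for c in ['scene','top']:
    p=shot(c,c+'0'); print(c,np.array(p['R']).round(3).tolist(),np.array(p['t']).round(3),p['fx'])
    find(p,['cabinet','scoop','scoop_loop','trowel','trowel_loop','tray','tray_floor','dome1','torch','jar','pot','hook_left'])
E
```

```text
pics
0.0 [ 0.266  -0.5371  0.2554] [ 1.966  0.462 -1.967] F [ 0.   0.3 -1. ] op 1.001 q [-1.23  0.36  1.51 -0.    1.27 -0.12]
[[-0.001  0.444 -0.896]
 [ 0.002 -0.896 -0.444]
 [-1.    -0.002 -0.   ]]
scene [[-0.397, 0.918, 0.007], [0.545, 0.241, -0.803], [-0.739, -0.315, -0.596]] [ 0.2   -0.142  1.499] 449.6864439364348
scoop 0.67 [ 0.481 -0.015  0.027] [317, 274]
scoop_loop 0.57 [ 0.483 -0.014  0.021] [317, 276]
trowel 0.66 [0.502 0.092 0.017] [354, 294]
trowel_loop 0.78 [0.501 0.096 0.015] [355, 295]
tray 0.61 [ 0.585 -0.396  0.003] [169, 266]
tray_floor 0.81 [ 0.584 -0.388  0.01 ] [171, 265]
dome1 0.91 [0.67  0.001 0.03 ] [289, 327]
dome1 0.89 [ 0.343 -0.341  0.036] [234, 214]
dome1 0.75 [ 0.538 -0.184  0.036] [246, 267]
dome1 0.71 [ 0.381 -0.213  0.036] [266, 231]
dome1 0.63 [ 0.66  -0.168  0.034] [225, 301]
torch 0.36 [ 0.381 -0.213  0.034] [266, 232]
jar 0.57 [ 0.807 -0.057  0.064] [231, 354]
jar 0.35 [0.667 0.002 0.033] [290, 325]
pot 0.63 [0.749 0.134 0.056] [332, 367]
hook_left 0.64 [0.631 0.334 0.219] [464, 296]
top [[-0.118, -0.993, -0.001], [-0.969, 0.116, -0.217], [0.216,
[... 305 characters left out ...]
5  0.02 ] [326, 281]
trowel 0.71 [0.461 0.086 0.013] [293, 287]
trowel 0.27 [ 0.779 -0.067  0.08 ] [331, 175]
trowel_loop 0.68 [0.458 0.088 0.014] [293, 288]
trowel_loop 0.33 [ 0.423 -0.196  0.038] [388, 287]
tray_floor 0.82 [ 0.587 -0.389  0.004] [440, 230]
tray_floor 0.57 [ 0.778 -0.069  0.079] [332, 175]
dome1 0.96 [ 0.422 -0.199  0.037] [389, 287]
dome1 0.85 [ 0.555 -0.185  0.028] [378, 245]
dome1 0.61 [0.682 0.009 0.027] [310, 213]
dome1 0.58 [ 0.682 -0.159  0.031] [364, 207]
torch 0.6 [0.368 0.188 0.039] [262, 320]
torch 0.28 [0.77  0.137 0.046] [266, 189]
jar 0.83 [ 0.778 -0.067  0.077] [331, 176]
pot 0.94 [0.771 0.133 0.046] [267, 189]
hook_left 0.72 [ 0.469 -0.015  0.018] [326, 280]
```

View pics/scene0.png

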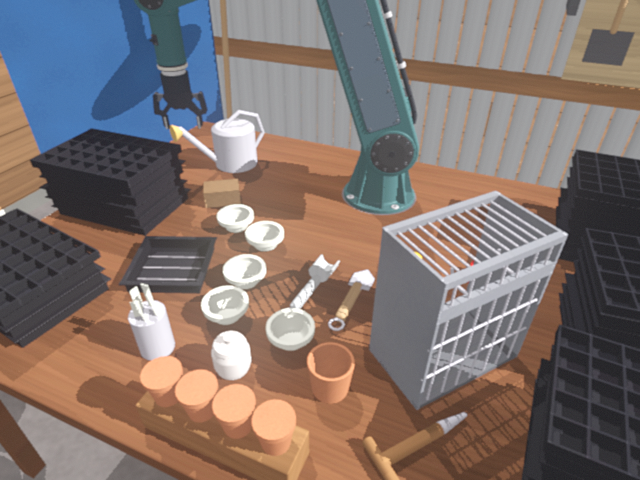

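View pics/top0.png

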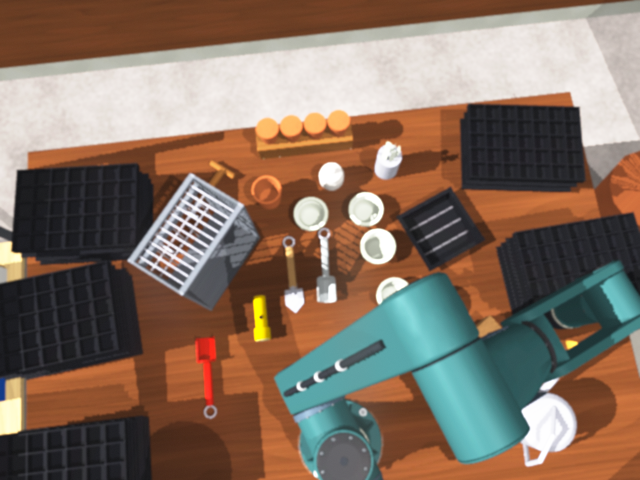

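```bash
cat > dom.py <<'E'
from h import *
from scipy.optimize import least_squares
def fitdomes(W,col,seeds,zlo=0.036,zhi=0.056):
    for s in seeds:
        d=np.hypot(W[...,0]-s[0],W[...,1]-s[1])
        m=(d<0.085)&(W[...,2]>zlo)&(W[...,2]<zhi)
        P=W[m]
        if len(P)<20: print(s,'few',len(P)); continue
        f=lambda x:(lambda r:np.maximum(r-x[2],0)+np.maximum(x[2]-8.5e-3-r,0))(np.hypot(P[:,0]-x[0],P[:,1]-x[1]))
        r=least_squares(f,[s[0],s[1],0.052],loss='soft_l1',f_scale=0.002)
        g=lambda x:f([x[0],x[1],0.052])
        r2=least_squares(g,[s[0],s[1]],loss='soft_l1',f_scale=0.002)
        m2=(d<0.05)
        print('dome',np.round(s,3),'n',m.sum(),'free',r.x.round(4),'fix',r2.x.round(4),'ztop',np.percentile(P[:,2],90).round(4),'zmin',np.nanmin(W[m2][:,2]).round(4) if m2.any() else None,'col',np.median(col[m],0))
E
python3 - <<'E'
from dom import *
seeds=[(.67,.005),(.35,-.335),(.545,-.184),(.41,-.21),(.67,-.165)]
for c in ['scene','top']:
    p=dict(np.load(f'pics/{c}0.npz')); W=cloud(p); print(c, 'campos',(-p['R'].T@p['t']).round(3)); fitdomes(W,p['color'],seeds)
    m=(W[...,2]>-.02)&(W[...,2]<.02); print('table z',np.nanmedian(W[m][:,2]))
# ortho map
res=.002
for c in ['scene','top']:
    p=dict(np.load(f'pics/{c}0.npz')); W=cloud(p); img=np.zeros((500,600,3),np.uint8); 
    v=np.isfinite(W[...,2])&(W[...,2]<.4)
    idx=np.argsort(W[v][:,2]); P=W[v][idx]; C=p['color'][v][idx]
    i=((1.0-P[:,0])/res).astype(int); j=((0.6-P[:,1])/res).astype(int)
    k=(i>=0)&(i<500)&(j>=0)&(j<600); img[i[k],j[k]]=C[k]; cv2.imwrite(f'pics/ortho_{c}.png',img[...,::-1])
E
```

```text
scene campos [1.265 0.323 0.777]
dome [0.67  0.005] n 695 free [0.6792 0.0091 0.0518] fix [0.6792 0.0092] ztop 0.0474 zmin -0.0028 col [227. 225. 216.]
dome [ 0.35  -0.335] n 338 free [ 0.3556 -0.3294  0.052 ] fix [ 0.3556 -0.3294] ztop 0.0468 zmin -0.0048 col [255. 255. 255.]
dome [ 0.545 -0.184] n 523 free [ 0.5547 -0.1805  0.0531] fix [ 0.5548 -0.1807] ztop 0.0469 zmin -0.0037 col [255. 255. 255.]
dome [ 0.41 -0.21] n 427 free [ 0.398  -0.2104  0.0527] fix [ 0.3979 -0.2103] ztop 0.0467 zmin -0.006 col [255. 255. 255.]
dome [ 0.67  -0.165] n 733 free [ 0.6686 -0.1592  0.0544] fix [ 0.6693 -0.1599] ztop 0.0469 zmin -0.0046 col [243. 242. 233.]
table z 0.00020431906337718973
top campos [0.195 0.01  1.591]
dome [0.67  0.005] n 326 free [0.6771 0.009  0.0512] fix [0.6769 0.0091] ztop 0.0516 zmin -0.0081 col [230. 233. 219.]
(0.35, -0.335) few 0
dome [ 0.545 -0.184] n 378 free [ 0.553  -0.1797  0.0524] fix [ 0.553  -0.1798] ztop 0.0514 zmin -0.0115 col [255. 255. 254.]
dome [ 0.41 -0.21] n 148 free [ 0.3955 -0.2097  0.0523] fix [ 0.3957 -0.2096] ztop 0.0516 zmin -0.0053 col [254. 255. 251.]
dome [ 0.67  -0.165] n 397 free [ 0.6654 -0.1607  0.0543] fix [ 0.6658 -0.161 ] ztop 0.0508 zmin -0.008 col [255. 255. 254.]
table z 0.0012046698943177028
```

View pics/ortho_top.png

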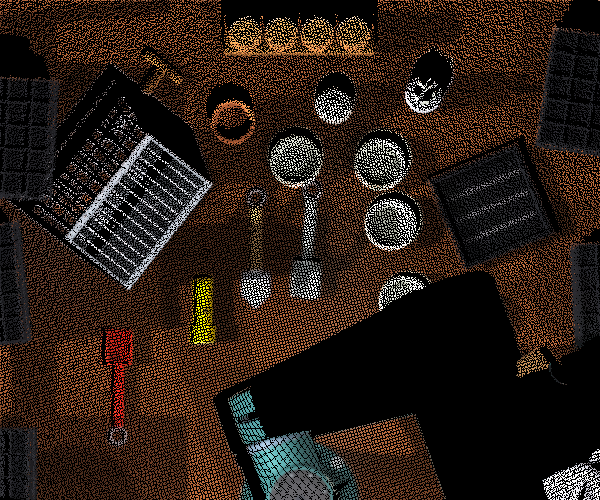

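View pics/ortho_scene.png

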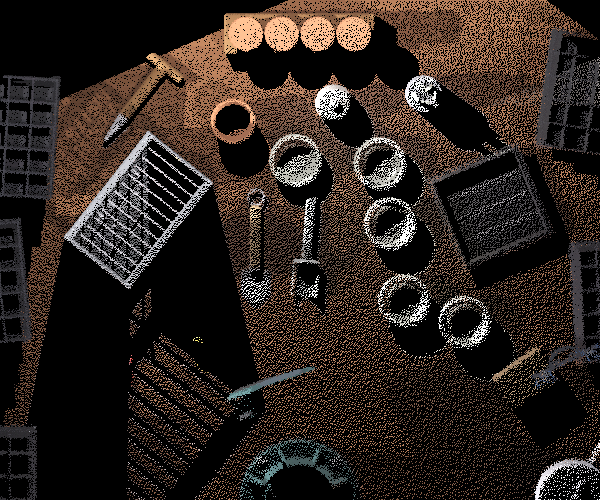

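Run:
```python
from dom import *
C={'A':(.678,.009),'B':(.3555,-.3295),'C':(.554,-.1805),'D':(.397,-.210),'E':(.667,-.160)}
for c in ['scene','top']:
    p=dict(np.load(f'pics/{c}0.npz')); W=cloud(p)
    tiles=[]
    for k,s in C.items():
        d=np.hypot(W[...,0]-s[0],W[...,1]-s[1]); m=d<.075
        z=W[m][:,2]; r=d[m]
        print(c,k,[ (int(a*1e3),np.round(np.nanmedian(z[(r>=a)&(r<a+.004)])*1e3,1)) for a in np.arange(0,.07,.004)])
        u,v=map(int,pix(p,(s[0],s[1],.03))); tiles.append(cv2.resize(p['color'][max(v-35,0):v+35,u-35:u+35],(250,250),interpolation=cv2.INTER_CUBIC))
    tiles=[t if t.shape==(250,250,3) else np.zeros((250,250,3),np.uint8) for t in tiles]
    cv2.imwrite(f'pics/t_{c}.png',np.vstack([np.hstack(tiles[:3]),np.hstack(tiles[3:]+[tiles[0]*0])])[...,::-1])
```

```text
scene A [(0, np.float64(3.0)), (4, np.float64(4.3)), (8, np.float64(3.8)), (12, np.float64(3.8)), (16, np.float64(4.3)), (20, np.float64(4.2)), (24, np.float64(5.4)), (28, np.float64(7.9)), (32, np.float64(14.4)), (36, np.float64(24.0)), (40, np.float64(33.6)), (44, np.float64(44.1)), (48, np.float64(42.4)), (52, np.float64(2.0)), (56, np.float64(-0.3)), (60, np.float64(0.1)), (64, np.float64(0.1)), (68, np.float64(0.1))]
scene B [(0, np.float64(nan)), (4, np.float64(nan)), (8, np.float64(nan)), (12, np.float64(nan)), (16, np.float64(nan)), (20, np.float64(3.1)), (24, np.float64(0.3)), (28, np.float64(5.2)), (32, np.float64(11.4)), (36, np.float64(20.2)), (40, np.float64(31.1)), (44, np.float64(38.9)), (48, np.float64(39.4)), (52, np.float64(1.2)), (56, np.float64(-1.0)), (60, np.float64(-0.8)), (64, np.float64(-0.3)), (68, np.float64(-0.2))]
scene C [(0, np.float64(nan)), (4, np.float64(5.5)), (8, np.float64(3.4)), (12, np.float64(3.8)), (16, np.float64(4.9)), (20, np.float64(5.1)), (24, np.float64(3.0)), (28, np.float64(5.8)), (32, np.float64(11.7)), (36, np.float64(19.4)), (40, np
[... 2087 characters left out ...]
18.7)), (36, np.float64(29.3)), (40, np.float64(37.6)), (44, np.float64(46.4)), (48, np.float64(44.4)), (52, np.float64(3.5)), (56, np.float64(1.8)), (60, np.float64(1.5)), (64, np.float64(1.3)), (68, np.float64(1.2))]
top D [(0, np.float64(nan)), (4, np.float64(nan)), (8, np.float64(nan)), (12, np.float64(5.4)), (16, np.float64(4.2)), (20, np.float64(4.2)), (24, np.float64(6.1)), (28, np.float64(10.7)), (32, np.float64(16.6)), (36, np.float64(26.8)), (40, np.float64(33.5)), (44, np.float64(46.9)), (48, np.float64(45.8)), (52, np.float64(1.5)), (56, np.float64(0.6)), (60, np.float64(-0.1)), (64, np.float64(0.6)), (68, np.float64(0.8))]
top E [(0, np.float64(3.1)), (4, np.float64(4.5)), (8, np.float64(6.0)), (12, np.float64(5.6)), (16, np.float64(4.9)), (20, np.float64(5.3)), (24, np.float64(7.5)), (28, np.float64(9.9)), (32, np.float64(15.9)), (36, np.float64(22.6)), (40, np.float64(31.9)), (44, np.float64(38.6)), (48, np.float64(39.0)), (52, np.float64(3.9)), (56, np.float64(2.3)), (60, np.float64(0.1)), (64, np.float64(1.4)), (68, np.float64(2.5))]
  return np.nanmean(a, axis, out=out, keepdims=keepdims)
```

View pics/t_scene.png

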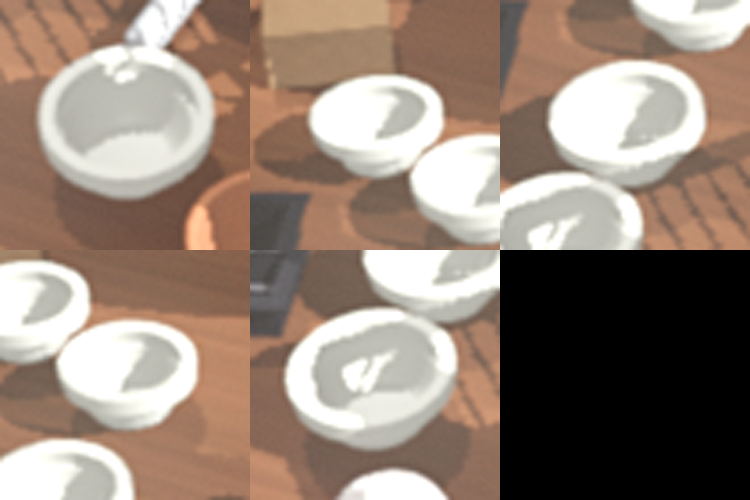

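View pics/t_top.png

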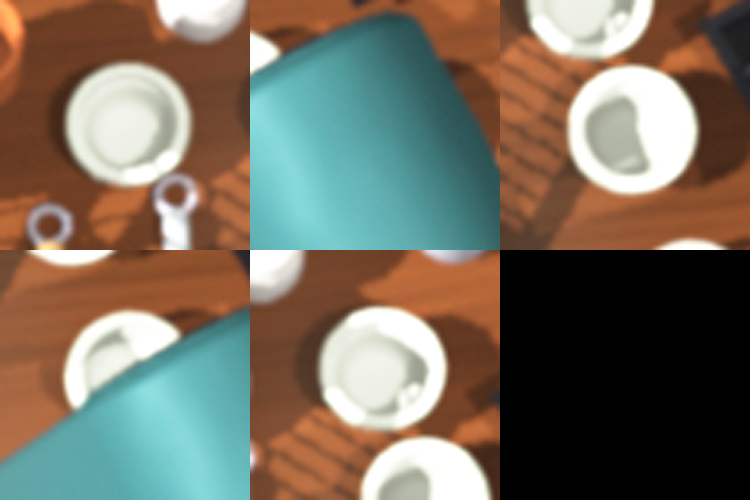

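```bash
python3 - <<'E'
from dom import *
C={'A':(.679,.009),'C':(.5545,-.1805),'E':(.667,-.160)}
for c in ['scene','top']:
    p=dict(np.load(f'pics/{c}0.npz')); W=cloud(p)
    for k,s in C.items():
        d=np.hypot(W[...,0]-s[0],W[...,1]-s[1]); a=np.degrees(np.arctan2(W[...,1]-s[1],W[...,0]-s[0]))
        out=[]
        for t in range(-180,180,30):
            m=(a>=t)&(a<t+30)&(d<.07)&(W[...,2]>.034)
            P=W[m]; r=d[m]
            top=P[:,2]>np.percentile(P[:,2],70)-.004
            out.append((t,len(r),int(np.percentile(r,3)*1e3),int(np.percentile(r[top],97)*1e3),int(np.percentile(P[:,2],85)*1e3)))
        print(c,k,out)
    find(p,[])
E
python3 - <<'E'
import cv2,numpy as np
a=cv2.imread('pics/scene0.png'); b=cv2.imread('pics/top0.png')
A=cv2.resize(a[250:370,190:340],(750,600),interpolation=cv2.INTER_LANCZOS4); cv2.imwrite('pics/za.png',A)
E
```

```text
scene A [(-180, 69, 42, 52, 46), (-150, 70, 41, 52, 46), (-120, 61, 42, 52, 46), (-90, 49, 40, 51, 46), (-60, 45, 42, 51, 47), (-30, 75, 43, 51, 46), (0, 82, 43, 52, 46), (30, 84, 43, 52, 46), (60, 69, 43, 52, 46), (90, 44, 44, 51, 47), (120, 48, 41, 51, 47), (150, 63, 42, 52, 47)]
scene C [(-180, 52, 42, 54, 46), (-150, 57, 43, 55, 45), (-120, 47, 42, 54, 46), (-90, 32, 42, 50, 46), (-60, 28, 42, 49, 46), (-30, 48, 40, 50, 46), (0, 67, 41, 68, 45), (30, 64, 40, 50, 46), (60, 50, 42, 50, 46), (90, 38, 43, 52, 46), (120, 28, 44, 53, 47), (150, 46, 44, 53, 46)]
scene E [(-180, 99, 37, 68, 46), (-150, 58, 39, 49, 45), (-120, 61, 40, 52, 46), (-90, 48, 43, 53, 47), (-60, 39, 45, 55, 46), (-30, 64, 48, 56, 46), (0, 80, 48, 58, 46), (30, 82, 47, 56, 46), (60, 62, 44, 53, 46), (90, 41, 41, 51, 46), (120, 33, 37, 47, 47), (150, 53, 36, 69, 46)]
top A [(-180, 33, 44, 53, 50), (-150, 26, 41, 53, 49), (-120, 26, 39, 52, 48), (-90, 29, 41, 49, 50), (-60, 27, 38, 49, 49), (-30, 36, 37, 50, 50), (0, 31, 36, 49, 52), (30, 36, 37, 50, 50), (60, 26, 41, 51, 50), (90, 27, 41, 51, 49), (120, 28, 44, 52, 49), (150, 29, 44, 53, 50)]
top C [(-180, 32, 44, 55, 51), (-150, 31, 43, 53, 51), (-120, 31, 40, 52, 50), (-90, 32, 37, 51, 50), (-60, 32, 38, 49, 49), (-30, 35, 35, 58, 50), (0, 39, 37, 68, 50), (30, 29, 37, 49, 48), (60, 27, 38, 49, 50), (90, 29, 43, 52, 49), (120, 30, 45, 53, 49), (150, 33, 43, 55, 50)]
top E [(-180, 39, 38, 69, 49), (-150, 26, 38, 48, 52), (-120, 26, 37, 48, 48), (-90, 33, 40, 51, 50), (-60, 36, 43, 55, 47), (-30, 35, 45, 55, 50), (0, 35, 42, 56, 49), (30, 36, 41, 55, 49), (60, 24, 40, 52, 49), (90, 27, 42, 50, 50), (120, 28, 40, 49, 49), (150, 28, 38, 48, 48)]
```

View pics/za.png

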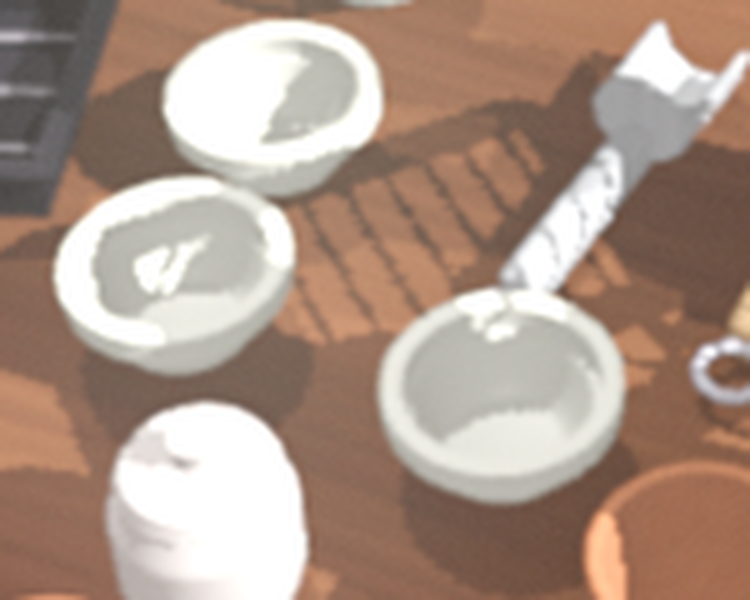

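```bash
cat > dom.py <<'E'
from h import *
from scipy.optimize import least_squares
def fitdomes(W,seeds,zlo=0.036,zhi=0.056,pr=True):
    out={}
    for k,s in seeds.items():
        s=np.array(s,float)
        for it in range(6):
            d=np.hypot(W[...,0]-s[0],W[...,1]-s[1]); m=(d<0.06)&(d>.034)&(W[...,2]>zlo)&(W[...,2]<zhi); P=W[m]
            if len(P)<20: break
            g=lambda x:(lambda r:np.maximum(r-.052,0)+np.maximum(.0435-r,0))(np.hypot(P[:,0]-x[0],P[:,1]-x[1]))
            s=least_squares(g,s,loss='soft_l1',f_scale=0.001).x
        if pr: print(k,len(P),s.round(4),'z',np.median(P[:,2]).round(4) if len(P) else '')
        out[k]=s
    return out
S0={'A':(.678,.009),'B':(.3555,-.3295),'C':(.554,-.1805),'D':(.397,-.210),'E':(.67,-.160)}
E
python3 - <<'E'
from dom import *
for c in ['scene','top']:
    p=dict(np.load(f'pics/{c}0.npz')); W=cloud(p); fitdomes(W,S0)
    # tray rim: z .03-.04 near (.59,-.39)
    m=(np.hypot(W[...,0]-.59,W[...,1]+.39)<.16)&(W[...,2]>.03)&(W[...,2]<.042); P=W[m][:,:2].astype(np.float32)
    print('tray',m.sum(),cv2.minAreaRect(P))
    m=(np.hypot(W[...,0]-.59,W[...,1]+.39)<.04); print(' floor z',np.nanmedian(W[m][:,2]))
    # cabinet roof
    m=(np.hypot(W[...,0]-.58,W[...,1]-.32)<.25)&(W[...,2]>.29)&(W[...,2]<.35); P=W[m][:,:2].astype(np.float32)
    print('cab',m.sum(),cv2.minAreaRect(P),np.percentile(W[m][:,2],[5,50,95]))
    for n,(x0,x1,y0,y1) in dict(scoop=(.42,.62,-.07,.03),trowel=(.42,.62,.04,.13)).items():
        m=(W[...,0]>x0)&(W[...,0]<x1)&(W[...,1]>y0)&(W[...,1]<y1)&(W[...,2]>.012)&(W[...,2]<.035)
        P=W[m]
        for a in np.arange(x0,x1,.02):
            q=P[(P[:,0]>=a)&(P[:,0]<a+.02)]
            if len(q)>3: print(n,round(a,2),len(q),np.percentile(q[:,1],[3,50,97]).round(3),np.percentile(q[:,2],[50,90]).round(3))
E
```

```text
A 695 [0.6792 0.0092] z 0.0452
B 336 [ 0.3557 -0.3296] z 0.0438
C 487 [ 0.5524 -0.1807] z 0.0446
D 394 [ 0.3982 -0.2085] z 0.0439
E 611 [ 0.6726 -0.1599] z 0.0447
tray 1181 ((0.5970128178596497, -0.4071202278137207), (0.2055952101945877, 0.2570205330848694), 22.455881118774414)
 floor z 0.0036104122889976595
cab 7093 ((0.579007089138031, 0.3227968215942383), (0.16818690299987793, 0.27359455823898315), 51.454345703125) [0.29470139 0.31650967 0.32515631]
scoop 0.42 38 [-0.036 -0.031  0.017] [0.023 0.028]
scoop 0.44 20 [-0.037  0.012  0.016] [0.026 0.028]
scoop 0.46 104 [-0.037 -0.014  0.013] [0.026 0.033]
scoop 0.48 59 [-0.023 -0.008  0.008] [0.024 0.026]
scoop 0.5 55 [-0.023 -0.012 -0.004] [0.023 0.025]
scoop 0.52 51 [-0.025 -0.014 -0.007] [0.023 0.025]
scoop 0.54 57 [-0.026 -0.015 -0.009] [0.023 0.024]
scoop 0.56 56 [-0.028 -0.015 -0.01 ] [0.023 0.025]
scoop 0.58 66 [-0.029 -0.019 -0.012] [0.022 0.025]
scoop 0.6 21 [-0.033 -0.023 -0.016] [0.018 0.024]
trowel 0.46 55 [0.081 0.092 0.101] [0.023 0.025]
trowel 0.48 51 [0.08  0.092 0.1  ] [0.023 0.025]
trowel 0.5 60 [0.08  0.092 0.1  ] [0
[... 950 characters left out ...]
 0.029]
scoop 0.52 39 [-0.026 -0.017 -0.009] [0.025 0.03 ]
scoop 0.54 42 [-0.029 -0.019 -0.009] [0.025 0.03 ]
scoop 0.56 41 [-0.031 -0.021 -0.011] [0.023 0.029]
scoop 0.58 40 [-0.03  -0.021 -0.013] [0.024 0.029]
scoop 0.6 23 [-0.04  -0.024 -0.007] [0.017 0.022]
trowel 0.44 25 [0.071 0.089 0.096] [0.015 0.024]
trowel 0.46 47 [0.078 0.088 0.099] [0.024 0.029]
trowel 0.48 51 [0.078 0.089 0.1  ] [0.023 0.028]
trowel 0.5 46 [0.078 0.09  0.099] [0.024 0.028]
trowel 0.52 44 [0.079 0.088 0.098] [0.024 0.03 ]
trowel 0.54 48 [0.078 0.089 0.099] [0.024 0.029]
trowel 0.56 47 [0.078 0.087 0.097] [0.024 0.028]
trowel 0.58 26 [0.073 0.088 0.102] [0.018 0.024]
trowel 0.6 21 [0.072 0.086 0.103] [0.016 0.021]
```

Run:
```python
from dom import *
yaw=np.radians(22.5); ex=np.array([np.cos(yaw),np.sin(yaw)]); ey=np.array([-ex[1],ex[0]])
for c in ['scene','top']:
    p=dict(np.load(f'pics/{c}0.npz')); W=cloud(p)
    m=(np.hypot(W[...,0]-.59,W[...,1]+.39)<.16)&(W[...,2]>.03)&(W[...,2]<.042); P=W[m][:,:2]-np.array([.59,-.39])
    for e in (ex,ey):
        h,b=np.histogram(P@e,bins=np.arange(-.14,.141,.008)); print(c,list(zip((b[:-1]*1e3).astype(int),h)))
```

```text
scene [(np.int64(-140), np.int64(0)), (np.int64(-132), np.int64(0)), (np.int64(-124), np.int64(0)), (np.int64(-115), np.int64(0)), (np.int64(-107), np.int64(8)), (np.int64(-99), np.int64(96)), (np.int64(-91), np.int64(155)), (np.int64(-83), np.int64(42)), (np.int64(-75), np.int64(21)), (np.int64(-67), np.int64(20)), (np.int64(-59), np.int64(18)), (np.int64(-51), np.int64(22)), (np.int64(-43), np.int64(20)), (np.int64(-35), np.int64(21)), (np.int64(-27), np.int64(22)), (np.int64(-19), np.int64(18)), (np.int64(-11), np.int64(24)), (np.int64(-3), np.int64(19)), (np.int64(4), np.int64(25)), (np.int64(12), np.int64(23)), (np.int64(20), np.int64(24)), (np.int64(28), np.int64(24)), (np.int64(36), np.int64(24)), (np.int64(44), np.int64(28)), (np.int64(52), np.int64(22)), (np.int64(60), np.int64(33)), (np.int64(68), np.int64(38)), (np.int64(76), np.int64(51)), (np.int64(84), np.int64(152)), (np.int64(92), np.int64(210)), (np.int64(100), np.int64(21)), (np.int64(108), np.int64(0)), (np.int64(116), np.int64(0)), (np.int64(124), np.int64(0)), (np.int64(132), np.int64(0))]
scene [(np.int64(-140),
[... 2507 characters left out ...]
)), (np.int64(-43), np.int64(21)), (np.int64(-35), np.int64(21)), (np.int64(-27), np.int64(26)), (np.int64(-19), np.int64(19)), (np.int64(-11), np.int64(20)), (np.int64(-3), np.int64(19)), (np.int64(4), np.int64(21)), (np.int64(12), np.int64(25)), (np.int64(20), np.int64(21)), (np.int64(28), np.int64(19)), (np.int64(36), np.int64(19)), (np.int64(44), np.int64(19)), (np.int64(52), np.int64(21)), (np.int64(60), np.int64(16)), (np.int64(68), np.int64(18)), (np.int64(76), np.int64(20)), (np.int64(84), np.int64(24)), (np.int64(92), np.int64(90)), (np.int64(100), np.int64(136)), (np.int64(108), np.int64(35)), (np.int64(116), np.int64(0)), (np.int64(124), np.int64(0)), (np.int64(132), np.int64(0))]
```

```bash
cat > mv.py <<'E'
from h import *
def Rdown(phi):
    c,s=np.cos(np.radians(phi)),np.sin(np.radians(phi)); return np.array([[0,c,s],[0,s,-c],[-1,0,0]])
def rel(T,Rt,base=None):
    s=manip.observe()
    p0=np.array(s['eef_pos']);R0=Ro.from_rotvec(s['tcp_rot']).as_matrix()
    t=R0.T@(np.array(T)-p0)*1e3; w=Ro.from_matrix(R0.T@Rt).as_rotvec(degrees=True)/10
    return t,w
def show(wps):
    """wps list of (label,pos,R)"""
    st()
    for l,T,R in wps:
        t,w=rel(T,R); n=max(np.linalg.norm(t)/62.5,np.linalg.norm(w)/1.07)
        print(l,'t',t.round(1).tolist(),'w',w.round(2).tolist(),'rows',round(n,1))
def graspd(c,alpha,phi,z=.060):
    a=np.radians(alpha); return np.array([c[0]+.0478*np.cos(a),c[1]+.0478*np.sin(a),z]),Rdown(phi)
E
python3 - <<'E'
from mv import *
g,R=graspd((.5515,-.1805),180,0)
show([('above',g+[0,0,.1],R),('grasp',g,R)])
E
```

```text
1.3 [ 0.2662 -0.5377  0.2563] [ 1.966  0.46  -1.966] F [ 1.   1.4 -0.3] op 1.005 q [-1.23  0.36  1.51 -0.    1.27 -0.12]
above t [96.3, -214.7, -371.3] w [-6.37, -0.0, 0.0] rows 7.0
grasp t [196.3, -214.7, -371.3] w [-6.37, -0.0, 0.0] rows 7.5
```

Emit:
{"method": "servo_tool", "body": {"plan": [[[0.53,96,-215,-371,-6.35,0,0],[0.53,96,-215,-371,-6.35,0,0],[0.53,96,-215,-371,-6.35,0,0],[0.53,96,-215,-371,-6.35,0,0],[0.53,96,-215,-371,-6.35,0,0],[0.53,96,-215,-371,-6.35,0,0],[0.53,96,-215,-371,-6.35,0,0],[0.53,96,-215,-371,-6.35,0,0],[0.53,96,-215,-371,-6.35,0,0],[0.53,96,-215,-371,-6.35,0,0]]], "grip_force": 40}}

```text
clock: 2.55
eef_pos: [0.5029, -0.1817, 0.1607]
tcp_rot: [1.212, 1.207, -1.212]
wrist_force: [0.2, 0.5, 0.1]
opening: 0.47
```

Run:
```python
from mv import *
p=shot('scene','s1')
from dom import *
d=fitdomes(cloud(p),S0)
p=shot('top','t1')
d=fitdomes(cloud(p),S0)
g,R=graspd((.5515,-.1805),180,0)
show([('above',g+[0,0,.1],R),('grasp',g,R)])
```

```text
A 688 [0.6791 0.0091] z 0.0452
B 168 [ 0.3562 -0.3294] z 0.0439
C 493 [ 0.5526 -0.1806] z 0.0443
D 350 [ 0.3986 -0.2084] z 0.0436
E 611 [ 0.6725 -0.1597] z 0.0447
A 335 [0.6772 0.0092] z 0.046
B 363 [ 0.3542 -0.3303] z 0.0461
C 16 [ 0.554  -0.1805] z 0.0462
D 33 [ 0.3998 -0.2106] z 0.0466
E 213 [ 0.6698 -0.1608] z 0.0457
2.65 [ 0.5029 -0.1818  0.1607] [ 1.213  1.206 -1.213] F [-0.1 -1.   0.4] op 0.47 q [-0.48  0.37  1.76 -0.    1.01 -0.47]
above t [0.7, 0.8, -1.3] w [-0.03, 0.0, -0.0] rows 0.0
grasp t [100.7, 0.7, -1.3] w [-0.03, 0.0, -0.0] rows 1.6
```

View pics/s1.png

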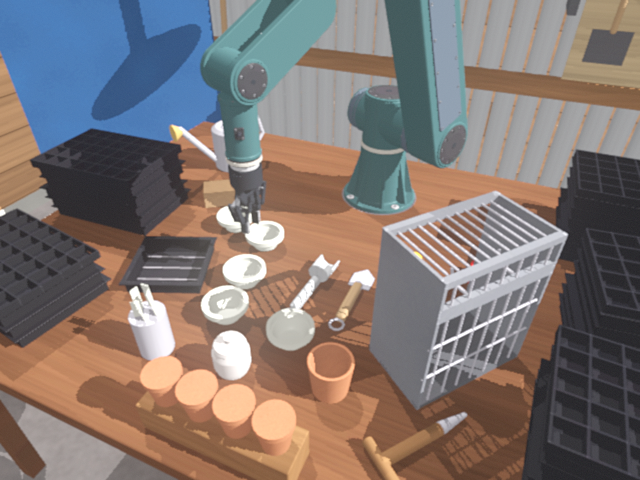

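Emit:
{"method": "servo_tool", "body": {"plan": [[[0.53,50,0.5,-1,0,0,0],[0.53,90,0.5,-1,0,0,0],[0.53,100.5,0.5,-1,0,0,0],[0.53,100.5,0.5,-1,0,0,0],[1,100.5,0.5,-1,0,0,0],[1,100.5,0.5,-1,0,0,0],[1,100.5,0.5,-1,0,0,0],[1,100.5,0.5,-1,0,0,0]]], "grip_force": 40}}

```text
clock: 3.65
eef_pos: [0.5043, -0.1798, 0.0609]
tcp_rot: [1.211, 1.206, -1.21]
wrist_force: [-2.1, -0.6, 7.6]
opening: 0.084
```

Run:
```python
from mv import *
g,R=graspd((.587,-.380),180,0)
show([('up',np.array([.5037,-.1805,.2]),R),('above',g+[0,0,.12],R),('place',g+[0,0,.0045],R)])
shot('scene','s2')
```

```text
3.65 [ 0.5043 -0.1798  0.0609] [ 1.211  1.206 -1.21 ] F [-2.1 -0.6  7.6] op 0.084 q [-0.47  0.52  1.84 -0.    0.78 -0.47]
up t [-139.1, -0.4, 0.9] w [-0.01, 0.01, -0.01] rows 2.2
above t [-118.8, 35.5, 200.3] w [-0.01, 0.01, -0.01] rows 3.8
place t [-3.3, 35.3, 200.1] w [-0.01, 0.01, -0.01] rows 3.3
```

View pics/s2.png

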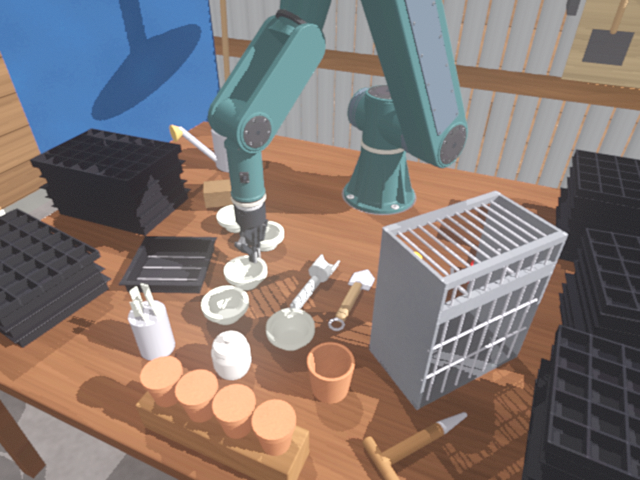

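Emit:
{"method": "servo_tool", "body": {"plan": [[[1,-20,0,0,0,0,0],[1,-60,0,0,0,0,0],[1,-110,0,0,0,0,0],[1,-119,17,50,0,0,0],[1,-119,30,110,0,0,0],[1,-119,35.5,165,0,0,0],[1,-119,35.5,200,0,0,0],[1,-119,35.5,200,0,0,0]]]}}

```text
clock: 4.7
eef_pos: [0.5386, -0.3823, 0.1787]
tcp_rot: [1.213, 1.205, -1.213]
wrist_force: [0.4, 1.2, -0.8]
opening: 0.088
```

Run:
```python
from mv import *
from dom import *
g,R=graspd((.587,-.380),180,0)
show([('above',g+[0,0,.12],R),('place',g+[0,0,.0045],R)])
p=shot('scene','s3'); W=cloud(p)
fitdomes(W,{'held':(.587,-.38)},.14,.19); fitdomes(W,{k:v for k,v in S0.items() if k!='C'})
m=(np.hypot(W[...,0]-.587,W[...,1]+.38)<.05)&(W[...,2]>.07)&(W[...,2]<.2); P=W[m]; print(np.nanpercentile(P[:,2],[2,50,98]))
```

```text
4.7 [ 0.5386 -0.3823  0.1787] [ 1.213  1.205 -1.213] F [ 0.4  1.2 -0.8] op 0.088 q [-0.72  0.51  1.46 -0.    1.17 -0.72]
above t [-1.3, 0.5, -2.3] w [-0.03, 0.01, -0.0] rows 0.0
place t [114.2, 0.5, -2.4] w [-0.03, 0.01, -0.0] rows 1.8
held 883 [ 0.5928 -0.3761] z 0.1588
A 692 [0.6792 0.0094] z 0.045
B 334 [ 0.3558 -0.3296] z 0.0439
D 392 [ 0.3984 -0.2087] z 0.0442
E 613 [ 0.6727 -0.1597] z 0.0447
[0.12163549 0.14821752 0.18793659]
```

View pics/s3.png

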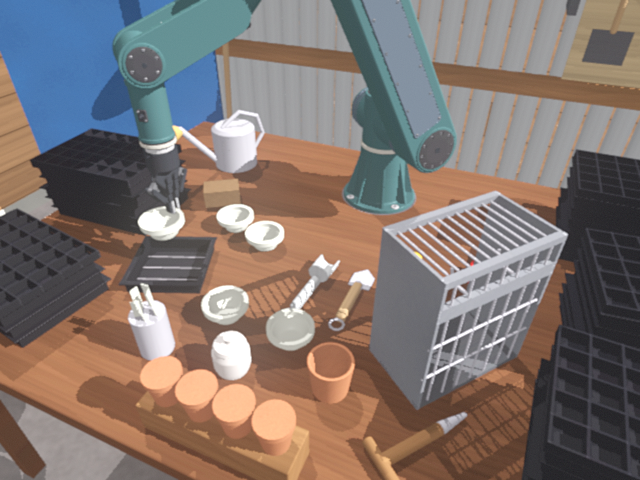

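Emit:
{"method": "servo_tool", "body": {"plan": [[[1,50,0.5,-2,0,0,0],[1,95,0.5,-2,0,0,0],[1,107,0.5,-2,0,0,0],[1,112,0.5,-2,0,0,0],[1,114,0.5,-2,0,0,0],[1,114,0.5,-2,0,0,0]]]}}

```text
clock: 5.5
eef_pos: [0.5401, -0.3781, 0.0663]
tcp_rot: [1.211, 1.205, -1.21]
wrist_force: [0.3, 0.3, 0.0]
opening: 0.085
```

Run:
```python
from mv import *
st()
```

```text
5.5 [ 0.5401 -0.3781  0.0663] [ 1.211  1.205 -1.21 ] F [0.3 0.3 0. ] op 0.085 q [-0.72  0.64  1.55  0.    0.95 -0.71]
```

Emit:
{"method": "servo_tool", "body": {"plan": [[[1,1.5,0,0,0,0,0],[1,1.5,0,0,0,0,0],[0.6,1.5,0,0,0,0,0],[0.53,1.5,0,0,0,0,0],[0.53,1.5,0,0,0,0,0],[0.53,-30,0,0,0,0,0],[0.53,-90,0,0,0,0,0],[0.53,-130,0,0,0,0,0],[0.53,-130,0,0,0,0,0]]]}}

```text
clock: 6.62
eef_pos: [0.5414, -0.3792, 0.199]
tcp_rot: [1.21, 1.2, -1.209]
wrist_force: [-0.0, 0.7, -1.7]
opening: 0.472
```

Run:
```python
from mv import *
from dom import *
g,R=graspd((.6715,-.160),180,0,.062)
show([('above',g+[0,0,.1],R),('grasp',g,R)])
p=shot('scene','s4'); W=cloud(p)
fitdomes(W,{'stack':(.587,-.38)},.042,.06); fitdomes(W,{k:v for k,v in S0.items() if k!='C'})
p=shot('top','t4'); W=cloud(p)
fitdomes(W,{'stack':(.587,-.38)},.042,.06); fitdomes(W,{k:v for k,v in S0.items() if k!='C'})
```

```text
6.62 [ 0.5414 -0.3792  0.199 ] [ 1.21   1.2   -1.209] F [-0.   0.7 -1.7] op 0.472 q [-0.72  0.49  1.44  0.    1.2  -0.71]
above t [36.4, 81.5, -219.6] w [-0.02, 0.03, -0.03] rows 3.8
grasp t [136.4, 80.9, -220.1] w [-0.02, 0.03, -0.03] rows 4.3
stack 424 [ 0.59   -0.3741] z 0.0483
A 683 [0.6792 0.0093] z 0.0451
B 335 [ 0.3555 -0.3294] z 0.0437
D 383 [ 0.3986 -0.2086] z 0.044
E 605 [ 0.6728 -0.1598] z 0.0447
stack 104 [ 0.5881 -0.3736] z 0.0502
A 327 [0.6769 0.0098] z 0.0453
B 0 [ 0.3555 -0.3295] z 
D 7 [ 0.397 -0.21 ] z 0.0494
E 331 [ 0.6712 -0.1599] z 0.0456
```

View pics/s4.png

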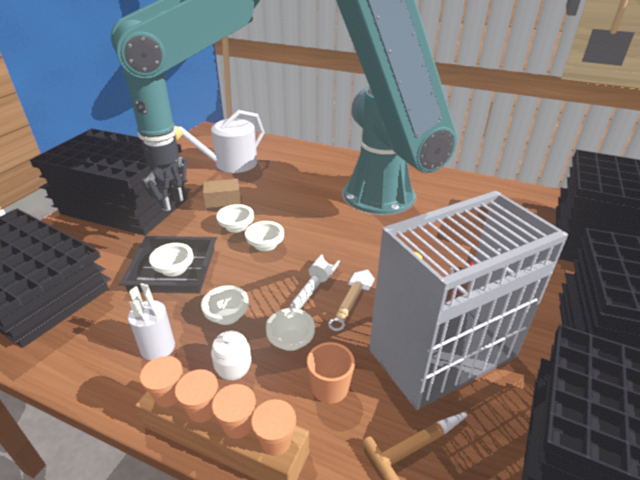

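Emit:
{"method": "servo_tool", "body": {"plan": [[[0.53,30,20,-55,0,0,0],[0.53,36,40,-110,0,0,0],[0.53,36,62,-165,0,0,0],[0.53,36,82,-220,0,0,0],[0.53,36,82,-220,0,0,0],[0.53,90,82,-220,0,0,0],[0.53,125,82,-220,0,0,0],[0.53,136,82,-220,0,0,0],[0.53,136,82,-220,0,0,0]]]}}

```text
clock: 7.85
eef_pos: [0.621, -0.1581, 0.0578]
tcp_rot: [1.211, 1.21, -1.213]
wrist_force: [0.2, 0.0, 0.2]
opening: 0.468
```

Emit:
{"method": "servo_tool", "body": {"plan": [[[1,0,0,0,0,0,0],[1,0,0,0,0,0,0],[1,0,0,0,0,0,0],[1,0,0,0,0,0,0]]]}}

```text
clock: 8.35
eef_pos: [0.6227, -0.1581, 0.0602]
tcp_rot: [1.211, 1.206, -1.21]
wrist_force: [-0.8, -1.1, 6.7]
opening: 0.079
```

Run:
```python
from mv import *
s=st(); p=np.array(s['eef_pos'])
g,R=graspd((.589,-.374),180,0,p[2]+.018)
show([('up',p+[0,0,.13],R),('above',g+[0,0,.12],R),('place',g,R)])
```

```text
8.35 [ 0.6227 -0.1581  0.0602] [ 1.211  1.206 -1.21 ] F [-0.8 -1.1  6.7] op 0.079 q [-0.36  0.63  1.59 -0.    0.92 -0.35]
8.35 [ 0.6227 -0.1581  0.0602] [ 1.211  1.206 -1.21 ] F [-0.8 -1.1  6.7] op 0.079 q [-0.36  0.63  1.59 -0.    0.92 -0.35]
up t [-130.0, 0.3, 0.1] w [-0.01, 0.01, -0.01] rows 2.1
above t [-138.0, -80.7, 216.2] w [-0.01, 0.01, -0.01] rows 4.3
place t [-18.0, -80.9, 216.1] w [-0.01, 0.01, -0.01] rows 3.7
```

Emit:
{"method": "servo_tool", "body": {"plan": [[[1,-20,0,0,0,0,0],[1,-60,0,0,0,0,0],[1,-110,0,0,0,0,0],[1,-120,-20,54,0,0,0],[1,-120,-40,108,0,0,0],[1,-120,-60,162,0,0,0],[1,-100,-81,216,0,0,0],[1,-80,-81,216,0,0,0],[1,-80,-81,216,0,0,0],[1,-80,-81,216,0,0,0]]]}}

```text
clock: 9.6
eef_pos: [0.5407, -0.3729, 0.1393]
tcp_rot: [1.211, 1.208, -1.21]
wrist_force: [0.0, 0.4, -0.2]
opening: 0.08
```

```bash
cat >> dom.py <<'E'
def white(W,p,lo=170):
    c=p['color'].astype(int); m=(c.min(-1)>lo); W=W.copy(); W[~m]=np.nan; return W
E
python3 - <<'E'
from mv import *
from dom import *
s=st()
for c in ['scene','top']:
    p=shot(c,c[0]+'5'); W=white(cloud(p),p)
    P=W[np.hypot(W[...,0]-.589,W[...,1]+.374)<.06]; z=P[:,2]; print(np.histogram(z[z>.05],bins=np.arange(.05,.2,.01)))
    z0=s['eef_pos'][2]-.0145
    fitdomes(W,{'held':(s['eef_pos'][0]+.0478,s['eef_pos'][1])},z0-.01,z0+.01)
    fitdomes(W,{k:v for k,v in S0.items() if k not in 'CE'})
E
```

```text
9.6 [ 0.5407 -0.3729  0.1393] [ 1.211  1.208 -1.21 ] F [ 0.   0.4 -0.2] op 0.08 q [-0.71  0.55  1.5   0.    1.09 -0.71]
(array([ 76,   0,   1, 140, 165, 167, 259, 321,  17,  14,   6,   0,   0,
         0,   0]), array([0.05, 0.06, 0.07, 0.08, 0.09, 0.1 , 0.11, 0.12, 0.13, 0.14, 0.15,
       0.16, 0.17, 0.18, 0.19, 0.2 ]))
held 466 [ 0.5905 -0.3714] z 0.1227
A 562 [0.6792 0.0092] z 0.0452
B 335 [ 0.3559 -0.3296] z 0.0439
D 383 [ 0.3984 -0.2084] z 0.0441
(array([19,  0,  0,  4, 19, 31, 28, 85, 12,  0,  0,  0,  0,  0,  0]), array([0.05, 0.06, 0.07, 0.08, 0.09, 0.1 , 0.11, 0.12, 0.13, 0.14, 0.15,
       0.16, 0.17, 0.18, 0.19, 0.2 ]))
held 109 [ 0.5891 -0.372 ] z 0.125
A 153 [0.677  0.0074] z 0.0463
B 0 [ 0.3555 -0.3295] z 
D 0 [ 0.397 -0.21 ] z
```

View pics/s5.png

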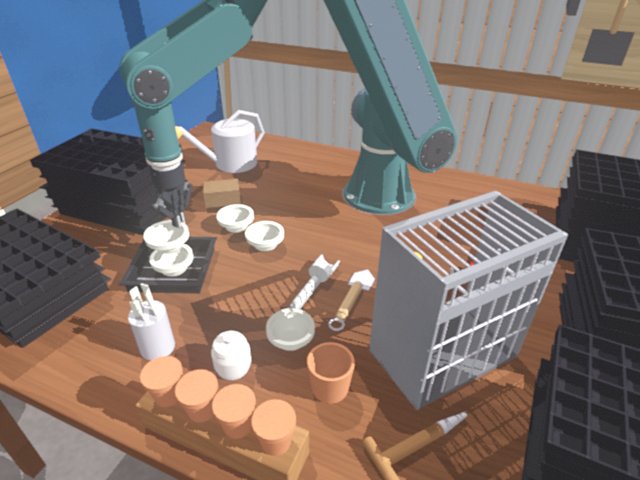

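Emit:
{"method": "servo_tool", "body": {"plan": [[[1,20,-0.5,2,0,0,0],[1,40,-0.5,2,0,0,0],[1,50,-0.5,2,0,0,0],[1,56,-0.5,2,0,0,0],[1,60,-0.5,2,0,0,0],[1,60,-0.5,2,0,0,0]]]}}

```text
clock: 10.45
eef_pos: [0.54, -0.3755, 0.079]
tcp_rot: [1.211, 1.208, -1.211]
wrist_force: [1.0, -0.2, -2.1]
opening: 0.083
```

Emit:
{"method": "servo_tool", "body": {"plan": [[[1,1,0,0,0,0,0],[1,1,0,0,0,0,0],[0.6,1,0,0,0,0,0],[0.53,1,0,0,0,0,0],[0.53,1,0,0,0,0,0],[0.53,-30,0,0,0,0,0],[0.53,-90,0,0,0,0,0],[0.53,-120,0,0,0,0,0],[0.53,-120,0,0,0,0,0]]]}}

```text
clock: 11.58
eef_pos: [0.5414, -0.3768, 0.202]
tcp_rot: [1.21, 1.201, -1.21]
wrist_force: [-0.3, 0.4, -0.4]
opening: 0.465
```

Run:
```python
from mv import *
from dom import *
for c in ['scene','top']:
    p=shot(c,c[0]+'6'); W=white(cloud(p),p)
    fitdomes(W,{'stack':(.589,-.374)},.054,.075)
    fitdomes(W,{k:v for k,v in S0.items() if k not in 'CE'})
g,R=graspd((.6785,.009),90,90,.062)
show([('above',g+[0,0,.1],R),('grasp',g,R)])
```

```text
stack 474 [ 0.5899 -0.3743] z 0.062
A 606 [0.6793 0.0091] z 0.0449
B 337 [ 0.3557 -0.3299] z 0.0437
D 385 [ 0.3983 -0.2088] z 0.044
stack 104 [ 0.5884 -0.3745] z 0.064
A 87 [0.6777 0.0095] z 0.0454
B 0 [ 0.3555 -0.3295] z 
D 0 [ 0.397 -0.21 ] z 
11.68 [ 0.5395 -0.3752  0.1983] [ 1.211  1.209 -1.211] F [-0.2  0.2 -1.2] op 0.469 q [-0.71  0.49  1.44  0.    1.21 -0.71]
above t [36.5, 137.9, -432.3] w [-9.02, -0.0, -0.0] rows 8.4
grasp t [136.5, 137.9, -432.3] w [-9.02, -0.0, -0.0] rows 8.4
```

View pics/s6.png

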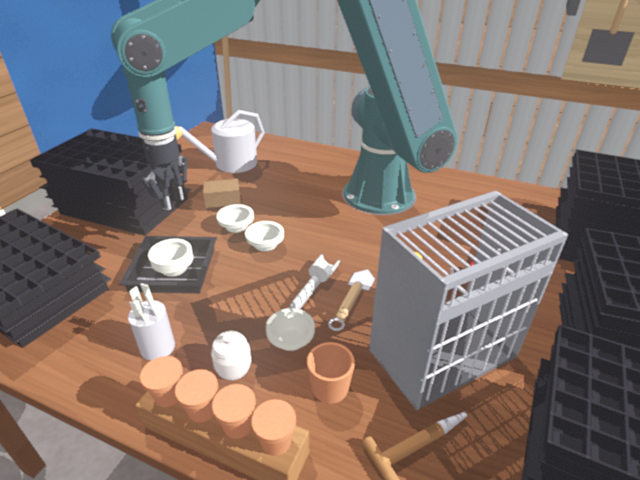

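Emit:
{"method": "servo_tool", "body": {"plan": [[[0.53,20,16,-50,-1.05,0,0],[0.53,36,32,-100,-2.1,0,0],[0.53,36,48,-150,-3.15,0,0],[0.53,36,64,-200,-4.2,0,0],[0.53,36,80,-250,-5.25,0,0],[0.53,36,96,-300,-6.3,0,0],[0.53,36,112,-350,-7.35,0,0],[0.53,36,128,-400,-8.4,0,0],[0.53,36,138,-432,-9,0,0],[0.53,36,138,-432,-9,0,0],[0.53,36,138,-432,-9,0,0]]]}}

```text
clock: 13.05
eef_pos: [0.6777, 0.0558, 0.1611]
tcp_rot: [0.002, 1.574, -0.003]
wrist_force: [0.4, -0.1, -0.2]
opening: 0.47
```

Run:
```python
from mv import *
g,R=graspd((.6785,.009),90,90,.062)
show([('above',g+[0,0,.1],R),('grasp',g,R)])
```

```text
13.05 [0.6777 0.0558 0.1611] [ 0.002  1.574 -0.003] F [ 0.4 -0.1 -0.2] op 0.47 q [-0.02  0.56  1.42 -0.    1.16 -1.59]
above t [-1.0, 1.0, 0.8] w [-0.02, -0.02, 0.0] rows 0.0
grasp t [99.0, 1.1, 1.1] w [-0.02, -0.02, 0.0] rows 1.6
```

Emit:
{"method": "servo_tool", "body": {"plan": [[[0.53,50,1,1,0,0,0],[0.53,88,1,1,0,0,0],[0.53,99,1,1,0,0,0],[0.53,99,1,1,0,0,0],[1,99,1,1,0,0,0],[1,99,1,1,0,0,0],[1,99,1,1,0,0,0],[1,99,1,1,0,0,0]]]}}

```text
clock: 14.05
eef_pos: [0.6812, 0.0575, 0.0652]
tcp_rot: [0.002, 1.568, -0.002]
wrist_force: [0.6, 0.7, 5.6]
opening: 0.077
```

Run:
```python
from mv import *
s=st(); p=np.array(s['eef_pos'])
g,R=graspd((.589,-.3743),90,90,p[2]+.032)
show([('up',p+[0,0,.13],R),('above',g+[0,0,.06],R),('place',g,R)])
```

```text
14.05 [0.6812 0.0575 0.0652] [ 0.002  1.568 -0.002] F [0.6 0.7 5.6] op 0.077 q [-0.02  0.67  1.49  0.    0.98 -1.59]
14.05 [0.6812 0.0575 0.0652] [ 0.002  1.568 -0.002] F [0.6 0.7 5.6] op 0.077 q [-0.02  0.67  1.49  0.    0.98 -1.59]
up t [-130.0, 0.1, 0.4] w [-0.02, 0.02, -0.0] rows 2.1
above t [-92.4, -384.2, -90.9] w [-0.02, 0.02, -0.0] rows 6.5
place t [-32.4, -384.2, -91.1] w [-0.02, 0.02, -0.0] rows 6.3
```

Emit:
{"method": "servo_tool", "body": {"plan": [[[1,-20,0,0,0,0,0],[1,-60,0,0,0,0,0],[1,-110,0,0,0,0,0],[1,-125,-55,-13,0,0,0],[1,-125,-115,-27,0,0,0],[1,-125,-175,-41,0,0,0],[1,-125,-235,-55,0,0,0],[1,-125,-295,-69,0,0,0],[1,-120,-350,-83,0,0,0],[1,-105,-384,-91,0,0,0],[1,-93,-384,-91,0,0,0],[1,-93,-384,-91,0,0,0]]]}}

```text
clock: 15.55
eef_pos: [0.587, -0.3255, 0.156]
tcp_rot: [0.004, 1.573, -0.001]
wrist_force: [-0.6, -0.3, -0.5]
opening: 0.072
```

Run:
```python
from mv import *
from dom import *
st();s=st()
for c in ['scene','top']:
    p=shot(c,c[0]+'7'); W=white(cloud(p),p)
    z0=s['eef_pos'][2]-.0145
    fitdomes(W,{'held':(s['eef_pos'][0],s['eef_pos'][1]-.0478)},z0-.01,z0+.01)
    fitdomes(W,{k:v for k,v in S0.items() if k not in 'CEA'})
st()
```

```text
15.55 [ 0.587  -0.3255  0.156 ] [ 4.000e-03  1.573e+00 -1.000e-03] F [-0.6 -0.3 -0.5] op 0.072 q [-0.61  0.55  1.45  0.    1.14 -2.18]
15.55 [ 0.587  -0.3255  0.156 ] [ 4.000e-03  1.573e+00 -1.000e-03] F [-0.6 -0.3 -0.5] op 0.072 q [-0.61  0.55  1.45  0.    1.14 -2.18]
held 235 [ 0.5899 -0.3699] z 0.1345
B 337 [ 0.3558 -0.3296] z 0.0435
D 384 [ 0.3985 -0.2088] z 0.0441
held 18 [ 0.587  -0.3733] z 0.1361
B 0 [ 0.3555 -0.3295] z 
D 0 [ 0.397 -0.21 ] z 
15.65 [ 0.5882 -0.3253  0.1572] [ 2.000e-03  1.571e+00 -1.000e-03] F [ 0.7  0.6 -0.6] op 0.077 q [-0.61  0.55  1.45  0.    1.14 -2.18]
```

View pics/s7.png

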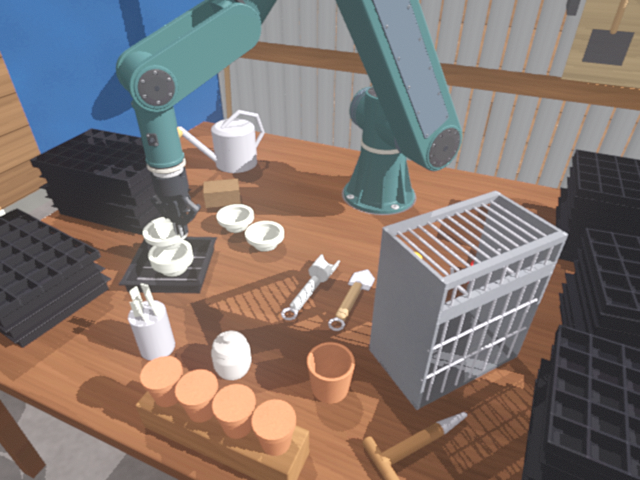

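Emit:
{"method": "servo_tool", "body": {"plan": [[[1,25,-1.5,0.5,0,0,0],[1,45,-1.5,0.5,0,0,0],[1,54,-1.5,0.5,0,0,0],[1,58,-1.5,0.5,0,0,0],[1,60,-1.5,0.5,0,0,0],[1,60,-1.5,0.5,0,0,0]]]}}

```text
clock: 16.4
eef_pos: [0.5888, -0.328, 0.0979]
tcp_rot: [0.002, 1.57, -0.002]
wrist_force: [-1.7, 1.8, 2.5]
opening: 0.074
```

Emit:
{"method": "servo_tool", "body": {"plan": [[[1,1.5,0,0,0,0,0],[1,1.5,0,0,0,0,0],[1,3,0,0,0,0,0],[1,3,0,0,0,0,0]]]}}

```text
clock: 16.9
eef_pos: [0.5892, -0.3274, 0.0974]
tcp_rot: [0.002, 1.569, -0.002]
wrist_force: [-4.6, 7.5, 20.9]
opening: 0.076
```

Run:
```python
from mv import *
st(); p=shot('scene','s8'); cv2.imwrite('pics/s8z.png',cv2.resize(p['color'][190:300,110:240,::-1],None,fx=5,fy=5,interpolation=cv2.INTER_CUBIC)); st()
```

```text
16.9 [ 0.5892 -0.3274  0.0974] [ 0.002  1.569 -0.002] F [-4.6  7.5 20.9] op 0.076 q [-0.61  0.62  1.49  0.    1.03 -2.18]
16.95 [ 0.5892 -0.3274  0.0975] [ 0.002  1.569 -0.002] F [-4.7  7.8 20.8] op 0.079 q [-0.61  0.62  1.49  0.    1.03 -2.18]
```

View pics/s8z.png

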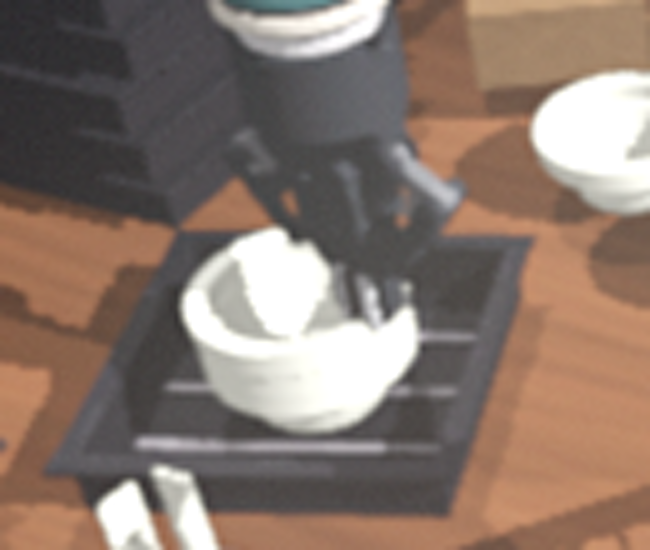

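Emit:
{"method": "servo_tool", "body": {"plan": [[[1,-2.5,0,0,0,0,0],[1,-2.5,0,0,0,0,0],[0.6,-2.5,0,0,0,0,0],[0.53,-2.5,0,0,0,0,0],[0.53,-2.5,0,0,0,0,0],[0.53,-40,0,0,0,0,0],[0.53,-90,0,0,0,0,0],[0.53,-110,0,0,0,0,0],[0.53,-110,0,0,0,0,0]]]}}

```text
clock: 18.08
eef_pos: [0.5895, -0.3289, 0.2057]
tcp_rot: [0.0, 1.567, -0.004]
wrist_force: [0.0, 1.1, -1.0]
opening: 0.469
```

Run:
```python
from mv import *
from dom import *
for c in ['scene','top']:
    p=shot(c,c[0]+'9'); W=white(cloud(p),p)
    fitdomes(W,{'stack':(.589,-.374)},.068,.09)
    fitdomes(W,{k:v for k,v in S0.items() if k not in 'CEA'})
g,R=graspd((.3975,-.209),90,90,.0635)
show([('above',g+[0,0,.1],R),('grasp',g,R)])
```

```text
stack 491 [ 0.5923 -0.3741] z 0.0762
B 334 [ 0.3556 -0.3295] z 0.0437
D 385 [ 0.3986 -0.2084] z 0.0441
stack 56 [ 0.5875 -0.3743] z 0.0773
B 0 [ 0.3555 -0.3295] z 
D 0 [ 0.397 -0.21 ] z 
18.18 [ 0.5879 -0.3278  0.2027] [ 0.003  1.572 -0.002] F [ 0.2  0.2 -1.2] op 0.471 q [-0.61  0.51  1.4   0.    1.23 -2.18]
above t [39.6, 166.0, -190.8] w [-0.02, -0.01, -0.0] rows 4.1
grasp t [139.6, 165.9, -190.7] w [-0.02, -0.01, -0.0] rows 4.6
```

View pics/s9.png

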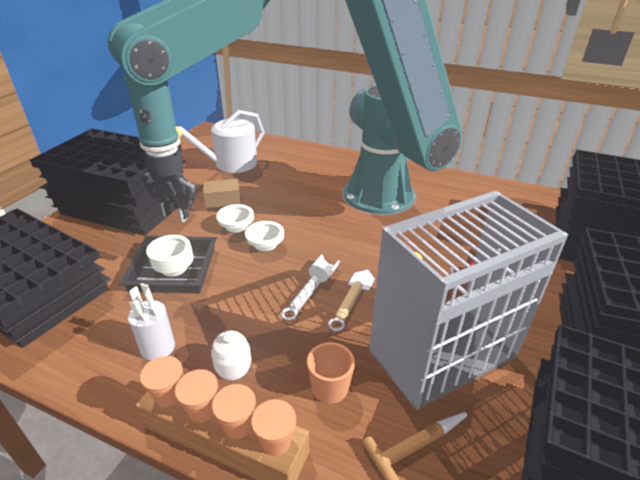

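Emit:
{"method": "servo_tool", "body": {"plan": [[[0.53,10,40,-45,0,0,0],[0.53,25,80,-90,0,0,0],[0.53,39,120,-138,0,0,0],[0.53,39,166,-191,0,0,0],[0.53,39,166,-191,0,0,0],[0.53,39,166,-191,0,0,0],[0.53,90,166,-191,0,0,0],[0.53,128,166,-191,0,0,0],[0.53,139,166,-191,0,0,0],[0.53,139,166,-191,0,0,0]]]}}

```text
clock: 19.42
eef_pos: [0.3986, -0.1622, 0.0643]
tcp_rot: [0.003, 1.572, -0.002]
wrist_force: [0.2, -0.3, 0.9]
opening: 0.467
```

Emit:
{"method": "servo_tool", "body": {"plan": [[[1,0,0,0,0,0,0],[1,0,0,0,0,0,0],[1,0,0,0,0,0,0],[1,0,0,0,0,0,0]]]}}

```text
clock: 19.92
eef_pos: [0.3987, -0.1618, 0.0656]
tcp_rot: [0.002, 1.569, -0.003]
wrist_force: [1.7, 1.8, 6.9]
opening: 0.079
```

Run:
```python
from mv import *
s=st(); p=np.array(s['eef_pos'])
g,R=graspd((.5892,-.3743),90,90,p[2]+.046)
show([('up',p+[0,0,.15],R),('above',g+[0,0,.06],R),('place',g,R)])
```

```text
19.93 [ 0.3987 -0.1618  0.0656] [ 0.002  1.569 -0.003] F [1.7 1.8 6.9] op 0.079 q [-0.55  0.42  2.07  0.    0.66 -2.12]
19.93 [ 0.3987 -0.1618  0.0656] [ 0.002  1.569 -0.003] F [1.7 1.8 6.9] op 0.079 q [-0.55  0.42  2.07  0.    0.66 -2.12]
up t [-150.0, -0.1, 0.3] w [-0.02, 0.01, 0.0] rows 2.4
above t [-105.5, -164.2, 191.2] w [-0.02, 0.01, 0.0] rows 4.4
place t [-45.5, -164.2, 191.1] w [-0.02, 0.01, 0.0] rows 4.1
```

Emit:
{"method": "servo_tool", "body": {"plan": [[[1,-20,0,0,0,0,0],[1,-70,0,0,0,0,0],[1,-120,-5,5,0,0,0],[1,-135,-40,45,0,0,0],[1,-135,-80,92,0,0,0],[1,-135,-120,140,0,0,0],[1,-125,-150,175,0,0,0],[1,-106,-166,191,0,0,0],[1,-106,-166,191,0,0,0],[1,-106,-166,191,0,0,0]]]}}

```text
clock: 21.18
eef_pos: [0.5875, -0.3272, 0.1707]
tcp_rot: [0.003, 1.572, -0.001]
wrist_force: [-0.2, -0.1, -1.4]
opening: 0.077
```

Run:
```python
from mv import *
from dom import *
s=st()
for c in ['scene','top']:
    p=shot(c,c[0]+'10'); W=white(cloud(p),p)
    z0=s['eef_pos'][2]-.02
    fitdomes(W,{'held':(s['eef_pos'][0],s['eef_pos'][1]-.0478)},z0-.012,z0+.008)
    fitdomes(W,{k:v for k,v in S0.items() if k not in 'CEAD'})
st()
p=dict(np.load('pics/s10.npz'));cv2.imwrite('pics/s10z.png',cv2.resize(p['color'][150:290,100:240,::-1],None,fx=4,fy=4,interpolation=cv2.INTER_CUBIC))
```

```text
21.18 [ 0.5875 -0.3272  0.1707] [ 3.000e-03  1.572e+00 -1.000e-03] F [-0.2 -0.1 -1.4] op 0.077 q [-0.61  0.54  1.43  0.    1.17 -2.18]
held 376 [ 0.5863 -0.3715] z 0.1477
B 340 [ 0.3557 -0.3295] z 0.0438
held 16 [ 0.5875 -0.375 ] z 0.1525
B 0 [ 0.3555 -0.3295] z 
21.27 [ 0.5878 -0.3273  0.1716] [ 0.002  1.571 -0.002] F [-0.1 -0.7 -1. ] op 0.08 q [-0.61  0.54  1.43  0.    1.17 -2.18]
```

View pics/s10z.png

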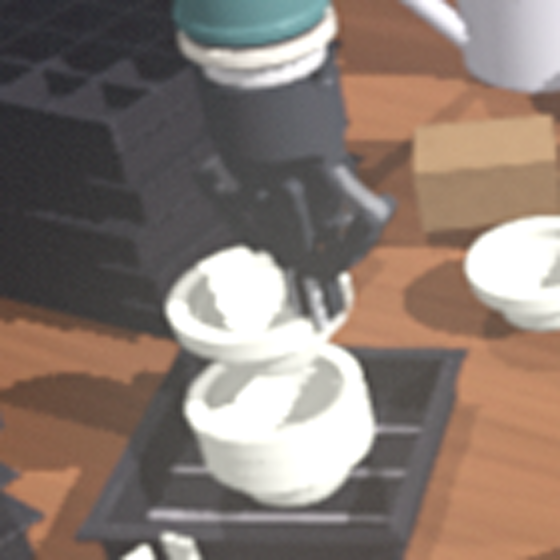

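Emit:
{"method": "servo_tool", "body": {"plan": [[[1,25,0,1.5,0,0,0],[1,45,0,1.5,0,0,0],[1,53,0,1.5,0,0,0],[1,57,0,1.5,0,0,0],[1,59,0,1.5,0,0,0],[1,60,0,1.5,0,0,0],[1,60,0,1.5,0,0,0]]]}}

```text
clock: 22.15
eef_pos: [0.5905, -0.3284, 0.1121]
tcp_rot: [0.001, 1.569, -0.003]
wrist_force: [-0.5, 1.6, 4.9]
opening: 0.073
```

Emit:
{"method": "servo_tool", "body": {"plan": [[[1,1,0,0,0,0,0],[1,1,0,0,0,0,0],[0.6,0,0,0,0,0,0],[0.53,0,0,0,0,0,0],[0.53,0,0,0,0,0,0],[0.53,-40,0,0,0,0,0],[0.53,-90,0,0,0,0,0],[0.53,-110,0,0,0,0,0],[0.53,-110,0,0,0,0,0]]]}}

```text
clock: 23.28
eef_pos: [0.5909, -0.3288, 0.2226]
tcp_rot: [0.0, 1.568, -0.004]
wrist_force: [-0.1, 0.6, -0.9]
opening: 0.466
```

Run:
```python
from mv import *
from dom import *
for c in ['scene','top']:
    p=shot(c,c[0]+'11'); W=white(cloud(p),p)
    fitdomes(W,{'stack':(.589,-.374)},.082,.105)
    fitdomes(W,{k:v for k,v in S0.items() if k not in 'CEAD'})
g,R=graspd((.3555,-.3295),0,0,.0645)
g2,R2=graspd((.3555,-.3295),90,90,.0645)
show([('above',g+[0,0,.1],R),('grasp',g,R),('above',g2+[0,0,.1],R2),('grasp',g2,R2)])
```

```text
stack 487 [ 0.5898 -0.3738] z 0.09
B 334 [ 0.3557 -0.3295] z 0.0439
stack 66 [ 0.5851 -0.3754] z 0.0907
B 0 [ 0.3555 -0.3295] z 
23.38 [ 0.5893 -0.3277  0.2196] [ 3.000e-03  1.572e+00 -1.000e-03] F [-0.   0.4 -0.3] op 0.47 q [-0.61  0.5   1.38  0.    1.27 -2.18]
above t [55.4, -2.3, -185.9] w [8.98, -0.01, 0.0] rows 8.4
grasp t [155.4, -2.4, -185.8] w [8.98, -0.01, 0.0] rows 8.4
above t [55.5, 45.3, -233.8] w [-0.02, -0.01, -0.01] rows 3.9
grasp t [155.5, 45.2, -233.7] w [-0.02, -0.01, -0.01] rows 4.5
```

View pics/s11.png

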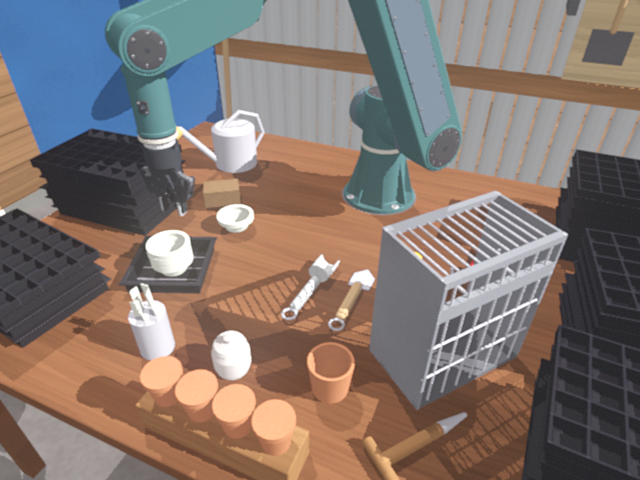

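Emit:
{"method": "servo_tool", "body": {"plan": [[[0.53,15,12,-58,0,0,0],[0.53,30,24,-117,0,0,0],[0.53,45,36,-175,0,0,0],[0.53,55,45,-234,0,0,0],[0.53,55,45,-234,0,0,0],[0.53,55,45,-234,0,0,0],[0.53,110,45,-234,0,0,0],[0.53,143,45,-234,0,0,0],[0.53,155,45,-234,0,0,0],[0.53,155,45,-234,0,0,0]]]}}

```text
clock: 24.62
eef_pos: [0.3567, -0.2827, 0.0653]
tcp_rot: [0.002, 1.571, -0.001]
wrist_force: [0.8, 1.1, 0.4]
opening: 0.469
```

Emit:
{"method": "servo_tool", "body": {"plan": [[[1,0,0,0,0,0,0],[1,0,0,0,0,0,0],[1,0,0,0,0,0,0],[1,0,0,0,0,0,0]]]}}

```text
clock: 25.12
eef_pos: [0.3564, -0.2826, 0.0665]
tcp_rot: [0.002, 1.57, -0.003]
wrist_force: [0.6, 2.0, 5.8]
opening: 0.087
```

Run:
```python
from mv import *
s=st(); p=np.array(s['eef_pos'])
g,R=graspd((.589,-.3743),90,90,p[2]+.060)
show([('up',p+[0,0,.15],R),('above',g+[0,0,.06],R),('place',g,R)])
```

```text
25.12 [ 0.3564 -0.2826  0.0665] [ 0.002  1.57  -0.003] F [0.6 2.  5.8] op 0.087 q [-0.82  0.44  2.01  0.    0.69 -2.39]
25.12 [ 0.3564 -0.2826  0.0665] [ 0.002  1.57  -0.003] F [0.6 2.  5.8] op 0.087 q [-0.82  0.44  2.01  0.    0.69 -2.39]
up t [-150.0, -0.1, 0.2] w [-0.02, 0.01, 0.0] rows 2.4
above t [-119.7, -43.2, 232.8] w [-0.02, 0.01, 0.0] rows 4.2
place t [-59.7, -43.2, 232.8] w [-0.02, 0.01, 0.0] rows 3.9
```

Emit:
{"method": "servo_tool", "body": {"plan": [[[1,-20,0,0,0,0,0],[1,-70,0,0,0,0,0],[1,-125,-2,5,0,0,0],[1,-145,-10,55,0,0,0],[1,-145,-20,115,0,0,0],[1,-145,-32,175,0,0,0],[1,-140,-44,233,0,0,0],[1,-120,-45,234,0,0,0],[1,-120,-45,234,0,0,0],[1,-90,-45,234,0,0,0],[1,-68,-45,234,0,0,0],[1,-68,-45,234,0,0,0]]]}}

```text
clock: 26.62
eef_pos: [0.5871, -0.327, 0.1324]
tcp_rot: [0.005, 1.575, -0.001]
wrist_force: [-0.1, 0.1, -0.7]
opening: 0.088
```

Run:
```python
from mv import *
from dom import *
s=st()
p=shot('scene','s12');W=white(cloud(p),p)
z0=s['eef_pos'][2]-.02
fitdomes(W,{'held':(s['eef_pos'][0],s['eef_pos'][1]-.0478)},z0-.012,z0+.008)
st()
cv2.imwrite('pics/s12z.png',cv2.resize(p['color'][150:290,100:240,::-1],None,fx=4,fy=4,interpolation=cv2.INTER_CUBIC))
```

```text
26.62 [ 0.5871 -0.327   0.1324] [ 5.000e-03  1.575e+00 -1.000e-03] F [-0.1  0.1 -0.7] op 0.088 q [-0.61  0.58  1.46 -0.    1.1  -2.18]
held 342 [ 0.5889 -0.3718] z 0.1086
26.68 [ 0.5883 -0.3277  0.1338] [ 0.004  1.573 -0.002] F [ 0.2  0.7 -1.2] op 0.085 q [-0.61  0.58  1.46 -0.    1.1  -2.18]
```

View pics/s12z.png

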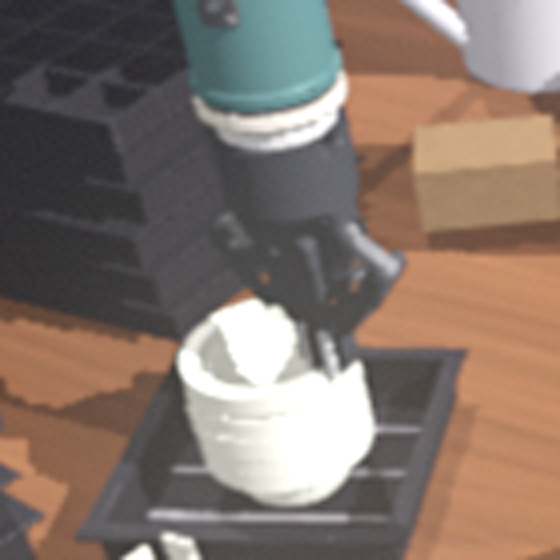

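Contact expected near z 0.1265; lower 7 mm and feel.

Emit:
{"method": "servo_tool", "body": {"plan": [[[1,3,0,0.5,0,0,0],[1,5,0,0.5,0,0,0],[1,7,0,0.5,0,0,0],[1,8,0,0.5,0,0,0],[1,8,0,0.5,0,0,0]]]}}

```text
clock: 27.3
eef_pos: [0.5906, -0.3279, 0.127]
tcp_rot: [0.002, 1.57, -0.002]
wrist_force: [-2.2, 1.5, 6.3]
opening: 0.086
```

Emit:
{"method": "servo_tool", "body": {"plan": [[[1,1,0,0,0,0,0],[1,1,0,0,0,0,0],[0.6,0,0,0,0,0,0],[0.53,0,0,0,0,0,0],[0.53,0,0,0,0,0,0],[0.53,-40,0,0,0,0,0],[0.53,-90,0,0,0,0,0],[0.53,-110,0,0,0,0,0],[0.53,-110,0,0,0,0,0]]]}}

```text
clock: 28.42
eef_pos: [0.5915, -0.3288, 0.2376]
tcp_rot: [0.0, 1.568, -0.004]
wrist_force: [0.3, -1.7, 0.7]
opening: 0.47
```

Run:
```python
from mv import *
from dom import *
for c in ['scene','top']:
    p=shot(c,c[0]+'13'); W=white(cloud(p),p)
    fitdomes(W,{'stack':(.589,-.374)},.096,.12)
p=dict(np.load('pics/s13.npz'));cv2.imwrite('pics/s13z.png',cv2.resize(p['color'][200:290,110:240,::-1],None,fx=5,fy=5,interpolation=cv2.INTER_CUBIC))
s=st(); np.save('qlog.npy',np.r_[s['q'],s['eef_pos']])
```

```text
stack 497 [ 0.5906 -0.374 ] z 0.1041
stack 77 [ 0.586  -0.3749] z 0.1052
28.52 [ 0.5899 -0.3278  0.2346] [ 3.000e-03  1.572e+00 -1.000e-03] F [-0.7 -0.6 -0.3] op 0.467 q [-0.61  0.48  1.36  0.    1.3  -2.18]
```

View pics/s13z.png

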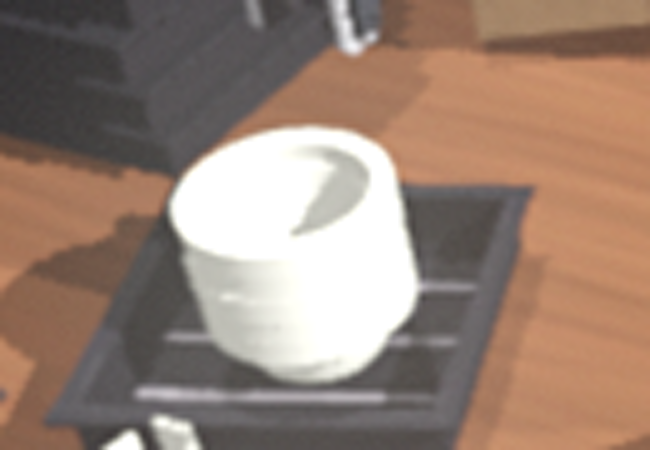

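```bash
cat > cab.py <<'E'
from h import *
CC=np.array([.5785,.323]); YW=np.radians(51.5)
def tocab(W):
    c,s=np.cos(YW),np.sin(YW); d=W[...,:2]-CC
    return np.stack([c*d[...,0]+s*d[...,1],-s*d[...,0]+c*d[...,1],W[...,2]],-1)
def fromcab(X):
    c,s=np.cos(YW),np.sin(YW); return np.array([CC[0]+c*X[0]-s*X[1],CC[1]+s*X[0]+c*X[1],X[2]])
E
python3 - <<'E'
from cab import *
for c in ['s13','t13']:
    p=dict(np.load(f'pics/{c}.npz')); W=tocab(cloud(p))
    m=(abs(W[...,0])<.1)&(abs(W[...,1])<.15)&(W[...,2]>-.02)&(W[...,2]<.34)
    print(c,m.sum())
    for (a,b,n) in [(1,2,'yz'),(0,1,'xy'),(0,2,'xz')]:
        mm=m&(W[...,0]>-.07)&(W[...,0]<.09)&(abs(W[...,1])<.125)
        if n=='xy': mm&=(W[...,2]>.2)&(W[...,2]<.3)
        P=W[mm]; C=p['color'][mm]
        img=np.zeros((400,700,3),np.uint8)
        u=((P[:,a]+.15)*2000).astype(int); v=(380-(P[:,b]+(.16 if b==1 else 0))*(1100)).astype(int)
        k=(u>=0)&(u<700)&(v>=0)&(v<400); img[v[k],u[k]]=C[k]; cv2.imwrite(f'pics/cab_{c}_{n}.png',img[...,::-1])
p=dict(np.load('pics/s13.npz')); cv2.imwrite('pics/cabz.png',cv2.resize(p['color'][180:410,360:580,::-1],None,fx=2.6,fy=2.6,interpolation=cv2.INTER_CUBIC))
p=dict(np.load('pics/t13.npz')); cv2.imwrite('pics/cabt.png',cv2.resize(p['color'][160:320,110:280,::-1],None,fx=3.6,fy=3.6,interpolation=cv2.INTER_CUBIC))
E
```

```text
s13 27503
t13 9546
```

View pics/cabz.png

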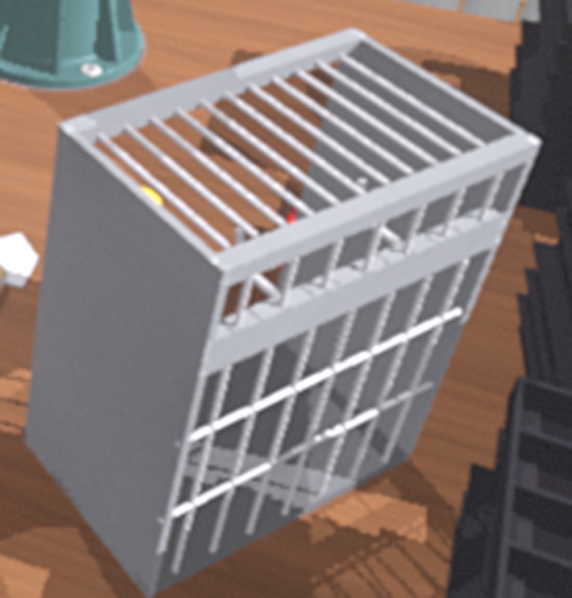

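View pics/cabt.png

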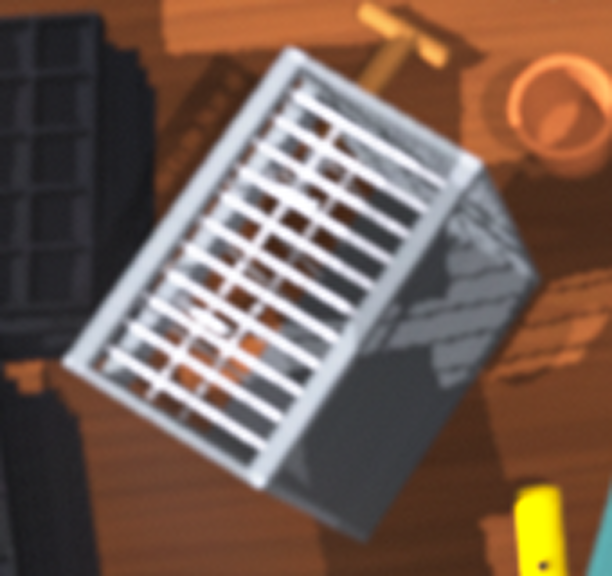

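View pics/cab_s13_xy.png

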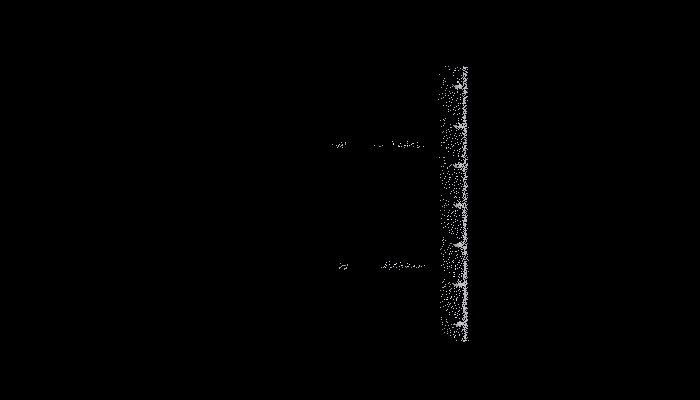

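Run:
```python
from cab import *
for c in ['s13','s12','s4']:
    p=dict(np.load(f'pics/{c}.npz')); W=tocab(cloud(p))
    for y0 in (.054,-.056):
        m=(abs(W[...,1]-y0)<.012)&(W[...,0]>-.01)&(W[...,0]<.066)&(W[...,2]>.22)&(W[...,2]<.30)
        P=W[m]; P=P[np.argsort(P[:,0])]
        for a,b in [(-.01,.014),(.014,.022),(.022,.03),(.03,.045),(.045,.065)]:
            q=P[(P[:,0]>=a)&(P[:,0]<b)]
            if len(q): print(c,y0,(a,b),len(q),'y',np.median(q[:,1]).round(4),'z',np.percentile(q[:,2],[5,50,95]).round(4),'x',np.percentile(q[:,0],[0,50,100]).round(4))
    # front frame check: side plates y extents; roof edges
    m=(W[...,2]>.3)&(W[...,2]<.34)&(abs(W[...,0])<.1)&(abs(W[...,1])<.15); P=W[m]
    print('roof',np.percentile(P[:,0],[.5,99.5]).round(4),np.percentile(P[:,1],[.5,99.5]).round(4),'rear rail', )
```

```text
s13 0.054 (0.014, 0.022) 12 y 0.0532 z [0.2691 0.2745 0.2778] x [0.0163 0.0201 0.0215]
s13 0.054 (0.022, 0.03) 3 y 0.055 z [0.2706 0.273  0.2756] x [0.0227 0.0228 0.0229]
s13 0.054 (0.03, 0.045) 4 y 0.0525 z [0.249  0.2505 0.2522] x [0.0371 0.04   0.0412]
s13 0.054 (0.045, 0.065) 26 y 0.053 z [0.2494 0.2524 0.2542] x [0.0464 0.0538 0.0617]
s13 -0.056 (0.014, 0.022) 9 y -0.0573 z [0.2697 0.2756 0.278 ] x [0.0196 0.0203 0.0219]
s13 -0.056 (0.022, 0.03) 9 y -0.0574 z [0.2684 0.271  0.2753] x [0.0221 0.023  0.0236]
s13 -0.056 (0.03, 0.045) 10 y -0.0563 z [0.2498 0.2523 0.2543] x [0.0406 0.0429 0.0449]
s13 -0.056 (0.045, 0.065) 30 y -0.0569 z [0.2495 0.2523 0.2543] x [0.0453 0.0536 0.0624]
roof [-0.0822  0.0833] [-0.1363  0.134 ] rear rail
s12 0.054 (0.014, 0.022) 11 y 0.0521 z [0.2694 0.2757 0.2775] x [0.018  0.0204 0.0219]
s12 0.054 (0.022, 0.03) 4 y 0.054 z [0.2726 0.2733 0.2748] x [0.0222 0.0225 0.0246]
s12 0.054 (0.03, 0.045) 4 y 0.0522 z [0.2495 0.2505 0.2526] x [0.0374 0.04   0.0416]
s12 0.054 (0.045, 0.065) 25 y 0.0533 z [0.2495 0.2527 0.2545] x [0.0474 0.0545 0.0613]
s12 -0.056 (
[... 430 characters left out ...]
[0.2692 0.2751 0.277 ] x [0.0177 0.0198 0.0215]
s4 0.054 (0.022, 0.03) 4 y 0.0531 z [0.2706 0.2739 0.2762] x [0.0225 0.0227 0.0234]
s4 0.054 (0.03, 0.045) 4 y 0.0537 z [0.2481 0.2495 0.2513] x [0.0362 0.0393 0.0406]
s4 0.054 (0.045, 0.065) 26 y 0.0532 z [0.2505 0.2526 0.2545] x [0.0467 0.054  0.0607]
s4 -0.056 (0.014, 0.022) 12 y -0.0566 z [0.2674 0.2743 0.2768] x [0.0183 0.0206 0.0218]
s4 -0.056 (0.022, 0.03) 6 y -0.0562 z [0.2681 0.2698 0.2736] x [0.022  0.0229 0.0238]
s4 -0.056 (0.03, 0.045) 9 y -0.0567 z [0.2498 0.2516 0.2539] x [0.0413 0.0428 0.0446]
s4 -0.056 (0.045, 0.065) 31 y -0.0569 z [0.2497 0.2527 0.2543] x [0.0452 0.0527 0.0615]
roof [-0.0819  0.0835] [-0.1362  0.1342] rear rail
```

```bash
cat > tools.py <<'E'
from h import *
def toolfit(W,p,name,box,zr=(.015,.034)):
    x0,x1,y0,y1=box
    m=(W[...,0]>x0)&(W[...,0]<x1)&(W[...,1]>y0)&(W[...,1]<y1)&(W[...,2]>zr[0])&(W[...,2]<zr[1])
    P=W[m]
    # handle centre line: per x-slice midpoints
    xs=[];ys=[]
    for a in np.arange(x0,x1,.005):
        q=P[(P[:,0]>=a)&(P[:,0]<a+.005)]
        if len(q)>=6: xs.append(a+.0025); ys.append((np.percentile(q[:,1],4)+np.percentile(q[:,1],96))/2)
    k=np.polyfit(xs,ys,1); k1=np.array(ys)-np.polyval(k,xs); good=abs(k1)<.003
    k=np.polyfit(np.array(xs)[good],np.array(ys)[good],1)
    print(name,'slope',k[0].round(4),'yaw',np.degrees(np.arctan(k[0])).round(2),'y@mid',np.polyval(k,(x0+x1)/2).round(4),'mid',(x0+x1)/2)
    return k
E
python3 - <<'E'
from tools import *
for c in ['s13','t13']:
    p=dict(np.load(f'pics/{c}.npz')); W=cloud(p)
    toolfit(W,p,'scoop',(.50,.60,-.06,.03)); toolfit(W,p,'trowel',(.47,.57,.05,.13))
    # extents along x
    for n,yc,sl in (('scoop',-.017,-.08),('trowel',.089,0)):
        d=W[...,1]-(yc+sl*(W[...,0]-.55)); m=(abs(d)<.035)&(W[...,0]>.35)&(W[...,0]<.68)&(W[...,2]>.008)&(W[...,2]<.07)
        P=W[m]; print(n,np.percentile(P[:,0],[0,.5,1,99,99.5,100]).round(4))
        for a in np.arange(.38,.66,.01):
            q=W[m&(W[...,0]>=a)&(W[...,0]<a+.01)]
            if len(q): print('  %.2f n%d z%.3f w%.3f'%(a,len(q),np.median(q[:,2]),np.ptp(q[:,1])),end=';')
        print()
p=manip.camera('top')
find(p,['scoop_loop','trowel_loop'])
st()
p=dict(np.load('pics/t13.npz')); cv2.imwrite('pics/tt.png',cv2.resize(p['color'][220:330,250:380,::-1],None,fx=5,fy=5,interpolation=cv2.INTER_CUBIC))
E
```

```text
scoop slope -0.0773 yaw -4.42 y@mid -0.0171 mid 0.55
trowel slope -0.0125 yaw -0.72 y@mid 0.0897 mid 0.52
scoop [0.4045 0.4065 0.4077 0.6346 0.6355 0.6371]
  0.40 n15 z0.018 w0.052;  0.41 n26 z0.013 w0.053;  0.42 n31 z0.018 w0.055;  0.43 n21 z0.023 w0.054;  0.44 n17 z0.025 w0.053;  0.45 n5 z0.023 w0.004;  0.46 n6 z0.027 w0.004;  0.47 n175 z0.032 w0.054;  0.48 n46 z0.025 w0.034;  0.49 n27 z0.023 w0.018;  0.50 n28 z0.023 w0.018;  0.51 n30 z0.023 w0.020;  0.52 n30 z0.022 w0.019;  0.53 n27 z0.023 w0.018;  0.54 n29 z0.023 w0.018;  0.55 n32 z0.023 w0.018;  0.56 n30 z0.023 w0.018;  0.57 n36 z0.022 w0.018;  0.58 n29 z0.022 w0.020;  0.59 n39 z0.021 w0.021;  0.60 n43 z0.015 w0.024;  0.61 n17 z0.014 w0.033;  0.62 n17 z0.014 w0.035;  0.63 n23 z0.013 w0.024;
trowel [0.4452 0.4588 0.4602 0.6214 0.6218 0.6225]
  0.44 n1 z0.011 w0.000;  0.45 n4 z0.021 w0.018;  0.46 n25 z0.023 w0.021;  0.47 n30 z0.023 w0.020;  0.48 n27 z0.023 w0.021;  0.49 n28 z0.023 w0.020;  0.50 n28 z0.023 w0.022;  0.51 n35 z0.023 w0.020;  0.52 n28 z0.023 w0.020;  0.53 n34 z0.023 w0.023;  0.54 n33 z0.023 w0.022;  0.55 n33 z0.022 w0.021;  0.56 n35 z0.023 w0.022;  0.57 n31 z0.023 w0.019;  0.58 n57 z0.020 w0.021;  0.59 n32 z0.014 w0.031;  0.60 n15 z0.014 w0.034;  0.61 n27 z0.013 w0.032;  0.62 n12 z0.013 w0.017;Traceback (most recent call last):
  File "<stdin>", line 4, in <module>
  File "tools.py", line 11, in toolfit
    k=np.polyfit(xs,ys,1); k1=np.array(ys)-np.polyval(k,xs); good=abs(k1)<.003
    raise TypeError("expected non-empty vector for x")
TypeError: expected non-empty vector for x
```

Run:
```python
from mv import *
R=Rdown(85.6)
show([('above',np.array([.502,-.0135,.25]),R)])
```

```text
28.52 [ 0.5899 -0.3278  0.2346] [ 3.000e-03  1.572e+00 -1.000e-03] F [-0.7 -0.6 -0.3] op 0.467 q [-0.61  0.48  1.36  0.    1.3  -2.18]
above t [-15.0, 314.0, -88.8] w [0.42, -0.01, -0.01] rows 5.2
```

Emit:
{"method": "servo_tool", "body": {"plan": [[[0.3,-15,55,-15,0.1,0,0],[0.3,-15,110,-30,0.2,0,0],[0.3,-15,165,-45,0.3,0,0],[0.3,-15,220,-60,0.4,0,0],[0.3,-15,275,-80,0.4,0,0],[0.3,-15,314,-89,0.4,0,0],[0.3,-15,314,-89,0.4,0,1],[0.3,-15,314,-89,0.4,0,2],[0.3,-15,314,-89,0.4,0,3],[0.3,-15,314,-89,0.4,0,3],[0.3,-15,314,-89,0.4,0,3]]]}}

```text
clock: 29.9
eef_pos: [0.5016, -0.0137, 0.2498]
tcp_rot: [0.467, 1.533, 0.352]
wrist_force: [-0.3, -0.3, -0.5]
opening: 0.699
```

Run:
```python
from mv import *
s=manip.observe(); print([round(x,4) for x in s['q']],s['eef_pos'],Ro.from_rotvec(s['tcp_rot']).as_matrix().round(3).tolist())
```

```text
[np.float64(-0.4913), np.float64(0.3151), np.float64(1.7255), np.float64(0.4741), np.float64(1.3733), np.float64(-2.146)] [ 0.50157727 -0.01370336  0.24979348] [[0.017, 0.071, 0.997], [0.499, 0.864, -0.07], [-0.867, 0.498, -0.02]]
```

```bash
cat > kin.py <<'E'
import numpy as np
from scipy.optimize import least_squares
from scipy.spatial.transform import Rotation as Ro
B=np.array([[0,-1,0],[0,0,-1],[1,0,0.]])  # cols: x=ez,y=-ex,z=-ey
def ry(a): return Ro.from_euler('y',a).as_matrix()
def rz(a): return Ro.from_euler('z',a).as_matrix()
def rx(a): return Ro.from_euler('x',a).as_matrix()
def fkR(q): return rz(q[0])@ry(q[1]+q[2])@rz(q[3])@ry(q[4])@B@rx(q[5])
def fk(q,k,full=False):
    a1,b,h,a2,L3,e3,L6=k
    E=np.array([a1,b,h])+ry(q[1])@[0,0,a2]; Wr=E+ry(q[1]+q[2])@[e3,0,L3]
    p=rz(q[0])@Wr+fkR(q)@[L6,0,0]
    if full: return p,rz(q[0])@E,rz(q[0])@Wr
    return p
D=[([-.4913,.3151,1.7255,.4741,1.3733,-2.146],[.5016,-.0137,.2498]),
([-.48,.37,1.76,0,1.01,-.47],[.5029,-.1818,.1607]),([-.47,.52,1.84,0,.78,-.47],[.5043,-.1798,.0609]),
([-.72,.51,1.46,0,1.17,-.72],[.5386,-.3823,.1787]),([-.36,.63,1.59,0,.92,-.35],[.6227,-.1581,.0602]),
([-.02,.56,1.42,0,1.16,-1.59],[.6777,.0558,.1611]),([-1.226,.359,1.51,0,1.272,-.115],[.266,-.538,.256]),
([-.55,.42,2.07,0,.66,-2.12],[.3987,-.1618,.0656]),([-.82,.44,2.01,0,.69,-2.39],[.3564,-.2826,.0665]),([-.61,.48,1.36,0,1.3,-2.18],[.5899,-.3278,.2346])]
def fit(free_e=True):
    f=lambda k:np.concatenate([fk(q,k)-p for q,p in D])
    r=least_squares(f,[0,.05,.35,.4,.4,0,.2]); return r
r=fit(); K=r.x
LO=np.array([-2.97,-1.01,.21,-.96,.2,-2.98]);HI=np.array([2.97,2.36,2.38,4.11,2.71,2.98])
def ik(p,R,q0s):
    best=None
    for q0 in q0s:
        f=lambda q:np.r_[(fk(q,K)-p)*10,(Ro.from_matrix(fkR(q).T@R).as_rotvec())]
        s=least_squares(f,np.clip(q0,LO+.01,HI-.01),bounds=(LO,HI))
        if best is None or s.cost<best.cost: best=s
    return best.x,best.cost
E
python3 - <<'E'
from kin import *
print(K.round(4),np.abs(r.fun).max(),r.fun.reshape(-1,3).round(3).tolist())
print(fkR(D[0][0]).round(3).tolist())
E
```

```text
[0.0039 0.0692 0.2641 0.6105 0.4297 0.1118 0.3479] 0.003122744373309838 [[0.0, 0.0, -0.001], [-0.001, -0.002, 0.002], [0.001, 0.001, 0.001], [-0.001, 0.003, 0.0], [-0.0, -0.002, 0.0], [0.002, -0.0, -0.001], [0.001, 0.0, -0.001], [-0.003, 0.0, -0.001], [0.003, -0.001, -0.0], [-0.0, 0.0, 0.001]]
[[0.017, 0.071, 0.997], [0.499, 0.864, -0.07], [-0.867, 0.498, -0.02]]
```

```bash
cat > hang.py <<'E'
from kin import *
from cab import *
def Rhang(th,yaw=None,flip=False):
    y=YW if yaw is None else np.radians(yaw); t=np.radians(th); c,s=np.cos(y),np.sin(y)
    x=np.array([np.cos(t)*c,np.cos(t)*s,-np.sin(t)]); z=np.array([np.sin(t)*c,np.sin(t)*s,np.cos(t)])
    return np.stack([x,np.cross(z,x),z],1)
def tcp_for(loopcab,th,lx=.015,lz=.116,yaw=None):
    R=Rhang(th,yaw); L=fromcab(loopcab); return L-R@np.array([lx,0,lz]),R
HR=(.0268,-.0568,.25); HL=(.0268,.0532,.25)
E
python3 - <<'E'
from hang import *
rng=np.random.default_rng(0)
for name,H in (('R',HR),('L',HL)):
    for th in (80,60,45,30,15,0):
        T,R=tcp_for((H[0],H[1],H[2]+.0),th)
        seeds=[rng.uniform(LO,HI) for _ in range(25)]
        sols=[]
        for s in seeds:
            q,c=ik(T,R,[s])
            if c<1e-5 and not any(np.abs(q-o).max()<.05 for o in sols): sols.append(q)
        print(name,th,T.round(3),[ (o.round(2).tolist()) for o in sols])
        for o in sols[:1]: print('    elbow,wrist',[v.round(2).tolist() for v in fk(o,K,True)[1:]])
E
```

```text
R 80 [0.567 0.217 0.245] [[0.19, 0.31, 1.63, 0.13, 1.08, -2.34]]
    elbow,wrist [[0.17, 0.1, 0.85], [0.53, 0.17, 0.59]]
R 60 [0.572 0.224 0.205] [[0.04, 0.3, 1.89, 0.64, 0.69, -2.87]]
    elbow,wrist [[0.18, 0.08, 0.85], [0.46, 0.09, 0.51]]
R 45 [0.582 0.236 0.179] [[-0.06, 0.4, 2.06, 1.34, 0.64, 2.64]]
    elbow,wrist [[0.24, 0.05, 0.83], [0.43, 0.04, 0.42]]
R 30 [0.595 0.253 0.157] [[-0.13, 0.59, 2.16, 1.87, 0.89, 2.0]]
    elbow,wrist [[0.35, 0.02, 0.77], [0.41, 0.02, 0.33]]
R 15 [0.612 0.274 0.142] [[-0.15, 0.84, 2.19, 2.07, 1.25, 1.68]]
    elbow,wrist [[0.46, 0.0, 0.67], [0.4, 0.01, 0.23]]
R 0 [0.63  0.297 0.134] [[-0.11, 1.07, 2.12, 2.13, 1.59, 1.53]]
    elbow,wrist [[0.54, 0.01, 0.56], [0.41, 0.02, 0.13]]
L 80 [0.481 0.286 0.245] [[0.36, 0.24, 1.74, 0.11, 1.02, -2.16]]
    elbow,wrist [[0.11, 0.12, 0.86], [0.44, 0.24, 0.59]]
L 60 [0.486 0.293 0.205] [[0.22, 0.22, 2.02, 0.62, 0.57, -2.72]]
    elbow,wrist [[0.12, 0.1, 0.86], [0.38, 0.16, 0.51]]
L 45 [0.496 0.305 0.179] [[0.12, 0.33, 2.21, 1.6, 0.52, 2.5]]
    elbow,wrist [[0.19, 0.09, 0.84], [0.34, 0.11, 0.42]]
L 30 [0.509 0.322 0.157] [[0.05, 0.58, 2.34, 2.17, 0.91, 1.79]]
    elbow,wrist [[0.33, 0.09, 0.77], [0.32, 0.09, 0.33]]
L 15 [0.526 0.342 0.142] [[0.03, 0.9, 2.36, 2.29, 1.39, 1.48]]
    elbow,wrist [[0.48, 0.08, 0.65], [0.32, 0.08, 0.23]]
L 0 [0.544 0.365 0.134] [[0.07, 1.15, 2.28, 2.3, 1.76, 1.36]]
    elbow,wrist [[0.55, 0.11, 0.52], [0.33, 0.09, 0.13]]
```

```bash
cat >> hang.py <<'E'
def Rh(th,yaw):  # flipped: tool z=-scoop x
    R=Rhang(th,yaw); return np.stack([R[:,0],-R[:,1],-R[:,2]],1)
LX,LZ=.015,.116
def tcpL(loopcab,th,yaw=51.5,lx=None,lz=None):
    R=Rh(th,yaw); return fromcab(loopcab)-R@np.array([LX if lx is None else lx,0,-(LZ if lz is None else lz)]),R
def path(wps,q0,n=6):
    q=np.array(q0)
    for i in range(len(wps)):
        T,R,l=wps[i]
        if i==0: qs=[(T,R)]
        else:
            T0,R0,_=wps[i-1]; w=Ro.from_matrix(R0.T@R).as_rotvec(); qs=[(T0+(T-T0)*k/n,R0@Ro.from_rotvec(w*k/n).as_matrix()) for k in range(1,n+1)]
        mx=0
        for T_,R_ in qs:
            qn,c=ik(T_,R_,[q]); mx=max(mx,np.abs(qn-q).max()); q=qn
            if c>1e-5: print('   bad',c)
        p,e,w=fk(q,K,True)
        print(l,'T',T.round(3),'q',q.round(2),'maxstep',mx.round(2),'el',e.round(2),'wr',w.round(2))
E
python3 - <<'E'
from hang import *
g=np.array([.502,-.0135,.027])
q0=[-.2,.5,1.8,0,.9,1.5]
def run(H,yawh,g,y0,xs):
    w=[(g,Rh(90,y0),'grasp'),(g+[0,0,.22],Rh(90,y0),'lift')]
    w.append(tcpL((xs,H[1],.277),70,(y0+yawh)/2)+('mid',))
    w.append(tcpL((xs,H[1],.277),45,yawh)+('pre',))
    w.append(tcpL((.021,H[1],.277),45,yawh)+('over',))
    w.append(tcpL((.030,H[1],.2445),45,yawh)+('down',))
    w.append(tcpL((.034,H[1],.239),20,yawh)+('t20',))
    w.append(tcpL((.036,H[1],.2375),6,yawh)+('t6',))
    T,R,_=w[-1]; w.append((T-R[:,0]*.13,R,'retreat'))
    path(w,q0)
run(HR,51.5,g,-4.4,-.11)
print(); run(HL,51.5,np.array([.4845,.0901,.027]),-.7,-.11)
print(); run(HL,45,np.array([.4845,.0901,.027]),-.7,-.11)
E
```

```text
grasp T [ 0.502 -0.014  0.027] q [-0.17  0.55  1.93 -0.    0.66  1.48] maxstep 0.24 el [0.33 0.01 0.78] wr [ 0.5  -0.01  0.37]
lift T [ 0.502 -0.014  0.247] q [-0.17  0.23  1.73  0.    1.19  1.48] maxstep 0.09 el [0.15 0.05 0.86] wr [ 0.5  -0.01  0.59]
mid T [0.45  0.156 0.251] q [0.11 0.03 2.02 0.15 0.77 1.18] maxstep 0.07 el [0.01 0.07 0.87] wr [0.34 0.11 0.58]
pre T [0.497 0.129 0.206] q [-0.38  0.25  2.2   1.17  0.83 -0.61] maxstep 0.34 el [0.17 0.01 0.86] wr [ 0.34 -0.06  0.45]
over T [0.578 0.232 0.206] q [-0.07  0.34  2.04  1.24  0.66 -0.4 ] maxstep 0.06 el [0.21 0.05 0.84] wr [0.43 0.04 0.45]
down T [0.584 0.239 0.173] q [-0.05  0.41  2.06  1.36  0.63 -0.53] maxstep 0.02 el [0.25 0.06 0.82] wr [0.43 0.05 0.42]
t20 T [0.611 0.272 0.135] q [-0.13  0.78  2.18  2.05  1.13 -1.4 ] maxstep 0.21 el [0.44 0.01 0.7 ] wr [0.41 0.02 0.25]
t6 T [0.629 0.295 0.124] q [-0.11  1.01  2.13  2.13  1.47 -1.57] maxstep 0.06 el [0.52 0.01 0.59] wr [0.41 0.02 0.16]
retreat T [0.548 0.193 0.137] q [-0.43  1.04  2.3   1.83  1.52 -1.77] maxstep 0.06 el [ 0.51 -0.16  0.57] wr [ 0.33 -0.08  0.17]

grasp
[... 1998 characters left out ...]
84] wr [0.32 0.14 0.42]
   bad 0.0005668455677272537
   bad 0.0012818960541887124
t20 T [0.52  0.345 0.135] q [ 0.12  0.81  2.38  2.45  1.23 -1.59] maxstep 0.29 el [0.43 0.12 0.69] wr [0.3  0.11 0.26]
   bad 0.0011875527058275868
   bad 0.0007678741021290438
   bad 0.00021014410624350195
t6 T [0.54  0.365 0.124] q [ 0.17  1.11  2.34  2.52  1.72 -1.75] maxstep 0.1 el [0.53 0.16 0.53] wr [0.3  0.12 0.16]
   bad 0.0002924039583873971
   bad 0.00581263871095542
   bad 0.01509077348371022
   bad 0.026119681674941227
   bad 0.03797595633875436
   bad 0.050130264694676734
retreat T [0.449 0.274 0.137] q [-0.34  1.31  2.38  1.7   1.71 -2.1 ] maxstep 0.19 el [ 0.58 -0.13  0.42] wr [ 0.28 -0.03  0.11]
```

Run:
```python
from mv import *
from hang import *
show([('untilt',np.array([.502,-.0135,.2]),Rdown(85.6)),('half',np.array([.502,-.0135,.2]),Rdown(0))])
```

```text
29.9 [ 0.5016 -0.0137  0.2498] [0.467 1.533 0.352] F [-0.3 -0.3 -0.5] op 0.699 q [-0.49  0.32  1.73  0.47  1.37 -2.15]
untilt t [43.3, -24.6, 1.4] w [0.01, -0.12, -2.99] rows 2.8
half t [43.3, -24.6, 1.4] w [8.36, -2.33, -2.31] rows 8.4
```

Emit:
{"method": "servo_tool", "body": {"plan": [[[0.3,10,-8,0,0,0,-1],[0.3,25,-16,0,0,0,-2],[0.3,43,-24,1,0,0,-3],[0.3,43,-24,1,1.05,-0.28,-2.95],[0.3,43,-24,1,2.1,-0.56,-2.95],[0.3,43,-24,1,3.14,-0.84,-2.9],[0.3,43,-24,1,4.2,-1.1,-2.8],[0.3,43,-24,1,5.25,-1.4,-2.7],[0.3,43,-24,1,6.3,-1.7,-2.6],[0.3,43,-24,1,7.3,-2.0,-2.45],[0.3,43,-24,1,8.36,-2.33,-2.31],[0.3,43,-24,1,8.36,-2.33,-2.31]]]}}

```text
clock: 31.4
eef_pos: [0.5023, -0.0118, 0.2021]
tcp_rot: [1.209, 1.208, -1.203]
wrist_force: [0.4, 0.9, 0.2]
opening: 0.698
```

Run:
```python
from mv import *
from hang import *
from tools import *
show([('ab',np.array([.502,-.0135,.15]),Rh(90,-4.4)),('grasp',np.array([.502,-.0135,.027]),Rh(90,-4.4))])
p=shot('scene','s14'); W=cloud(p)
try: toolfit(W,p,'scoop',(.50,.60,-.06,.03)); 
except Exception as e: print(e)
try:toolfit(W,p,'trowel',(.47,.57,.05,.13))
except Exception as e: print(e)
```

```text
31.4 [ 0.5023 -0.0118  0.2021] [ 1.209  1.208 -1.203] F [0.4 0.9 0.2] op 0.698 q [-0.16  0.28  1.79  0.    1.07 -0.17]
ab t [52.1, -0.5, 1.7] w [9.46, -0.02, -0.02] rows 8.8
grasp t [175.1, -1.0, 1.8] w [9.46, -0.02, -0.02] rows 8.8
scoop slope -0.0806 yaw -4.61 y@mid -0.0171 mid 0.55
trowel slope -0.0078 yaw -0.45 y@mid 0.0895 mid 0.52
```

View pics/s14.png

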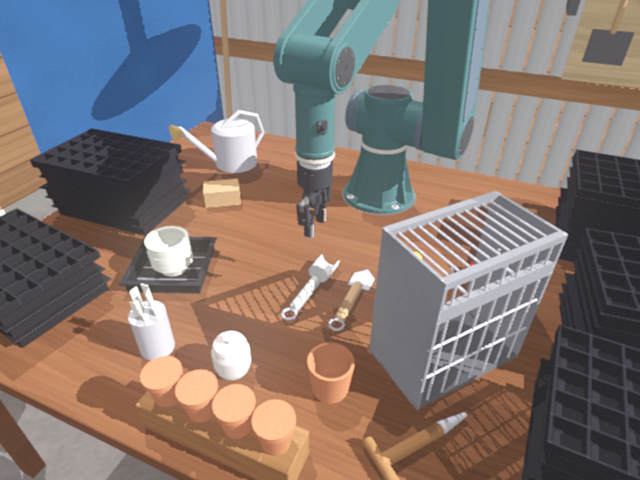

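Emit:
{"method": "servo_tool", "body": {"plan": [[[0.35,5,0,0,1.05,0,0],[0.35,10,0,0,2.1,0,0],[0.35,15,0,0,3.15,0,0],[0.35,20,0,0,4.2,0,0],[0.35,26,0,0,5.25,0,0],[0.35,32,0,0,6.3,0,0],[0.35,38,0,1,7.35,0,0],[0.35,45,0,1.5,8.4,0,0],[0.35,52,-0.5,1.7,9.46,0,0],[0.35,52,-0.5,1.7,9.46,0,0],[0.35,52,-0.5,1.7,9.46,0,0]]]}}

```text
clock: 32.83
eef_pos: [0.5023, -0.0145, 0.1499]
tcp_rot: [-2.186, 0.08, 2.179]
wrist_force: [0.6, 0.8, -0.1]
opening: 0.649
```

Run:
```python
from mv import *
from hang import *
show([('grasp',np.array([.502,-.0133,.027]),Rh(90,-4.5))])
```

```text
32.83 [ 0.5023 -0.0145  0.1499] [-2.186  0.08   2.179] F [ 0.6  0.8 -0.1] op 0.649 q [-0.17  0.35  1.84  0.    0.95  1.48]
grasp t [122.9, -1.0, 0.8] w [0.02, -0.02, 0.01] rows 2.0
```

Emit:
{"method": "servo_tool", "body": {"plan": [[[0.35,50,-1,0,0,0,0],[0.35,95,-1,0,0,0,0],[0.35,116,-1,0,0,0,0],[0.35,122,-1,0,0,0,0],[0.35,122,-1,0,0,0,0],[1,122,-1,0,0,0,0],[1,122,-1,0,0,0,0],[1,122,-1,0,0,0,0],[1,122,-1,0,0,0,0]]], "grip_force": 70}}

```text
clock: 33.95
eef_pos: [0.5034, -0.0137, 0.0287]
tcp_rot: [-2.185, 0.086, 2.174]
wrist_force: [-0.4, -0.6, 6.2]
opening: 0.216
```

Run:
```python
from mv import *
s=st(); p=shot('scene','s15'); cv2.imwrite('pics/s15z.png',cv2.resize(p['color'][190:330,260:400,::-1],None,fx=4,fy=4,interpolation=cv2.INTER_CUBIC))
```

```text
33.95 [ 0.5034 -0.0137  0.0287] [-2.185  0.086  2.174] F [-0.4 -0.6  6.2] op 0.216 q [-0.17  0.55  1.93  0.    0.66  1.48]
```

View pics/s15z.png

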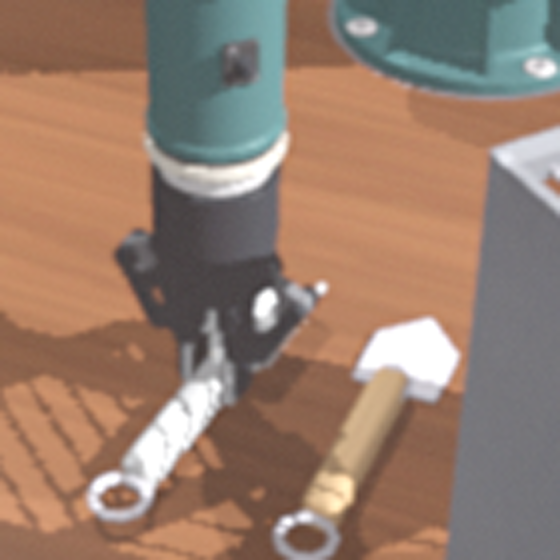

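Emit:
{"method": "servo_tool", "body": {"plan": [[[1,-15,0,0,0,0,0],[1,-50,0,0,0,0,0],[1,-100,0,0,0,0,0],[1,-150,0,0,0,0,0],[1,-200,0,0,0,0,0],[1,-220,0,0,0,0,0],[1,-220,0,0,0,0,0]]]}}

```text
clock: 34.88
eef_pos: [0.5027, -0.014, 0.2501]
tcp_rot: [-2.188, 0.086, 2.171]
wrist_force: [-0.0, -0.1, -0.7]
opening: 0.215
```

```bash
cat > held.py <<'E'
from h import *
def heldloop(p,s,zmin=.08):
    W=cloud(p); R=Ro.from_rotvec(s['tcp_rot']).as_matrix(); L=(W-np.array(s['eef_pos']))@R
    m=(L[...,2]<-.02)&(L[...,2]>-.2)&(abs(L[...,1])<.05)&(abs(L[...,0]-.015)<.03)
    for a in np.arange(-.16,-.02,.01):
        q=L[m&(L[...,2]>=a)&(L[...,2]<a+.01)]
        if len(q)>2: print('z%.3f n%d y[%.4f %.4f] x med %.4f'%(a+.005,len(q),*np.percentile(q[:,1],[3,97]),np.median(q[:,0])))
    q=L[m]; print('zmin',np.percentile(q[:,2],[0,1,3]).round(4))
E
python3 - <<'E'
from held import *
s=st(); p=shot('scene','s16'); heldloop(p,s); print('top'); p2=shot('top','t16'); heldloop(p2,s)
E
```

```text
34.88 [ 0.5027 -0.014   0.2501] [-2.188  0.086  2.171] F [-0.  -0.1 -0.7] op 0.215 q [-0.17  0.22  1.73  0.    1.18  1.48]
z-0.135 n19 y[-0.0103 0.0100] x med 0.0158
z-0.125 n24 y[-0.0169 0.0141] x med 0.0162
z-0.115 n19 y[-0.0180 0.0175] x med 0.0158
z-0.105 n31 y[-0.0146 0.0122] x med 0.0156
z-0.095 n76 y[-0.0104 0.0065] x med 0.0104
z-0.085 n41 y[-0.0108 0.0063] x med 0.0072
z-0.075 n41 y[-0.0113 0.0068] x med 0.0063
z-0.065 n38 y[-0.0112 0.0066] x med 0.0076
z-0.055 n41 y[-0.0105 0.0076] x med 0.0068
z-0.045 n41 y[-0.0113 0.0069] x med 0.0072
z-0.035 n37 y[-0.0110 0.0070] x med 0.0068
z-0.025 n36 y[-0.0114 0.0030] x med 0.0071
zmin [-0.1338 -0.1328 -0.1315]
topTraceback (most recent call last):
  File "<stdin>", line 2, in <module>
  File "held.py", line 8, in heldloop
    q=L[m]; print('zmin',np.percentile(q[:,2],[0,1,3]).round(4))
                         ~~~~~~~~~~~~~^^^^^^^^^^^^^^^^
    return _quantile_unchecked(
        a, q, axis, out, overwrite_input, method, keepdims, weights)
    return _ureduce(a,
                    func=_quantile_ureduce_func,
    ...<5 lines>...
                    overwrite_input=overwrite_input,
                    method=method)
    r = func(a, **kwargs)
    result = _quantile(arr,
                       quantiles=q,
    ...<2 lines>...
                       out=out,
                       weights=wgt)
    slices_having_nans = np.isnan(arr[-1, ...])
                                  ~~~^^^^^^^^^
IndexError: index -1 is out of bounds for axis 0 with size 0
```

View pics/s16.png

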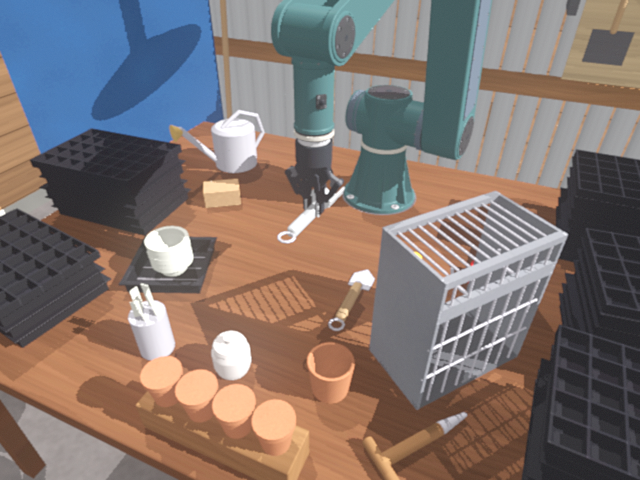

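```bash
cat >> hang.py <<'E'
from h import st
def rows(wps,grip=1):
    """wps: list of (T,R,nrows) ; prints rows relative to current measured pose"""
    s=st(); p0=np.array(s['eef_pos']); R0=Ro.from_rotvec(s['tcp_rot']).as_matrix(); Tp,Rp=p0,R0; out=[]
    for T,R,n in wps:
        w=Ro.from_matrix(Rp.T@R).as_rotvec()
        print('seg mm/row',round(np.linalg.norm(T-Tp)*1e3/n,1),'deg/row',round(np.degrees(np.linalg.norm(w))/n,1))
        for k in range(1,n+1):
            Tk=Tp+(T-Tp)*k/n; Rk=Rp@Ro.from_rotvec(w*k/n).as_matrix()
            t=R0.T@(Tk-p0)*1e3; r=Ro.from_matrix(R0.T@Rk).as_rotvec(degrees=True)/10
            out.append([grip]+[float(round(v)) if k<n else float(round(v*2)/2) for v in t]+[round(float(v),2) for v in r])
            Lc=tocab((Tk+Rk@np.array([LX,0,-LZ]))[None])[0]; out[-1].append(('loopcab',Lc.round(3).tolist()))
        Tp,Rp=T,R
    for o in out: print(o)
E
sed -i 's/^LX,LZ=.*/LX,LZ=.018,.1155/' hang.py
python3 - <<'E'
from hang import *
T,R=tcpL((-.125,HR[1],.277),45)
w=[(np.array([.5027,-.014,.25]),Rh(90,-4.5),'a'),(T,R,'pre')]
path(w,[-.17,.22,1.73,0,1.18,1.48],10)
rows([(T,R,9)])
E
```

```text
a T [ 0.503 -0.014  0.25 ] q [-0.17  0.22  1.72  0.    1.2   1.48] maxstep 0.02 el [0.15 0.05 0.86] wr [ 0.5  -0.01  0.6 ]
pre T [0.486 0.116 0.208] q [-0.43  0.24  2.21  1.14  0.86 -0.62] maxstep 0.26 el [0.16 0.   0.86] wr [ 0.33 -0.08  0.45]
34.98 [ 0.501  -0.0138  0.2473] [-2.182  0.085  2.177] F [ 0.4  0.5 -1.8] op 0.217 q [-0.17  0.22  1.73  0.    1.18  1.48]
seg mm/row 15.1 deg/row 7.8
[1, 4.0, -14.0, 3.0, -0.59, 0.46, -0.24, ('loopcab', [-0.226, -0.228, 0.235])]
[1, 9.0, -28.0, 6.0, -1.18, 0.91, -0.49, ('loopcab', [-0.207, -0.21, 0.24])]
[1, 13.0, -43.0, 8.0, -1.77, 1.37, -0.73, ('loopcab', [-0.19, -0.19, 0.246])]
[1, 18.0, -57.0, 11.0, -2.36, 1.83, -0.98, ('loopcab', [-0.174, -0.169, 0.252])]
[1, 22.0, -71.0, 14.0, -2.95, 2.28, -1.22, ('loopcab', [-0.16, -0.148, 0.258])]
[1, 26.0, -85.0, 17.0, -3.54, 2.74, -1.46, ('loopcab', [-0.148, -0.126, 0.264])]
[1, 31.0, -100.0, 20.0, -4.13, 3.2, -1.71, ('loopcab', [-0.138, -0.103, 0.269])]
[1, 35.0, -114.0, 22.0, -4.72, 3.65, -1.95, ('loopcab', [-0.131, -0.08, 0.273])]
[1, 39.5, -128.0, 25.0, -5.31, 4.11, -2.19, ('loopcab', [-0.125, -0.057, 0.277])]
```

Emit:
{"method": "servo_tool", "body": {"plan": [[[1,4,-14,3,-0.59,0.46,-0.24],[1,9,-28,6,-1.18,0.91,-0.49],[1,13,-43,8,-1.77,1.37,-0.73],[1,18,-57,11,-2.36,1.83,-0.98],[1,22,-71,14,-2.95,2.28,-1.22],[1,26,-85,17,-3.54,2.74,-1.46],[1,31,-100,20,-4.13,3.2,-1.71],[1,35,-114,22,-4.72,3.65,-1.95],[1,39.5,-128,25,-5.31,4.11,-2.19],[1,39.5,-128,25,-5.31,4.11,-2.19],[1,39.5,-128,25,-5.31,4.11,-2.19]]]}}

```text
clock: 36.35
eef_pos: [0.4869, 0.1154, 0.2075]
tcp_rot: [2.371, 1.14, -0.987]
wrist_force: [-0.1, -0.0, -1.4]
opening: 0.218
```

Run:
```python
from held import *
from hang import *
s=st(); p=shot('scene','s17'); heldloop(p,s)
L=np.array(s['eef_pos'])+Ro.from_rotvec(s['tcp_rot']).as_matrix()@[LX,0,-LZ]; print('loop cab',tocab(L[None])[0].round(4))
T1,R=tcpL((-.03,HR[1],.277),45); T2,_=tcpL((.008,HR[1],.277),45)
rows([(T1,R,3),(T2,R,2)])
```

```text
36.35 [0.4869 0.1154 0.2075] [ 2.371  1.14  -0.987] F [-0.1 -0.  -1.4] op 0.218 q [-0.43  0.24  2.21  1.13  0.86 -0.61]
z-0.095 n9 y[-0.0029 0.0087] x med 0.0079
z-0.075 n3 y[0.0062 0.0084] x med 0.0065
z-0.065 n4 y[0.0081 0.0118] x med 0.0097
z-0.055 n19 y[0.0086 0.0124] x med 0.0136
z-0.045 n22 y[0.0066 0.0127] x med 0.0163
z-0.035 n24 y[0.0082 0.0118] x med 0.0175
z-0.025 n26 y[0.0050 0.0122] x med 0.0192
zmin [-0.1997 -0.1971 -0.1952]
loop cab [-0.1249 -0.058   0.2762]
36.4 [0.4873 0.1154 0.208 ] [ 2.37   1.14  -0.984] F [-0.   0.4 -1.2] op 0.216 q [-0.43  0.24  2.21  1.14  0.86 -0.61]
seg mm/row 31.6 deg/row 0.1
seg mm/row 19.0 deg/row 0.0
[1, 22.0, 0.0, -22.0, -0.0, 0.0, -0.0, ('loopcab', [-0.093, -0.058, 0.277])]
[1, 45.0, -1.0, -45.0, -0.01, 0.01, -0.0, ('loopcab', [-0.062, -0.057, 0.277])]
[1, 67.0, -1.5, -67.0, -0.01, 0.01, -0.01, ('loopcab', [-0.03, -0.057, 0.277])]
[1, 80.0, -1.0, -81.0, -0.01, 0.01, -0.01, ('loopcab', [-0.011, -0.057, 0.277])]
[1, 93.5, -1.5, -94.0, -0.01, 0.01, -0.01, ('loopcab', [0.008, -0.057, 0.277])]
```

View pics/s17.png

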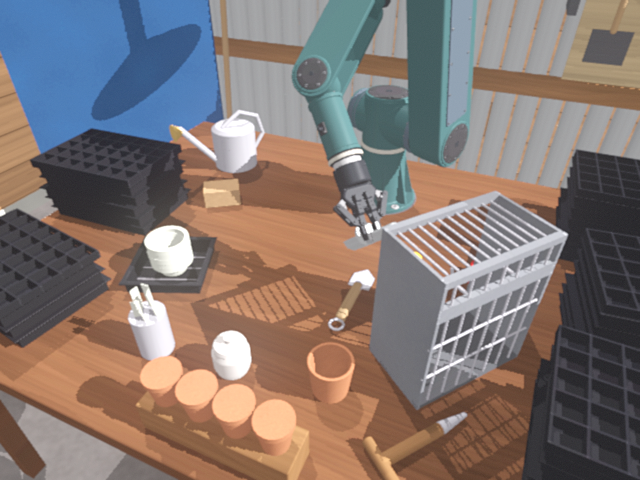

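Emit:
{"method": "servo_tool", "body": {"plan": [[[1,22,0,-22,0,0,0],[1,45,-1,-45,0,0,0],[1,67,-1.5,-67,0,0,0],[1,80,-1.5,-81,0,0,0],[1,80,-1.5,-81,0,0,0],[1,80,-1.5,-81,0,0,0]]]}}

```text
clock: 37.15
eef_pos: [0.5566, 0.2057, 0.2091]
tcp_rot: [2.369, 1.141, -0.981]
wrist_force: [0.5, -0.7, -0.8]
opening: 0.217
```

```bash
cat > incab.py <<'E'
from hang import *
from h import *
def dump(p,n):
    """side/plan plot of interior points in cab frame z>.2"""
    W=tocab(cloud(p)); m=(W[...,0]>-.075)&(W[...,0]<.066)&(abs(W[...,1])<.12)&(W[...,2]>.2)&(W[...,2]<.305); P=W[m]; C=p['color'][m]
    img=np.zeros((560,760,3),np.uint8); S=5000
    for q,c in zip(P,C):
        u=int((q[0]+.075)*S); v=int(520-(q[2]-.2)*S)
        if 0<=u<750 and 0<=v<555: cv2.circle(img,(u,v),2,[int(x) for x in c[::-1]] if False else ((0,255,255) if q[1]<-.0 else (255,120,0)),-1)
    for H in (HR,):
        f=lambda x,z:(int((x+.075)*S),int(520-(z-.2)*S))
        cv2.line(img,f(H[0],.25),f(H[0]-.007,.274),(0,0,255),1); cv2.line(img,f(H[0],.25),f(H[0]+.044,.25),(0,0,255),1)
    cv2.imwrite(f'pics/{n}_side.png',img)
    c=p['color'][150:330,360:560,::-1]; cv2.imwrite(f'pics/{n}_z.png',cv2.resize(c,None,fx=3.5,fy=3.3,interpolation=cv2.INTER_CUBIC))
def loopnow():
    s=st(); L=np.array(s['eef_pos'])+Ro.from_rotvec(s['tcp_rot']).as_matrix()@[LX,0,-LZ]; print('loop cab',tocab(L[None])[0].round(4))
E
python3 - <<'E'
from incab import *
loopnow(); p=shot('scene','s18'); dump(p,'s18')
E
```

```text
37.15 [0.5566 0.2057 0.2091] [ 2.369  1.141 -0.981] F [ 0.5 -0.7 -0.8] op 0.217 q [-0.14  0.31  2.09  1.23  0.7  -0.44]
loop cab [-0.011  -0.0558  0.278 ]
```

View pics/s18_side.png

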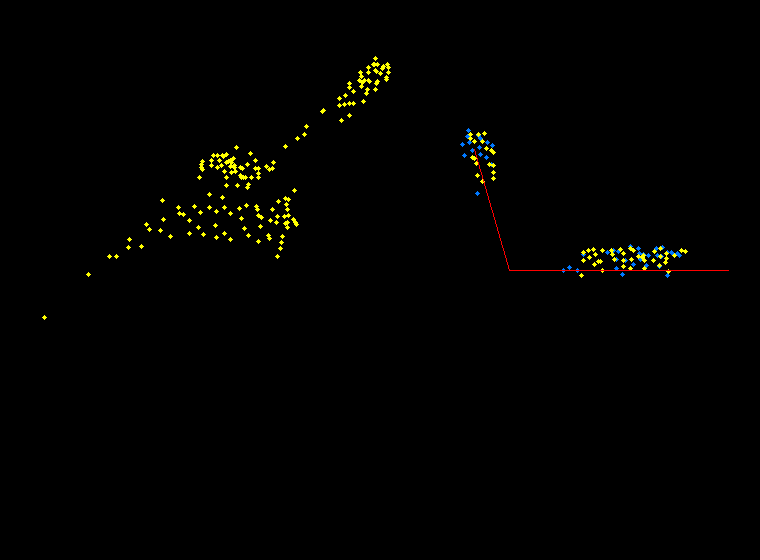

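View pics/s18_z.png

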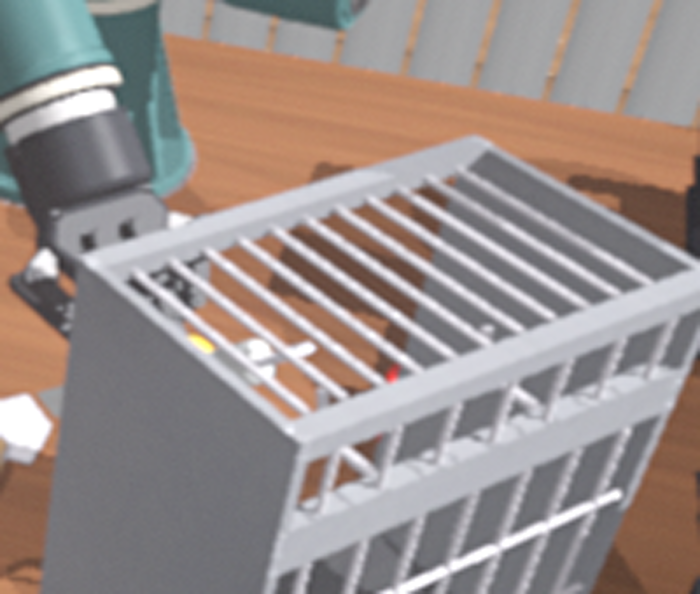

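Run:
```python
from incab import *
p=dict(np.load('pics/s18.npz')); W=tocab(cloud(p))
m=(W[...,0]>-.03)&(W[...,0]<.006)&(abs(W[...,1])<.12)&(W[...,2]>.262)&(W[...,2]<.305); P=W[m]
for a in np.arange(-.03,.006,.004):
    q=P[(P[:,0]>=a)&(P[:,0]<a+.004)]
    if len(q): print(round(a,3),len(q),q[:,1].min().round(4),np.median(q[:,1]).round(4),q[:,1].max().round(4),np.median(q[:,2]).round(4))
T1,R=tcpL((.0205,HR[1],.2775),45); T2,_=tcpL((.0245,HR[1],.264),45)
rows([(T1,R,3),(T2,R,2)])
```

```text
-0.03 21 -0.0673 -0.0583 -0.0476 0.2704
-0.026 14 -0.0693 -0.0581 -0.0536 0.2686
-0.022 6 -0.0666 -0.0567 -0.0515 0.2702
-0.018 8 -0.0612 -0.0537 -0.0447 0.2651
-0.014 3 -0.0738 -0.0725 -0.0443 0.2818
-0.01 4 -0.0766 -0.075 -0.0741 0.2831
-0.006 15 -0.074 -0.0702 -0.0482 0.2867
-0.002 19 -0.0728 -0.0605 -0.0474 0.2898
0.002 5 -0.0621 -0.0575 -0.0502 0.2895
37.2 [0.5565 0.2054 0.209 ] [ 2.369  1.141 -0.981] F [ 0.6 -0.4 -2.1] op 0.218 q [-0.14  0.31  2.09  1.23  0.7  -0.44]
seg mm/row 10.6 deg/row 0.0
seg mm/row 7.0 deg/row 0.0
[1, 8.0, 0.0, -7.0, 0.0, 0.0, -0.0, ('loopcab', [-0.001, -0.056, 0.278])]
[1, 15.0, 1.0, -15.0, 0.0, 0.0, -0.0, ('loopcab', [0.01, -0.057, 0.278])]
[1, 23.0, 1.0, -22.0, 0.0, 0.0, -0.01, ('loopcab', [0.02, -0.057, 0.278])]
[1, 29.0, 1.0, -19.0, 0.0, 0.0, -0.01, ('loopcab', [0.022, -0.057, 0.271])]
[1, 35.0, 0.5, -15.5, 0.0, 0.0, -0.01, ('loopcab', [0.024, -0.057, 0.264])]
```

Emit:
{"method": "servo_tool", "body": {"plan": [[[1,8,-0.5,-8,0,0,0],[1,15,-1,-15,0,0,0],[1,23,-1,-22,0,0,0],[1,23,-1,-22,0,0,0],[1,29,-1,-19,0,0,0],[1,29,-1,-19,0,0,0]]]}}

```text
clock: 37.95
eef_pos: [0.577, 0.2329, 0.201]
tcp_rot: [2.369, 1.142, -0.982]
wrist_force: [-0.5, -0.1, -1.2]
opening: 0.217
```

Run:
```python
from incab import *
loopnow(); p=shot('scene','s19'); dump(p,'s19')
W=tocab(cloud(p))
m=(W[...,0]>.0)&(W[...,0]<.04)&(W[...,1]<-.03)&(W[...,2]>.255)&(W[...,2]<.305); P=W[m]
for a in np.arange(.0,.04,.004):
    q=P[(P[:,0]>=a)&(P[:,0]<a+.004)]
    if len(q): print(round(a,3),len(q),q[:,1].min().round(4),np.median(q[:,1]).round(4),q[:,1].max().round(4),np.median(q[:,2]).round(4))
```

```text
37.95 [0.577  0.2329 0.201 ] [ 2.369  1.142 -0.982] F [-0.5 -0.1 -1.2] op 0.217 q [-0.07  0.35  2.05  1.26  0.66 -0.41]
loop cab [ 0.023  -0.0549  0.2699]
0.0 54 -0.1367 -0.1346 -0.0496 0.2727
0.004 58 -0.1362 -0.1345 -0.0475 0.2678
0.008 50 -0.137 -0.1346 -0.0503 0.2694
0.012 43 -0.137 -0.1351 -0.0526 0.2832
0.016 46 -0.136 -0.1349 -0.0449 0.275
0.02 58 -0.136 -0.1347 -0.0548 0.2769
0.024 49 -0.1362 -0.1352 -0.0417 0.2768
0.028 44 -0.1371 -0.135 -0.0504 0.2811
0.032 53 -0.137 -0.135 -0.0478 0.282
0.036 47 -0.1366 -0.1351 -0.1338 0.2832
```

View pics/s19_side.png

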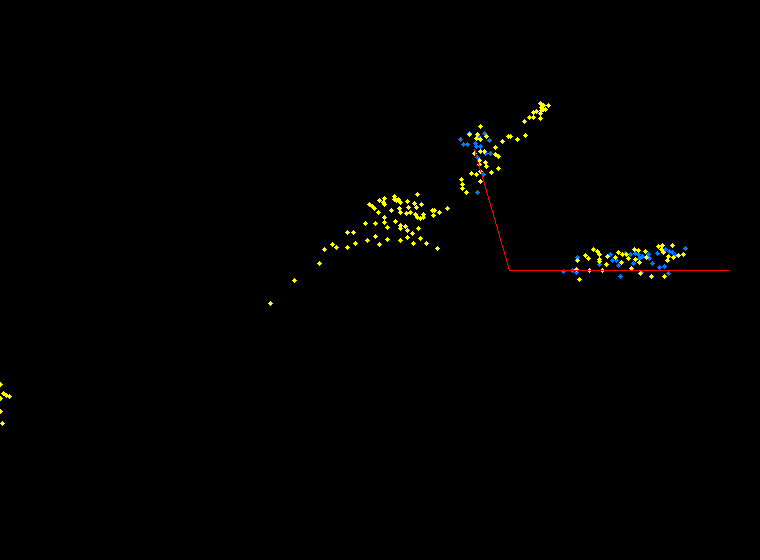

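View pics/s19_z.png

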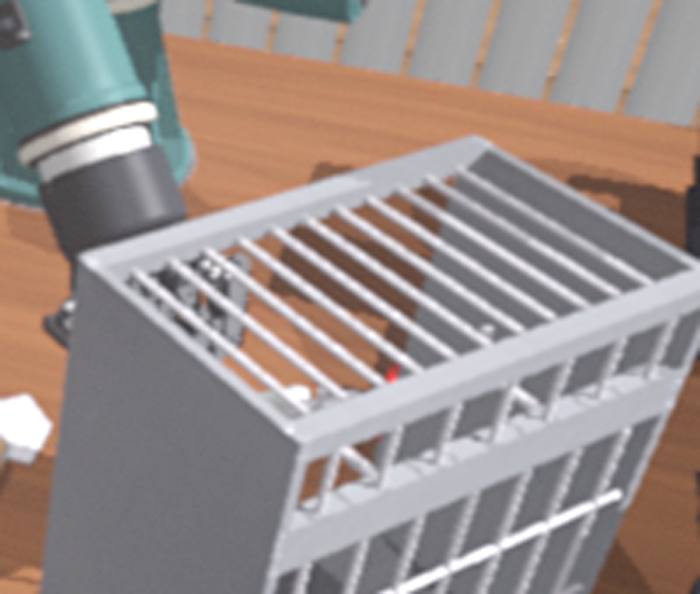

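Run:
```python
from incab import *
y=-.0553
def C(th,F=(.041,.258)): t=np.radians(th); return (F[0]-.0155*np.sin(t),y,F[1]-.0155*np.cos(t))
a,R=tcpL((.026,y,.258),45); b,_=tcpL(C(45),45)
t1,R1=tcpL(C(25),25); t2,R2=tcpL(C(8),8)
rows([(a,R,2),(b,R,2)])
path([(b,R,'b'),(t1,R1,'25'),(t2,R2,'8')],[-.07,.35,2.05,1.26,.66,-.41],6)
```

```text
38.0 [0.5771 0.2328 0.2013] [ 2.369  1.142 -0.982] F [ 0.2  0.1 -2.1] op 0.218 q [-0.07  0.35  2.05  1.26  0.66 -0.41]
seg mm/row 6.3 deg/row 0.0
seg mm/row 5.8 deg/row 0.0
[1, 5.0, 0.0, 3.0, -0.0, 0.0, -0.0, ('loopcab', [0.024, -0.055, 0.264])]
[1, 11.0, 0.5, 6.5, -0.0, 0.0, -0.0, ('loopcab', [0.026, -0.055, 0.258])]
[1, 16.0, 0.0, 9.0, -0.0, 0.0, -0.0, ('loopcab', [0.028, -0.055, 0.253])]
[1, 21.5, 0.5, 11.5, -0.0, 0.0, -0.0, ('loopcab', [0.03, -0.055, 0.247])]
b T [0.582 0.238 0.178] q [-0.06  0.4   2.06  1.35  0.63 -0.51] maxstep 0.1 el [0.24 0.06 0.83] wr [0.43 0.05 0.42]
25 T [0.603 0.265 0.147] q [-0.13  0.68  2.18  1.98  1.   -1.29] maxstep 0.17 el [0.39 0.02 0.74] wr [0.41 0.02 0.29]
8 T [0.625 0.292 0.131] q [-0.11  0.97  2.15  2.13  1.42 -1.55] maxstep 0.07 el [0.51 0.01 0.61] wr [0.41 0.02 0.18]
```

Emit:
{"method": "servo_tool", "body": {"plan": [[[1,5,0,3,0,0,0],[1,11,0.5,6.5,0,0,0],[1,16,0.5,9,0,0,0],[1,21.5,0.5,11.5,0,0,0],[1,21.5,0.5,11.5,0,0,0]]]}}

```text
clock: 38.62
eef_pos: [0.5821, 0.2383, 0.1779]
tcp_rot: [2.369, 1.142, -0.982]
wrist_force: [-0.2, -0.2, -1.8]
opening: 0.22
```

Run:
```python
from incab import *
loopnow(); p=shot('scene','s20'); dump(p,'s20')
y=-.0553
def C(th,F=(.041,.258)): t=np.radians(th); return (F[0]-.0155*np.sin(t),y,F[1]-.0155*np.cos(t))
rows([tcpL(C(35),35)+(2,),tcpL(C(25),25)+(2,),tcpL(C(15),15)+(2,),tcpL(C(8),8)+(2,)])
```

```text
38.62 [0.5821 0.2383 0.1779] [ 2.369  1.142 -0.982] F [-0.2 -0.2 -1.8] op 0.22 q [-0.05  0.4   2.05  1.34  0.63 -0.5 ]
loop cab [ 0.0303 -0.0556  0.2468]
38.67 [0.5821 0.2382 0.1782] [ 2.369  1.142 -0.981] F [-0.2  0.3 -1. ] op 0.218 q [-0.05  0.4   2.05  1.34  0.63 -0.5 ]
seg mm/row 11.5 deg/row 5.0
seg mm/row 11.5 deg/row 5.0
seg mm/row 11.5 deg/row 5.0
seg mm/row 8.1 deg/row 3.5
[1, 11.0, 0.0, 1.0, 0.0, 0.5, -0.0, ('loopcab', [0.032, -0.055, 0.246])]
[1, 23.0, -0.5, 1.5, 0.0, 1.0, -0.0, ('loopcab', [0.032, -0.055, 0.245])]
[1, 34.0, 0.0, 0.0, 0.0, 1.5, -0.0, ('loopcab', [0.034, -0.055, 0.245])]
[1, 46.0, -0.5, -1.5, 0.0, 2.0, -0.0, ('loopcab', [0.034, -0.055, 0.244])]
[1, 57.0, 0.0, -5.0, 0.0, 2.5, -0.0, ('loopcab', [0.036, -0.055, 0.244])]
[1, 68.0, -0.5, -8.5, 0.0, 3.0, -0.0, ('loopcab', [0.037, -0.055, 0.243])]
[1, 75.0, 0.0, -12.0, 0.0, 3.35, -0.0, ('loopcab', [0.038, -0.055, 0.243])]
[1, 82.5, -0.5, -15.5, 0.0, 3.7, -0.0, ('loopcab', [0.039, -0.055, 0.243])]
```

View pics/s20_side.png

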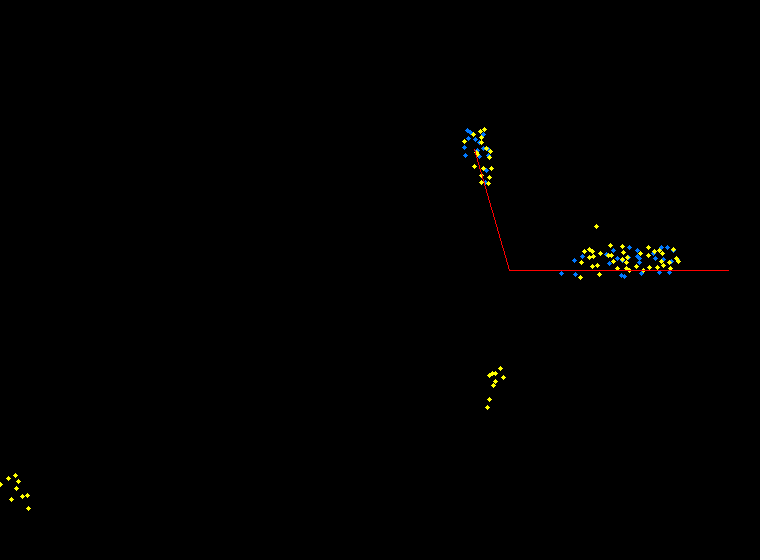

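View pics/s20_z.png

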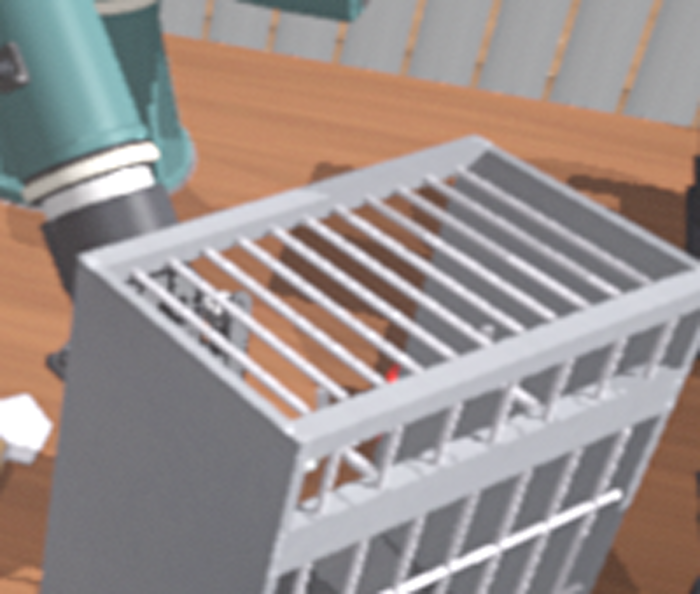

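Emit:
{"method": "servo_tool", "body": {"plan": [[[1,5,0,0.5,0,0.25,0],[1,11,0,1,0,0.5,0],[1,17,0,1,0,0.75,0],[1,23,0,1.5,0,1,0],[1,28,0,1,0,1.25,0],[1,34,0,0,0,1.5,0],[1,40,0,-0.5,0,1.75,0],[1,46,0,-1.5,0,2,0],[1,46,0,-1.5,0,2,0]]]}}

```text
clock: 39.8
eef_pos: [0.6034, 0.2641, 0.1462]
tcp_rot: [2.609, 1.257, -0.58]
wrist_force: [-0.2, 0.5, -2.1]
opening: 0.213
```

Run:
```python
from incab import *
loopnow(); p=shot('scene','s21'); dump(p,'s21')
y=-.0553
def C(th,F=(.041,.258)): t=np.radians(th); return (F[0]-.0155*np.sin(t),y,F[1]-.0155*np.cos(t))
rows([tcpL(C(15),15)+(2,),tcpL(C(6),6)+(2,),tcpL(C(6,(.041,.2555)),6)+(1,)])
```

```text
39.8 [0.6034 0.2641 0.1462] [ 2.609  1.257 -0.58 ] F [-0.2  0.5 -2.1] op 0.213 q [-0.13  0.68  2.17  1.97  1.   -1.28]
loop cab [ 0.0346 -0.0562  0.2432]
39.85 [0.6033 0.2642 0.1466] [ 2.608  1.257 -0.58 ] F [-0.6 -0.  -1.3] op 0.218 q [-0.13  0.68  2.17  1.97  1.   -1.28]
seg mm/row 11.4 deg/row 5.0
seg mm/row 10.4 deg/row 4.5
seg mm/row 2.5 deg/row 0.0
[1, 11.0, 0.0, 0.0, 0.0, 0.5, -0.0, ('loopcab', [0.036, -0.056, 0.244])]
[1, 23.0, -0.5, 1.0, 0.0, 1.01, -0.0, ('loopcab', [0.037, -0.055, 0.243])]
[1, 33.0, -1.0, 0.0, 0.0, 1.46, -0.0, ('loopcab', [0.038, -0.055, 0.243])]
[1, 43.5, -1.0, -1.5, 0.0, 1.91, -0.0, ('loopcab', [0.039, -0.055, 0.243])]
[1, 44.5, -1.0, 0.5, 0.0, 1.91, -0.0, ('loopcab', [0.039, -0.055, 0.24])]
```

View pics/s21_side.png

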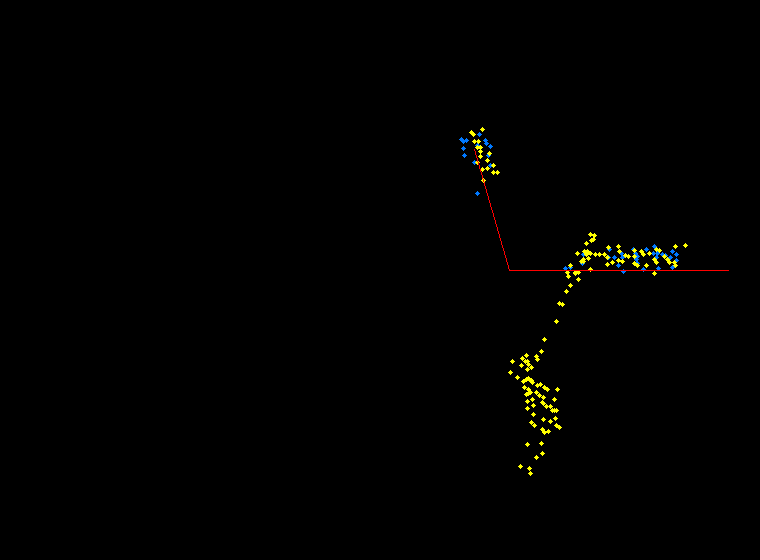

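View pics/s21.png

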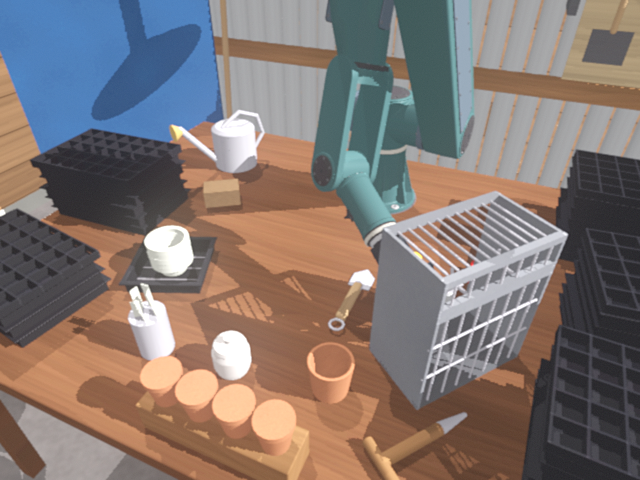

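Emit:
{"method": "servo_tool", "body": {"plan": [[[1,6,0,0,0,0.25,0],[1,11,0,0,0,0.5,0],[1,17,0,0.5,0,0.75,0],[1,23,0,1,0,1,0],[1,28,-0.5,0.5,0,1.25,0],[1,33,-0.5,0,0,1.45,0],[1,38,-0.5,-0.5,0,1.7,0],[1,43,-0.5,-1.5,0,1.9,0],[1,43,-0.5,0.5,0,1.9,0],[1,43,-0.5,0.5,0,1.9,0]]]}}

```text
clock: 41.1
eef_pos: [0.627, 0.295, 0.1288]
tcp_rot: [2.784, 1.343, -0.146]
wrist_force: [-0.4, -0.1, -1.3]
opening: 0.218
```

Run:
```python
from incab import *
loopnow(); p=shot('scene','s22'); dump(p,'s22')
```

```text
41.1 [0.627  0.295  0.1288] [ 2.784  1.343 -0.146] F [-0.4 -0.1 -1.3] op 0.218 q [-0.11  0.99  2.13  2.13  1.46 -1.56]
loop cab [ 0.0383 -0.0552  0.2418]
```

View pics/s22_side.png

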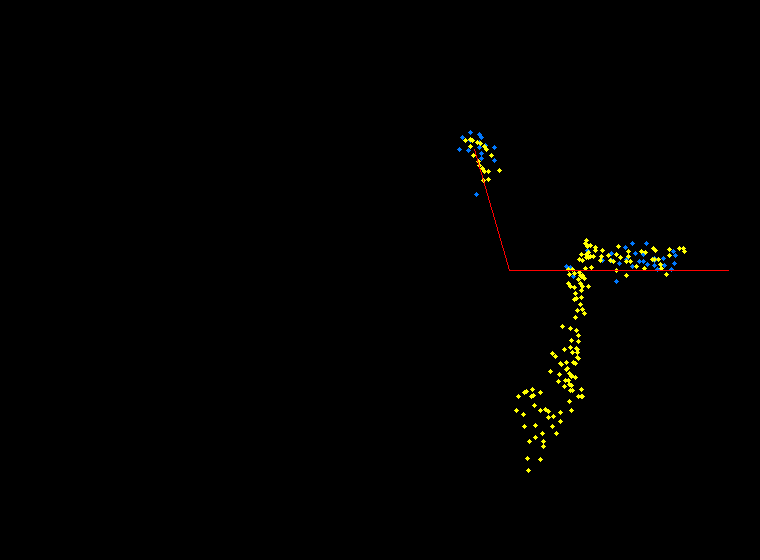

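View pics/s22.png

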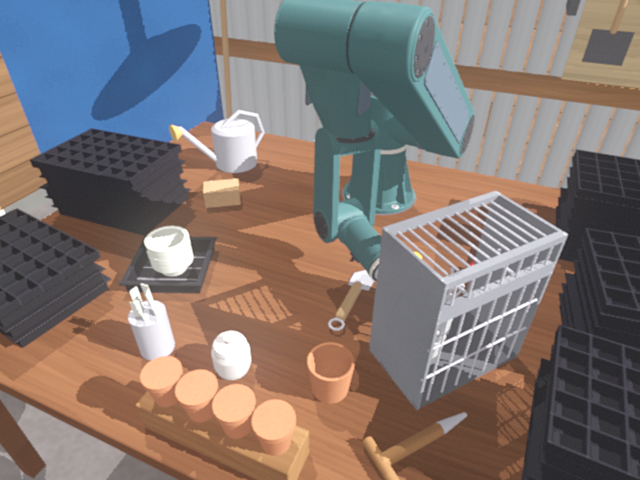

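Emit:
{"method": "servo_tool", "body": {"plan": [[[1,0,0,2,0,0,0],[1,0,0,2,0,0,0],[0.7,0,0,2,0,0,0],[0.6,0,0,2,0,0,0],[0.55,0,0,2,0,0,0],[0.55,0,0,2,0,0,0],[0.55,0,0,2,0,0,0]]]}}

```text
clock: 42.02
eef_pos: [0.6268, 0.2948, 0.1263]
tcp_rot: [2.785, 1.343, -0.146]
wrist_force: [0.3, 0.9, 0.8]
opening: 0.454
```

Run:
```python
from incab import *
s=st(); p=shot('scene','s23'); dump(p,'s23')
T=np.array(s['eef_pos']); R=Ro.from_rotvec(s['tcp_rot']).as_matrix()
T1=T-R[:,0]*.07
path([(T,R,'now'),(T1,R,'back'),(T-R[:,0]*.13,R,'b2'),(T-R[:,0]*.13+[0,0,.06],Rh(40,51.5),'up')],s['q'],6)
```

```text
42.02 [0.6268 0.2948 0.1263] [ 2.785  1.343 -0.146] F [0.3 0.9 0.8] op 0.454 q [-0.11  1.    2.13  2.13  1.46 -1.56]
now T [0.627 0.295 0.126] q [-0.11  1.    2.14  2.13  1.47 -1.57] maxstep 0.01 el [0.52 0.01 0.59] wr [0.41 0.02 0.16]
back T [0.583 0.24  0.134] q [-0.27  1.02  2.24  1.98  1.51 -1.68] maxstep 0.03 el [ 0.52 -0.07  0.58] wr [ 0.37 -0.03  0.17]
b2 T [0.546 0.194 0.14 ] q [-0.43  1.04  2.31  1.83  1.52 -1.77] maxstep 0.03 el [ 0.51 -0.16  0.57] wr [ 0.33 -0.08  0.18]
up T [0.546 0.194 0.2  ] q [-0.22  0.35  2.17  1.42  0.77 -0.72] maxstep 0.25 el [0.22 0.02 0.84] wr [ 0.38 -0.01  0.42]
```

View pics/s23_side.png

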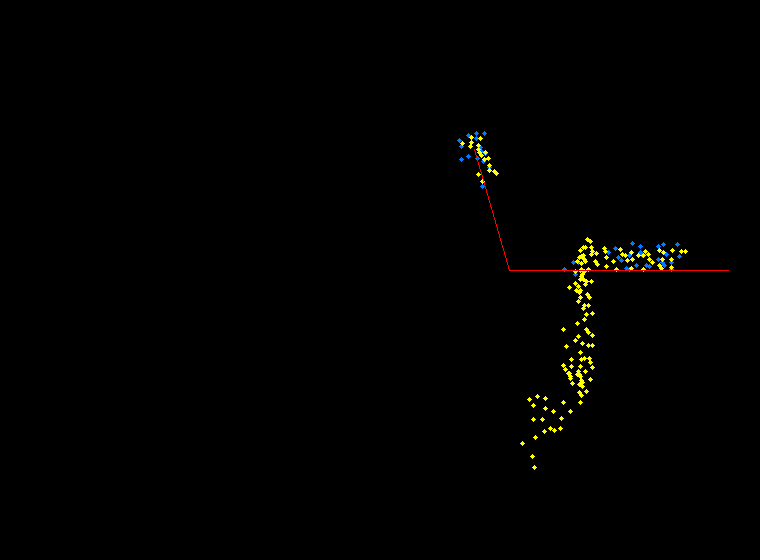

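Emit:
{"method": "servo_tool", "body": {"plan": [[[0.5,-10,0,2,0,0,0],[0.5,-30,0,2,0,0,0],[0.5,-60,0,2,0,0,0],[0.5,-90,0,2,0,0,0],[0.5,-120,0,2,0,0,0],[0.5,-120,0,2,0,0,0]]]}}

```text
clock: 42.82
eef_pos: [0.5523, 0.1992, 0.1371]
tcp_rot: [2.789, 1.338, -0.147]
wrist_force: [-0.9, 0.5, -0.2]
opening: 0.504
```

Run:
```python
from incab import *
s=st(); p=shot('scene','s24'); dump(p,'s24')
T=np.array(s['eef_pos']); R=Ro.from_rotvec(s['tcp_rot']).as_matrix()
T2,R2=np.array([.52,.10,.20]),Rh(45,45)
T3,R3=np.array([.486,.0895,.18]),Rh(90,-.6)
path([(T,R,'n'),(T2,R2,'45'),(T3,R3,'above')],s['q'],6)
rows([(T2,R2,6),(T3,R3,8)])
```

```text
42.83 [0.5523 0.1992 0.1371] [ 2.789  1.338 -0.147] F [-0.9  0.5 -0.2] op 0.504 q [-0.41  1.03  2.29  1.85  1.52 -1.74]
n T [0.552 0.199 0.137] q [-0.41  1.04  2.3   1.85  1.52 -1.76] maxstep 0.02 el [ 0.51 -0.15  0.57] wr [ 0.34 -0.07  0.17]
45 T [0.52 0.1  0.2 ] q [-0.41  0.27  2.2   1.23  0.77 -0.6 ] maxstep 0.28 el [ 0.18 -0.    0.85] wr [ 0.35 -0.07  0.45]
above T [0.486 0.09  0.18 ] q [ 0.04  0.3   1.83 -0.    1.02  1.62] maxstep 0.48 el [0.18 0.08 0.85] wr [0.49 0.09 0.53]
42.88 [0.5527 0.2    0.1369] [ 2.788  1.339 -0.146] F [-0.2 -0.6 -0.4] op 0.499 q [-0.41  1.03  2.29  1.85  1.51 -1.74]
seg mm/row 20.4 deg/row 6.6
seg mm/row 5.1 deg/row 7.9
[1, -17.0, 6.0, -9.0, 0.05, -0.65, 0.1, ('loopcab', [-0.086, -0.064, 0.256])]
[1, -35.0, 12.0, -17.0, 0.09, -1.3, 0.19, ('loopcab', [-0.091, -0.072, 0.261])]
[1, -52.0, 18.0, -26.0, 0.14, -1.95, 0.29, ('loopcab', [-0.096, -0.079, 0.265])]
[1, -70.0, 25.0, -35.0, 0.18, -2.6, 0.39, ('loopcab', [-0.102, -0.087, 0.267])]
[1, -87.0, 31.0, -44.0, 0.23, -3.25, 0.48, ('loopcab', [-0.109, -0.096, 0.269])]
[1, -104.5, 37.0, -52.5, 0.28, -3.9, 0.58, ('loopcab', [-0.117, -0.104, 0.269])]
[1, -108.0, 34.0, -50.0, 0.75, -4.4, 0.97, ('loopcab', [-0.117, -0.113, 0.257])]
[1, -111.0, 32.0, -47.0, 1.23, -4.91, 1.36, ('loopcab', [-0.118, -0.123, 0.245])]
[1, -115.0, 29.0, -44.0, 1.71, -5.4, 1.76, ('loopcab', [-0.122, -0.132, 0.231])]
[1, -118.0, 27.0, -41.0, 2.2, -5.89, 2.16, ('loopcab', [-0.128, -0.141, 0.217])]
[1, -122.0, 24.0, -38.0, 2.69, -6.37, 2.56, ('loopcab', [-0.135, -0.148, 0.203])]
[1, -125.0, 22.0, -35.0, 3.19, -6.85, 2.97, ('loopcab', [-0.145, -0.155, 0.189])]
[1, -128.0, 20.0, -32.0, 3.69, -7.32, 3.37, ('loopcab', [-0.156, -0.16, 0.175])]
[1, -131.5, 17.0, -29.5, 4.2, -7.77, 3.78, ('loopcab', [-0.169, -0.164, 0.162])]
```

View pics/s24_side.png

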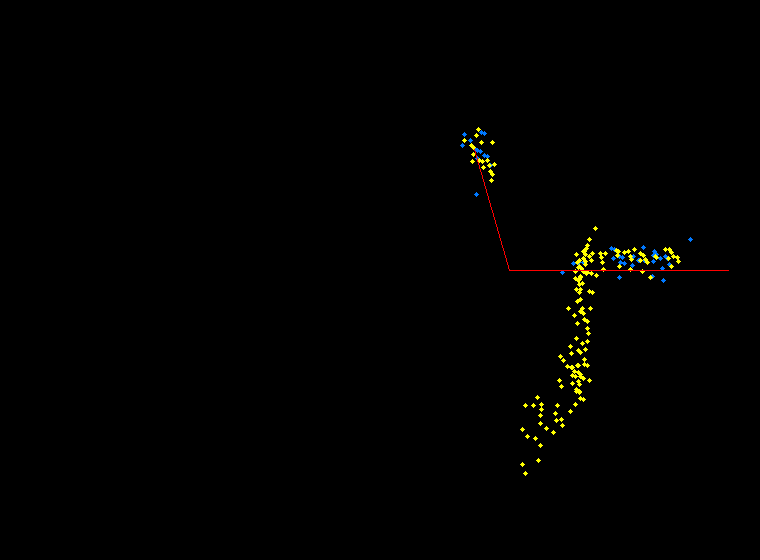

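View pics/s24.png

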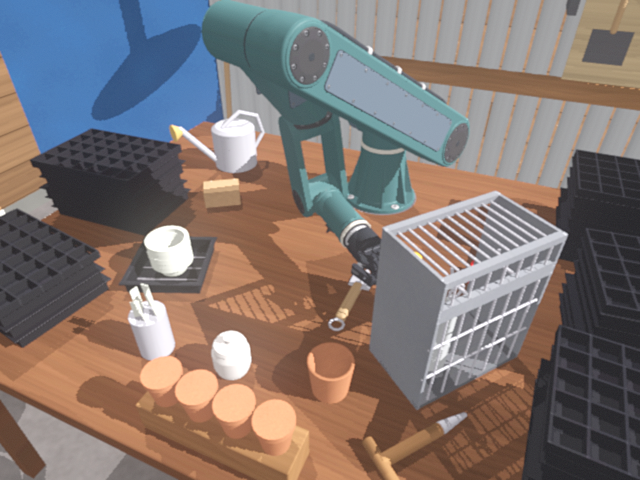

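Emit:
{"method": "servo_tool", "body": {"plan": [[[0.35,-17,6,-9,0.05,-0.65,0.1],[0.35,-35,12,-17,0.09,-1.3,0.19],[0.35,-52,18,-26,0.14,-1.95,0.29],[0.35,-70,25,-35,0.18,-2.6,0.39],[0.35,-87,31,-44,0.23,-3.25,0.48],[0.35,-104,37,-52,0.28,-3.9,0.58],[0.35,-104,37,-52,0.28,-3.9,0.58]]]}}

```text
clock: 43.75
eef_pos: [0.5216, 0.1024, 0.2026]
tcp_rot: [2.451, 1.02, -1.007]
wrist_force: [0.1, -0.1, -0.2]
opening: 0.651
```

Run:
```python
from incab import *
from tools import *
p=shot('scene','s25'); W=cloud(p)
try: k=toolfit(W,p,'trowel',(.49,.57,.05,.13))
except Exception as e: print(e)
m=(W[...,0]>.4)&(W[...,0]<.66)&(abs(W[...,1]-.0895)<.03)&(W[...,2]>.008)&(W[...,2]<.03); print(np.percentile(W[m][:,0],[0,1,99,100]))
rows([(np.array([.486,.0895,.18]),Rh(90,-.6),9)])
```

```text
trowel slope -0.0084 yaw -0.48 y@mid 0.0897 mid 0.53
[0.44134979 0.45972809 0.6212805  0.62305705]
43.8 [0.5209 0.1029 0.2013] [ 2.453  1.022 -1.009] F [-0.1  0.1 -0.5] op 0.65 q [-0.4   0.27  2.19  1.23  0.77 -0.6 ]
seg mm/row 4.8 deg/row 7.1
[1, -1.0, -2.0, 4.0, 0.48, -0.48, 0.2, ('loopcab', [-0.114, -0.11, 0.26])]
[1, -2.0, -3.0, 9.0, 0.97, -0.95, 0.4, ('loopcab', [-0.116, -0.119, 0.249])]
[1, -3.0, -5.0, 13.0, 1.45, -1.43, 0.6, ('loopcab', [-0.119, -0.128, 0.237])]
[1, -4.0, -7.0, 17.0, 1.94, -1.9, 0.79, ('loopcab', [-0.123, -0.136, 0.225])]
[1, -5.0, -9.0, 22.0, 2.42, -2.38, 0.99, ('loopcab', [-0.129, -0.143, 0.212])]
[1, -6.0, -10.0, 26.0, 2.91, -2.85, 1.19, ('loopcab', [-0.137, -0.15, 0.199])]
[1, -7.0, -12.0, 30.0, 3.39, -3.33, 1.39, ('loopcab', [-0.147, -0.156, 0.187])]
[1, -8.0, -14.0, 35.0, 3.88, -3.8, 1.59, ('loopcab', [-0.157, -0.16, 0.174])]
[1, -9.0, -15.5, 39.0, 4.36, -4.28, 1.79, ('loopcab', [-0.169, -0.164, 0.162])]
```

Emit:
{"method": "servo_tool", "body": {"plan": [[[0.35,-1,-2,4,0.48,-0.48,0.2],[0.35,-2,-3,9,0.97,-0.95,0.4],[0.35,-3,-5,13,1.45,-1.43,0.6],[0.35,-4,-7,17,1.94,-1.9,0.79],[0.35,-5,-9,22,2.42,-2.38,0.99],[0.35,-6,-10,26,2.91,-2.85,1.19],[0.35,-7,-12,30,3.39,-3.33,1.39],[0.35,-8,-14,35,3.88,-3.8,1.59],[0.35,-9,-15.5,39,4.36,-4.28,1.79],[0.35,-9,-15.5,39,4.36,-4.28,1.79],[0.35,-9,-15.5,39,4.36,-4.28,1.79],[0.35,-9,-15.5,39,4.36,-4.28,1.79]]]}}

```text
clock: 45.3
eef_pos: [0.4841, 0.0885, 0.1778]
tcp_rot: [-2.207, 0.014, 2.222]
wrist_force: [-0.3, 0.5, 0.3]
opening: 0.652
```

Run:
```python
from mv import *
from hang import *
show([('grasp',np.array([.486,.0900,.027]),Rh(90,-.6))])
```

```text
45.3 [0.4841 0.0885 0.1778] [-2.207  0.014  2.222] F [-0.3  0.5  0.3] op 0.652 q [0.04 0.3  1.83 0.   1.02 1.62]
grasp t [150.8, -1.4, -2.9] w [-0.01, 0.04, 0.0] rows 2.4
```

Emit:
{"method": "servo_tool", "body": {"plan": [[[0.35,60,-1.5,-1,0,0,0],[0.35,115,-1.5,-1.5,0,0,0],[0.35,142,-1.5,-2,0,0,0],[0.35,150,-1.5,-2,0,0,0],[0.35,150,-1.5,-2,0,0,0],[1,150,-1.5,-2,0,0,0],[1,150,-1.5,-2,0,0,0],[1,150,-1.5,-2,0,0,0],[1,150,-1.5,-2,0,0,0]]]}}

```text
clock: 46.42
eef_pos: [0.4876, 0.0899, 0.0299]
tcp_rot: [-2.212, 0.016, 2.218]
wrist_force: [-0.8, -1.7, 8.5]
opening: 0.238
```

Emit:
{"method": "servo_tool", "body": {"plan": [[[1,-15,0,0,0,0,0],[1,-50,0,0,0,0,0],[1,-100,0,0,0,0,0],[1,-150,0,0,0,0,0],[1,-200,0,0,0,0,0],[1,-220,0,0,0,0,0],[1,-220,0,0,0,0,0]]]}}

```text
clock: 47.3
eef_pos: [0.4886, 0.0901, 0.251]
tcp_rot: [-2.214, 0.016, 2.215]
wrist_force: [0.5, -1.3, -1.7]
opening: 0.244
```

Run:
```python
from held import *
s=st(); p=shot('scene','s26'); heldloop(p,s)
```

```text
47.3 [0.4886 0.0901 0.251 ] [-2.214  0.016  2.215] F [ 0.5 -1.3 -1.7] op 0.244 q [ 0.04  0.22  1.73 -0.    1.19  1.63]
z-0.135 n28 y[-0.0115 0.0091] x med 0.0161
z-0.125 n25 y[-0.0164 0.0156] x med 0.0157
z-0.115 n19 y[-0.0177 0.0160] x med 0.0156
z-0.105 n57 y[-0.0135 0.0110] x med 0.0151
z-0.095 n66 y[-0.0118 0.0077] x med 0.0091
z-0.085 n40 y[-0.0120 0.0076] x med 0.0067
z-0.075 n31 y[-0.0118 0.0077] x med 0.0068
z-0.065 n44 y[-0.0119 0.0065] x med 0.0067
z-0.055 n37 y[-0.0122 0.0064] x med 0.0070
z-0.045 n36 y[-0.0127 0.0066] x med 0.0069
z-0.035 n34 y[-0.0120 0.0084] x med 0.0072
z-0.025 n35 y[-0.0120 0.0074] x med 0.0071
zmin [-0.1368 -0.135  -0.1326]
```

View pics/s26.png

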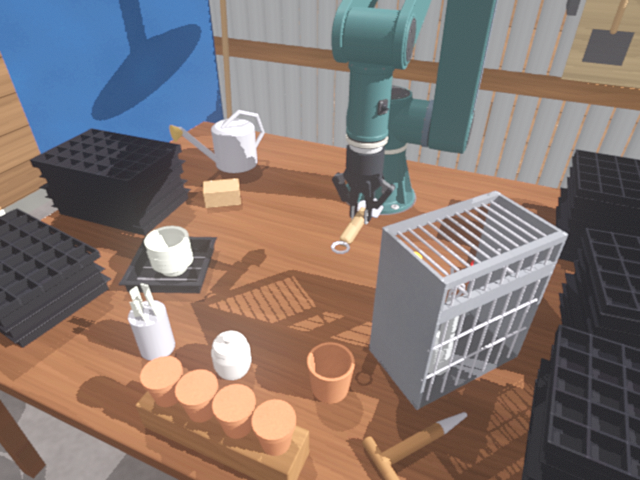

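```bash
sed -i 's/^LX,LZ=.*/LX,LZ=.018,.1172/' hang.py
python3 - <<'E'
from hang import *
y=HL[1]
def C(th,F=(.041,.258)): t=np.radians(th); return (F[0]-.0155*np.sin(t),y,F[1]-.0155*np.cos(t))
for yw in (52,57,62,67):
    print('yaw',yw)
    w=[(np.array([.4886,.0901,.25]),Rh(90,-.6),'lift'),tcpL((-.11,y,.277),45,yw)+('pre',),tcpL((.0215,y,.277),45,yw)+('over',),tcpL(C(45),45,yw)+('down',),tcpL(C(25),25,yw)+('25',),tcpL(C(6),6,yw)+('6',)]
    T,R,_=w[-1]; w.append((T-R[:,0]*.06,R,'back60')); w.append((T-R[:,0]*.12+[0,0,.01],R,'back120')); 
    path(w,[.04,.22,1.73,0,1.19,1.63],8)
E
```

```text
yaw 52
lift T [0.489 0.09  0.25 ] q [ 0.04  0.21  1.73 -0.    1.19  1.62] maxstep 0.01 el [0.13 0.07 0.86] wr [0.49 0.09 0.6 ]
pre T [0.41  0.195 0.207] q [-0.27  0.14  2.38  1.29  0.75 -0.66] maxstep 0.41 el [0.11 0.04 0.87] wr [0.26 0.   0.45]
over T [0.491 0.298 0.207] q [ 0.1   0.26  2.19  1.42  0.54 -0.46] maxstep 0.06 el [0.15 0.08 0.85] wr [0.34 0.1  0.45]
down T [0.497 0.304 0.177] q [ 0.12  0.34  2.2   1.59  0.53 -0.64] maxstep 0.02 el [0.2  0.09 0.84] wr [0.35 0.11 0.42]
25 T [0.518 0.331 0.145] q [ 0.04  0.7   2.35  2.24  1.07 -1.49] maxstep 0.16 el [0.39 0.09 0.73] wr [0.32 0.08 0.29]
6 T [0.543 0.363 0.128] q [ 0.06  1.07  2.3   2.3   1.61 -1.74] maxstep 0.07 el [0.53 0.1  0.56] wr [0.33 0.09 0.16]
   bad 0.00016666910228021133
   bad 0.0007198238865600816
back60 T [0.506 0.316 0.134] q [-0.11  1.12  2.38  2.09  1.66 -1.88] maxstep 0.05 el [0.56 0.01 0.53] wr [0.3  0.04 0.17]
   bad 0.0016639657632088584
   bad 0.0029040009054895287
   bad 0.004384123278754139
   bad 0.006058842044749825
   bad 0.00789042127515282
   bad 0.009847045378129327
   bad 0.011901482361168735
 
[... 2538 characters left out ...]
-0.03  0.33  2.06  1.15  0.81 -0.48] maxstep 0.05 el [0.2  0.06 0.84] wr [0.42 0.06 0.45]
down T [0.518 0.292 0.177] q [-0.01  0.4   2.07  1.23  0.77 -0.58] maxstep 0.01 el [0.24 0.07 0.83] wr [0.42 0.07 0.42]
25 T [0.533 0.322 0.145] q [-0.09  0.69  2.17  1.74  1.07 -1.26] maxstep 0.1 el [0.4  0.03 0.74] wr [0.41 0.03 0.29]
6 T [0.55  0.359 0.128] q [-0.07  1.    2.13  1.9   1.46 -1.56] maxstep 0.05 el [0.52 0.03 0.6 ] wr [0.41 0.04 0.16]
back60 T [0.526 0.304 0.134] q [-0.21  1.    2.19  1.76  1.48 -1.62] maxstep 0.02 el [ 0.52 -0.04  0.59] wr [ 0.39 -0.01  0.17]
back120 T [0.503 0.249 0.15 ] q [-0.37  0.97  2.24  1.61  1.47 -1.64] maxstep 0.02 el [ 0.5  -0.12  0.61] wr [ 0.37 -0.07  0.19]
```

Run:
```python
from hang import *
T,R=tcpL((-.115,HL[1]-.001,.277),45,62)
rows([(T,R,11)])
```

```text
47.35 [0.4875 0.09   0.2493] [-2.211  0.016  2.219] F [-0.1  0.8 -1.6] op 0.239 q [ 0.04  0.22  1.74 -0.    1.19  1.63]
seg mm/row 10.9 deg/row 6.9
[1, 4.0, -8.0, 6.0, -0.54, 0.37, -0.22, ('loopcab', [-0.155, -0.15, 0.235])]
[1, 8.0, -16.0, 12.0, -1.08, 0.74, -0.45, ('loopcab', [-0.144, -0.132, 0.239])]
[1, 12.0, -25.0, 18.0, -1.62, 1.1, -0.67, ('loopcab', [-0.135, -0.113, 0.244])]
[1, 16.0, -33.0, 25.0, -2.16, 1.47, -0.89, ('loopcab', [-0.127, -0.094, 0.249])]
[1, 19.0, -41.0, 31.0, -2.7, 1.84, -1.11, ('loopcab', [-0.12, -0.074, 0.253])]
[1, 23.0, -49.0, 37.0, -3.24, 2.21, -1.34, ('loopcab', [-0.115, -0.053, 0.258])]
[1, 27.0, -57.0, 43.0, -3.78, 2.58, -1.56, ('loopcab', [-0.112, -0.032, 0.263])]
[1, 31.0, -66.0, 49.0, -4.32, 2.95, -1.78, ('loopcab', [-0.11, -0.011, 0.267])]
[1, 35.0, -74.0, 55.0, -4.86, 3.31, -2.01, ('loopcab', [-0.11, 0.01, 0.271])]
[1, 39.0, -82.0, 61.0, -5.41, 3.68, -2.23, ('loopcab', [-0.112, 0.031, 0.274])]
[1, 42.5, -90.0, 67.5, -5.95, 4.05, -2.45, ('loopcab', [-0.115, 0.052, 0.277])]
```

Emit:
{"method": "servo_tool", "body": {"plan": [[[1,4,-8,6,-0.54,0.37,-0.22],[1,8,-16,12,-1.08,0.74,-0.45],[1,12,-25,18,-1.62,1.1,-0.67],[1,16,-33,25,-2.16,1.47,-0.89],[1,19,-41,31,-2.7,1.84,-1.11],[1,23,-49,37,-3.24,2.21,-1.34],[1,27,-57,43,-3.78,2.58,-1.56],[1,31,-66,49,-4.32,2.95,-1.78],[1,35,-74,55,-4.86,3.31,-2.01],[1,39,-82,61,-5.41,3.68,-2.23],[1,42.5,-90,67.5,-5.95,4.05,-2.45],[1,42.5,-90,67.5,-5.95,4.05,-2.45]]]}}

```text
clock: 48.85
eef_pos: [0.4196, 0.1806, 0.2044]
tcp_rot: [2.218, 1.334, -0.929]
wrist_force: [0.1, 0.3, -1.7]
opening: 0.241
```

Run:
```python
from incab import *
loopnow(); p=shot('scene','s27')
y=HL[1]-.001
T,R=tcpL((-.012,y,.277),45,62)
rows([(T,R,4)])
```

```text
48.85 [0.4196 0.1806 0.2044] [ 2.218  1.334 -0.929] F [ 0.1  0.3 -1.7] op 0.241 q [-0.34  0.21  2.28  1.1   0.9  -0.69]
loop cab [-0.1159  0.0525  0.2742]
48.9 [0.4204 0.1805 0.2049] [ 2.218  1.332 -0.929] F [ 0.5 -0.7 -2.5] op 0.243 q [-0.34  0.21  2.28  1.1   0.9  -0.68]
seg mm/row 26.0 deg/row 0.1
[1, 18.0, 5.0, -19.0, -0.01, 0.01, 0.0, ('loopcab', [-0.09, 0.052, 0.275])]
[1, 35.0, 9.0, -37.0, -0.02, 0.01, 0.01, ('loopcab', [-0.064, 0.052, 0.276])]
[1, 53.0, 14.0, -56.0, -0.03, 0.02, 0.01, ('loopcab', [-0.038, 0.052, 0.276])]
[1, 70.5, 19.0, -74.0, -0.04, 0.02, 0.01, ('loopcab', [-0.012, 0.052, 0.277])]
```

View pics/s27.png

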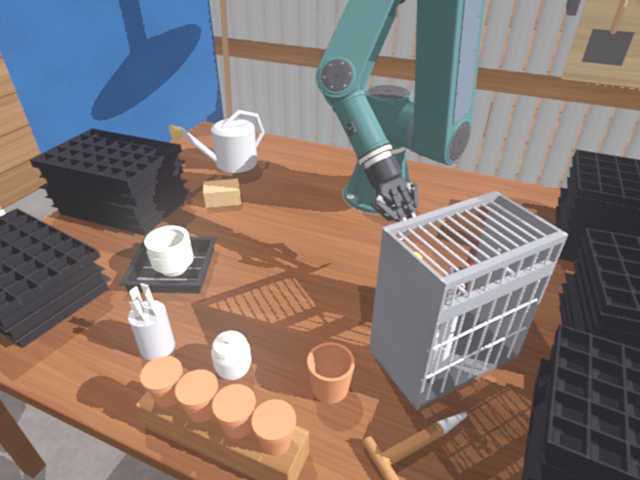

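Emit:
{"method": "servo_tool", "body": {"plan": [[[1,18,5,-19,0,0,0],[1,35,9,-37,0,0,0],[1,53,14,-56,0,0,0],[1,70,19,-74,0,0,0],[1,70,19,-74,0,0,0],[1,70,19,-74,0,0,0]]]}}

```text
clock: 49.65
eef_pos: [0.485, 0.262, 0.2088]
tcp_rot: [2.215, 1.333, -0.922]
wrist_force: [-1.0, -0.1, -1.3]
opening: 0.243
```

Run:
```python
from incab import *
loopnow(); p=shot('scene','s28'); dump(p,'s28'); W=tocab(cloud(p))
m=(W[...,0]>-.04)&(W[...,0]<.03)&(W[...,1]>.02)&(W[...,1]<.1)&(W[...,2]>.255)&(W[...,2]<.305); P=W[m]
for a in np.arange(-.04,.03,.004):
    q=P[(P[:,0]>=a)&(P[:,0]<a+.004)]
    if len(q): print(round(a,3),len(q),q[:,1].min().round(4),np.median(q[:,1]).round(4),q[:,1].max().round(4),np.median(q[:,2]).round(4))
y=HL[1]-.001
T1,R=tcpL((.0205,y,.2775),45,62); T2,_=tcpL((.0225,y,.2705),45,62)
rows([(T1,R,3),(T2,R,1)])
```

```text
49.65 [0.485  0.262  0.2088] [ 2.215  1.333 -0.922] F [-1.  -0.1 -1.3] op 0.243 q [-0.06  0.27  2.15  1.2   0.76 -0.51]
loop cab [-0.0118  0.0526  0.2787]
-0.04 8 0.0344 0.0388 0.0487 0.2651
-0.036 12 0.0345 0.037 0.0558 0.2664
-0.032 17 0.0355 0.0389 0.0558 0.2696
-0.028 24 0.0346 0.0403 0.0487 0.2679
-0.024 20 0.0386 0.0473 0.0623 0.2669
-0.02 22 0.0366 0.0484 0.0637 0.2635
-0.016 4 0.0342 0.0409 0.0631 0.2747
-0.012 7 0.033 0.034 0.0626 0.2778
-0.008 7 0.0334 0.0355 0.058 0.2813
-0.004 16 0.0374 0.0444 0.0611 0.2891
-0.0 7 0.0391 0.0446 0.0478 0.288
0.016 6 0.052 0.0534 0.0549 0.275
0.02 8 0.0496 0.0542 0.0563 0.2741
0.024 1 0.0536 0.0536 0.0536 0.2723
49.7 [0.485  0.2617 0.2088] [ 2.216  1.333 -0.922] F [-1.6  0.4 -1.5] op 0.243 q [-0.07  0.27  2.15  1.2   0.76 -0.51]
seg mm/row 10.9 deg/row 0.1
seg mm/row 7.3 deg/row 0.0
[1, 8.0, 2.0, -7.0, -0.0, 0.0, 0.0, ('loopcab', [-0.001, 0.052, 0.278])]
[1, 16.0, 4.0, -14.0, -0.0, 0.01, 0.01, ('loopcab', [0.01, 0.052, 0.278])]
[1, 23.5, 6.0, -21.5, -0.01, 0.01, 0.01, ('loopcab', [0.02, 0.052, 0.278])]
[1, 30.0, 6.5, -18.0, -0.01, 0.01, 0.01, ('loopcab', [0.023, 0.052, 0.27])]
```

View pics/s28_side.png

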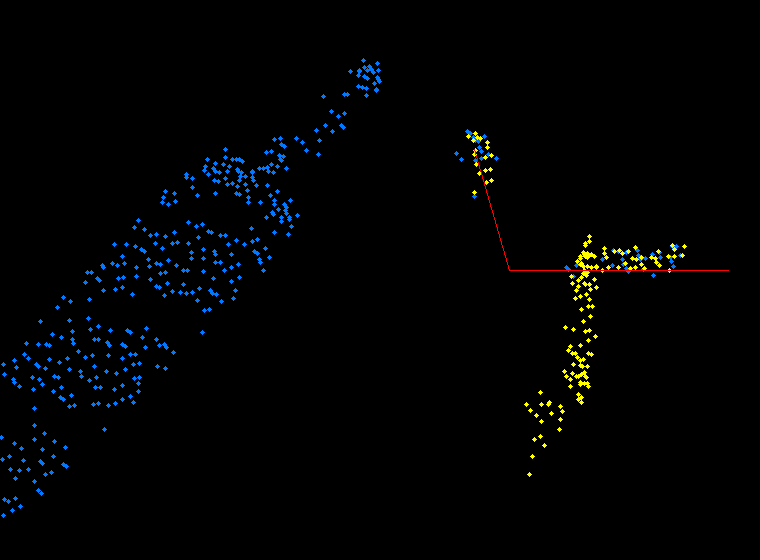

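Emit:
{"method": "servo_tool", "body": {"plan": [[[1,8,0,-7,0,0,0],[1,16,1,-14,0,0,0],[1,23.5,3,-21.5,0,0,0],[1,23.5,3,-21.5,0,0,0],[1,30,3,-18,0,0,0],[1,30,3,-18,0,0,0]]]}}

```text
clock: 50.45
eef_pos: [0.5038, 0.2904, 0.1995]
tcp_rot: [2.216, 1.333, -0.923]
wrist_force: [0.6, 0.3, -1.5]
opening: 0.241
```

Run:
```python
from incab import *
loopnow(); p=shot('scene','s29'); dump(p,'s29'); W=tocab(cloud(p))
m=(W[...,0]>-.01)&(W[...,0]<.045)&(W[...,1]>.02)&(W[...,1]<.1)&(W[...,2]>.257)&(W[...,2]<.305); P=W[m]
for a in np.arange(-.01,.045,.004):
    q=P[(P[:,0]>=a)&(P[:,0]<a+.004)]
    if len(q): print(round(a,3),len(q),q[:,1].min().round(4),np.median(q[:,1]).round(4),q[:,1].max().round(4),np.median(q[:,2]).round(4))
# plan view
img=np.zeros((500,600,3),np.uint8)
for q in P: cv2.circle(img,(int((q[0]+.01)*10000),int((q[1]-.025)*8000)),3,(0,255,255) if q[2]>.275 else (255,150,0),-1)
cv2.imwrite('pics/s29_plan.png',img)
```

```text
50.45 [0.5038 0.2904 0.1995] [ 2.216  1.333 -0.923] F [ 0.6  0.3 -1.5] op 0.241 q [ 0.01  0.32  2.11  1.24  0.71 -0.49]
loop cab [0.0222 0.0555 0.2695]
-0.006 4 0.0438 0.0485 0.0527 0.2588
-0.002 8 0.0425 0.0472 0.0522 0.2626
0.002 17 0.041 0.0486 0.0581 0.2622
0.006 18 0.0419 0.0496 0.0587 0.2606
0.01 10 0.0453 0.0545 0.0586 0.2601
0.014 10 0.0386 0.0618 0.0687 0.2657
0.018 15 0.0365 0.0525 0.07 0.2729
0.022 11 0.0373 0.0546 0.0666 0.2725
0.026 3 0.0369 0.0396 0.0398 0.275
0.03 7 0.0457 0.0522 0.0561 0.2807
0.034 2 0.0523 0.054 0.0557 0.2828
```

View pics/s29_side.png

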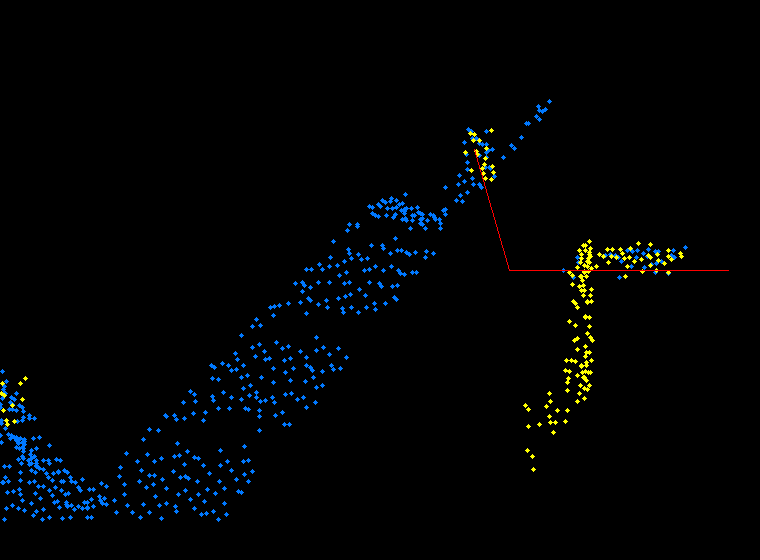

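View pics/s29_plan.png

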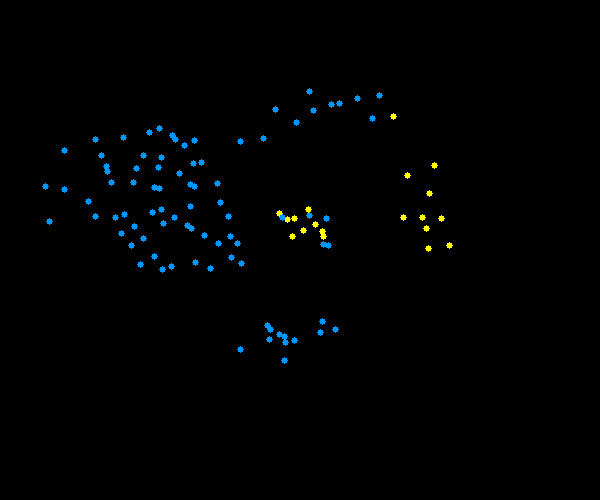

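View pics/s29_z.png

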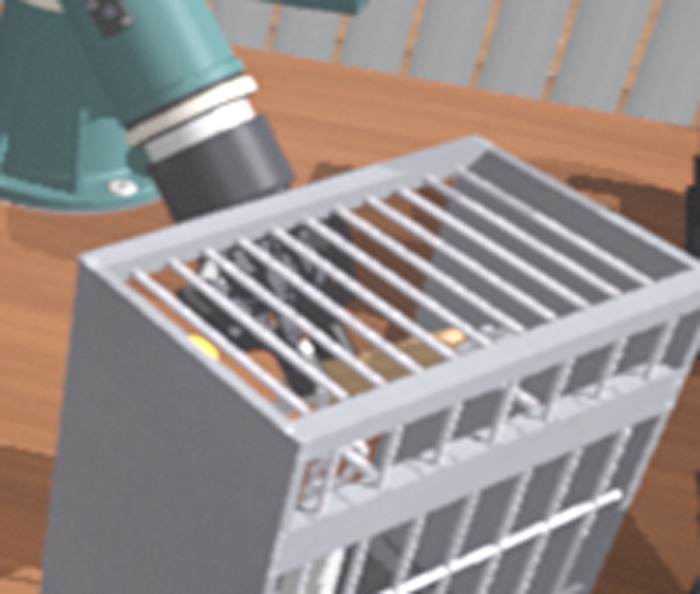

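Run:
```python
from incab import *
y=.0553
def C(th,F=(.041,.258)): t=np.radians(th); return (F[0]-.0155*np.sin(t),y,F[1]-.0155*np.cos(t))
a,R=tcpL((.026,y,.258),45,62); b,_=tcpL(C(45),45,62)
rows([(a,R,2),(b,R,2),tcpL(C(25),25,62)+(6,)])
```

```text
50.5 [0.5039 0.2904 0.1998] [ 2.216  1.333 -0.922] F [-0.7 -0.3 -1.7] op 0.24 q [ 0.01  0.32  2.11  1.24  0.71 -0.49]
seg mm/row 6.3 deg/row 0.1
seg mm/row 5.8 deg/row 0.0
seg mm/row 7.7 deg/row 3.3
[1, 6.0, 0.0, 3.0, -0.0, 0.01, 0.01, ('loopcab', [0.024, 0.055, 0.264])]
[1, 11.0, 1.0, 5.5, -0.01, 0.01, 0.01, ('loopcab', [0.026, 0.055, 0.258])]
[1, 16.0, 1.0, 8.0, -0.01, 0.01, 0.01, ('loopcab', [0.028, 0.055, 0.253])]
[1, 21.5, 1.5, 10.5, -0.01, 0.01, 0.01, ('loopcab', [0.03, 0.055, 0.247])]
[1, 29.0, 2.0, 10.0, -0.01, 0.35, 0.01, ('loopcab', [0.031, 0.055, 0.247])]
[1, 37.0, 2.0, 10.0, -0.01, 0.68, 0.01, ('loopcab', [0.033, 0.056, 0.247])]
[1, 45.0, 2.0, 10.0, -0.01, 1.01, 0.01, ('loopcab', [0.033, 0.056, 0.247])]
[1, 53.0, 2.0, 9.0, -0.01, 1.35, 0.01, ('loopcab', [0.034, 0.055, 0.246])]
[1, 60.0, 2.0, 9.0, -0.01, 1.68, 0.01, ('loopcab', [0.034, 0.055, 0.245])]
[1, 68.0, 2.5, 8.5, -0.01, 2.01, 0.01, ('loopcab', [0.034, 0.055, 0.244])]
```

Emit:
{"method": "servo_tool", "body": {"plan": [[[1,6,0,3,0,0,0],[1,11,1,5.5,0,0,0],[1,16,1,8,0,0,0],[1,21.5,1.5,10.5,0,0,0],[1,21.5,1.5,10.5,0,0,0]]]}}

```text
clock: 51.12
eef_pos: [0.5091, 0.2967, 0.1771]
tcp_rot: [2.216, 1.333, -0.922]
wrist_force: [0.5, 0.0, -2.6]
opening: 0.242
```

Run:
```python
from incab import *
loopnow(); p=shot('scene','s30'); dump(p,'s30')
y=.0553
def C(th,F=(.041,.258)): t=np.radians(th); return (F[0]-.0155*np.sin(t),y,F[1]-.0155*np.cos(t))
rows([tcpL(C(25),25,62)+(8,)])
```

```text
51.12 [0.5091 0.2967 0.1771] [ 2.216  1.333 -0.922] F [ 0.5  0.  -2.6] op 0.242 q [ 0.03  0.37  2.12  1.32  0.69 -0.58]
loop cab [0.0304 0.0553 0.2471]
51.17 [0.5092 0.2967 0.1774] [ 2.216  1.333 -0.921] F [ 0.7 -0.  -1.5] op 0.241 q [ 0.03  0.37  2.12  1.32  0.69 -0.58]
seg mm/row 5.8 deg/row 2.5
[1, 6.0, 0.0, 0.0, -0.0, 0.25, 0.0, ('loopcab', [0.031, 0.055, 0.248])]
[1, 12.0, 0.0, 0.0, -0.0, 0.5, 0.0, ('loopcab', [0.032, 0.055, 0.247])]
[1, 17.0, 0.0, -1.0, -0.0, 0.75, 0.0, ('loopcab', [0.033, 0.055, 0.247])]
[1, 23.0, 0.0, -1.0, -0.0, 1.0, 0.0, ('loopcab', [0.034, 0.055, 0.247])]
[1, 29.0, 1.0, -1.0, -0.0, 1.26, 0.0, ('loopcab', [0.034, 0.055, 0.246])]
[1, 35.0, 1.0, -1.0, -0.0, 1.51, 0.01, ('loopcab', [0.034, 0.055, 0.246])]
[1, 41.0, 1.0, -1.0, -0.01, 1.76, 0.01, ('loopcab', [0.034, 0.055, 0.245])]
[1, 46.5, 1.0, -1.5, -0.01, 2.01, 0.01, ('loopcab', [0.034, 0.055, 0.244])]
```

View pics/s30_side.png

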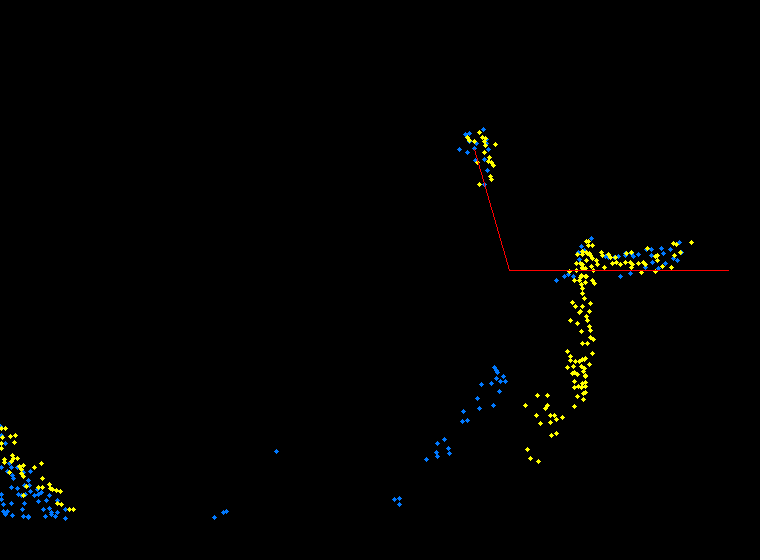

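Emit:
{"method": "servo_tool", "body": {"plan": [[[1,6,0,0,0,0.25,0],[1,12,0,0,0,0.5,0],[1,17,0,0,0,0.75,0],[1,23,0,0,0,1,0],[1,29,0.5,-0.5,0,1.25,0],[1,35,0.5,-0.5,0,1.5,0],[1,41,1,-1,0,1.75,0],[1,46.5,1,-1.5,0,2,0],[1,46.5,1,-1.5,0,2,0]]]}}

```text
clock: 52.3
eef_pos: [0.5263, 0.3258, 0.1449]
tcp_rot: [2.457, 1.477, -0.55]
wrist_force: [1.0, 0.2, -2.3]
opening: 0.236
```

Run:
```python
from incab import *
loopnow(); p=shot('scene','s31'); dump(p,'s31')
y=.0553
def C(th,F=(.041,.258)): t=np.radians(th); return (F[0]-.0155*np.sin(t),y,F[1]-.0155*np.cos(t))
rows([tcpL(C(6),6,62)+(8,)])
```

```text
52.3 [0.5263 0.3258 0.1449] [ 2.457  1.477 -0.55 ] F [ 1.   0.2 -2.3] op 0.236 q [-0.06  0.68  2.23  1.89  1.05 -1.33]
loop cab [0.0347 0.0544 0.2433]
52.35 [0.5262 0.3259 0.1454] [ 2.457  1.477 -0.55 ] F [-0.6 -0.3 -0.8] op 0.243 q [-0.06  0.68  2.23  1.89  1.05 -1.33]
seg mm/row 5.5 deg/row 2.4
[1, 6.0, 0.0, 0.0, -0.0, 0.24, 0.0, ('loopcab', [0.036, 0.055, 0.244])]
[1, 11.0, 0.0, 0.0, -0.0, 0.48, 0.0, ('loopcab', [0.036, 0.055, 0.245])]
[1, 17.0, 0.0, -1.0, -0.0, 0.72, 0.0, ('loopcab', [0.037, 0.055, 0.245])]
[1, 22.0, 0.0, -1.0, -0.01, 0.96, 0.0, ('loopcab', [0.038, 0.055, 0.245])]
[1, 28.0, 0.0, -1.0, -0.01, 1.2, 0.0, ('loopcab', [0.038, 0.055, 0.244])]
[1, 33.0, 0.0, -1.0, -0.01, 1.44, 0.0, ('loopcab', [0.039, 0.055, 0.244])]
[1, 39.0, 0.0, -1.0, -0.01, 1.68, 0.0, ('loopcab', [0.039, 0.055, 0.243])]
[1, 44.0, 0.5, -1.5, -0.01, 1.92, 0.0, ('loopcab', [0.039, 0.055, 0.243])]
```

View pics/s31_side.png

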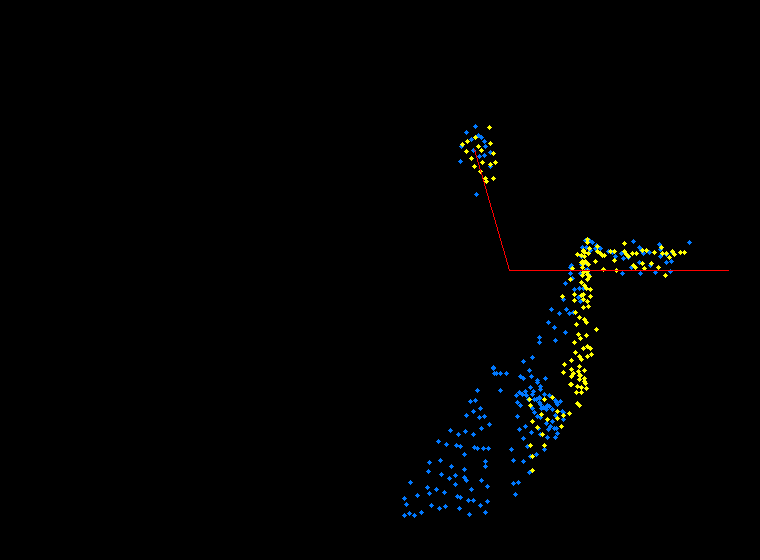

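Emit:
{"method": "servo_tool", "body": {"plan": [[[1,6,0,0,0,0.25,0],[1,11,0,0,0,0.5,0],[1,17,0,0,0,0.7,0],[1,22,0,0,0,0.95,0],[1,28,0,0,0,1.2,0],[1,33,0,0,0,1.45,0],[1,39,0,0,0,1.7,0],[1,43,0,-0.5,0,1.9,0],[1,43,0,1.5,0,1.9,0],[1,43,0,1.5,0,1.9,0]]]}}

```text
clock: 53.6
eef_pos: [0.5441, 0.36, 0.1269]
tcp_rot: [2.643, 1.59, -0.141]
wrist_force: [-0.3, -0.6, 0.3]
opening: 0.237
```

Run:
```python
from incab import *
loopnow(); p=shot('scene','s32'); dump(p,'s32')
```

```text
53.6 [0.5441 0.36   0.1269] [ 2.643  1.59  -0.141] F [-0.3 -0.6  0.3] op 0.237 q [-0.04  1.01  2.19  2.03  1.49 -1.63]
loop cab [0.0373 0.0555 0.2415]
```

View pics/s32_side.png

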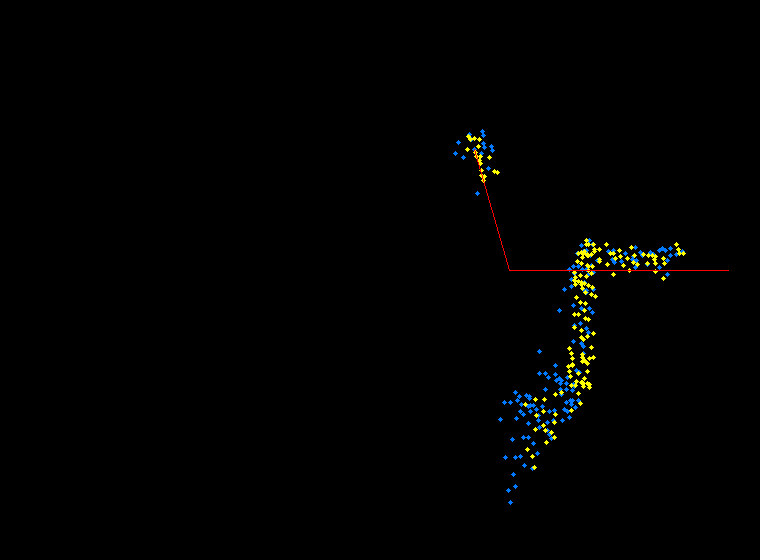

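View pics/s32.png

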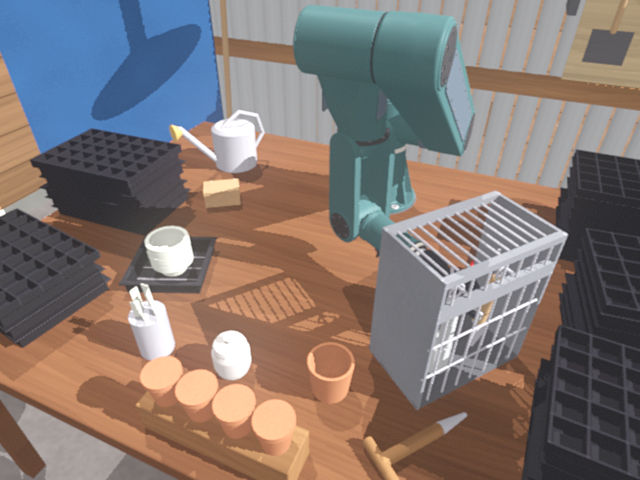

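Emit:
{"method": "servo_tool", "body": {"plan": [[[1,0,0,1,0,0,0],[1,0,0,1,0,0,0],[0.7,0,0,1,0,0,0],[0.6,0,0,1,0,0,0],[0.5,0,0,1,0,0,0],[0.5,0,0,1,0,0,0],[0.5,0,0,1,0,0,0],[0.5,0,0,1,0,0,0]]]}}

```text
clock: 54.65
eef_pos: [0.5439, 0.3598, 0.1252]
tcp_rot: [2.644, 1.589, -0.141]
wrist_force: [0.4, -0.3, 1.2]
opening: 0.502
```

Run:
```python
from incab import *
loopnow(); p=shot('scene','s33'); dump(p,'s33')
```

```text
54.65 [0.5439 0.3598 0.1252] [ 2.644  1.589 -0.141] F [ 0.4 -0.3  1.2] op 0.502 q [-0.04  1.02  2.19  2.03  1.49 -1.63]
loop cab [0.0371 0.0554 0.2399]
```

View pics/s33_side.png

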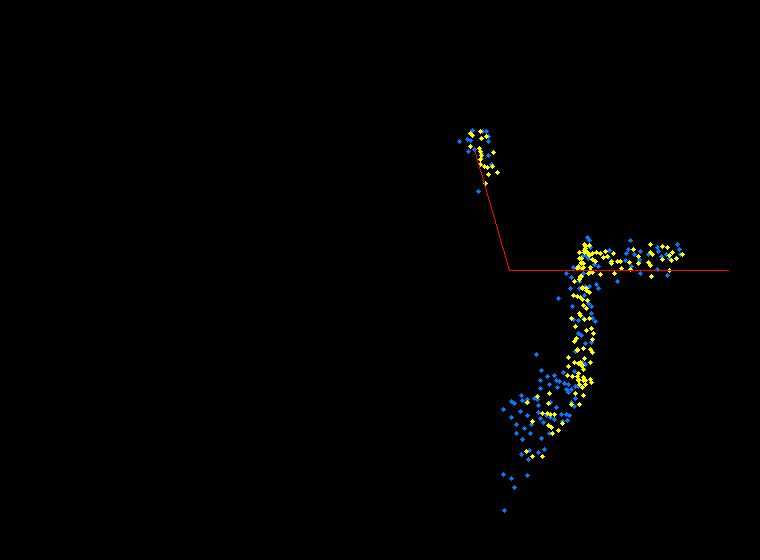

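Both loops are over the hook arms. Retreat straight back.

Emit:
{"method": "servo_tool", "body": {"plan": [[[0.5,-8,0,0,0,0,0],[0.5,-20,0,0,0,0,0],[0.5,-40,0,0,0,0,0],[0.5,-65,0,0,0,0,0],[0.5,-90,0,0,0,0,0],[0.5,-115,0,0,0,0,0],[0.5,-115,0,0,0,0,0]]]}}

```text
clock: 55.58
eef_pos: [0.4907, 0.2568, 0.1377]
tcp_rot: [2.648, 1.585, -0.142]
wrist_force: [0.3, 0.2, 0.1]
opening: 0.503
```

Run:
```python
from incab import *
s=st(); p=shot('scene','s34'); dump(p,'s34')
T=np.array(s['eef_pos']); R=Ro.from_rotvec(s['tcp_rot']).as_matrix()
T2,R2=np.array([.44,.12,.25]),Rh(50,50)
path([(T,R,'n'),(T2,R2,'45')],s['q'],8)
rows([(T2,R2,9)])
```

```text
55.58 [0.4907 0.2568 0.1377] [ 2.648  1.585 -0.142] F [0.3 0.2 0.1] op 0.503 q [-0.36  1.05  2.32  1.73  1.5  -1.79]
n T [0.491 0.257 0.138] q [-0.36  1.06  2.33  1.73  1.5  -1.81] maxstep 0.02 el [ 0.53 -0.12  0.56] wr [ 0.33 -0.05  0.17]
   bad 0.00020660400788267933
   bad 0.00033082185633826557
   bad 4.2182970504155735e-05
45 T [0.44 0.12 0.25] q [-0.4   0.04  2.21  0.91  0.89 -0.3 ] maxstep 0.25 el [0.05 0.05 0.87] wr [ 0.3  -0.05  0.52]
55.62 [0.4909 0.2575 0.1376] [ 2.647  1.586 -0.142] F [ 0.8 -0.1  0.7] op 0.498 q [-0.35  1.05  2.32  1.73  1.5  -1.79]
seg mm/row 20.5 deg/row 5.0
[1, -17.0, 2.0, -11.0, 0.06, -0.49, 0.12, ('loopcab', [-0.082, 0.028, 0.262])]
[1, -35.0, 4.0, -21.0, 0.12, -0.97, 0.24, ('loopcab', [-0.088, 0.023, 0.27])]
[1, -52.0, 7.0, -32.0, 0.19, -1.46, 0.36, ('loopcab', [-0.094, 0.017, 0.278])]
[1, -69.0, 9.0, -43.0, 0.25, -1.94, 0.48, ('loopcab', [-0.101, 0.011, 0.285])]
[1, -87.0, 11.0, -54.0, 0.31, -2.43, 0.6, ('loopcab', [-0.108, 0.005, 0.292])]
[1, -104.0, 13.0, -64.0, 0.37, -2.92, 0.72, ('loopcab', [-0.116, -0.001, 0.298])]
[1, -122.0, 15.0, -75.0, 0.44, -3.4, 0.84, ('loopcab', [-0.125, -0.007, 0.303])]
[1, -139.0, 18.0, -86.0, 0.5, -3.89, 0.96, ('loopcab', [-0.134, -0.014, 0.307])]
[1, -156.5, 20.0, -96.5, 0.56, -4.38, 1.08, ('loopcab', [-0.144, -0.021, 0.312])]
```

View pics/s34.png

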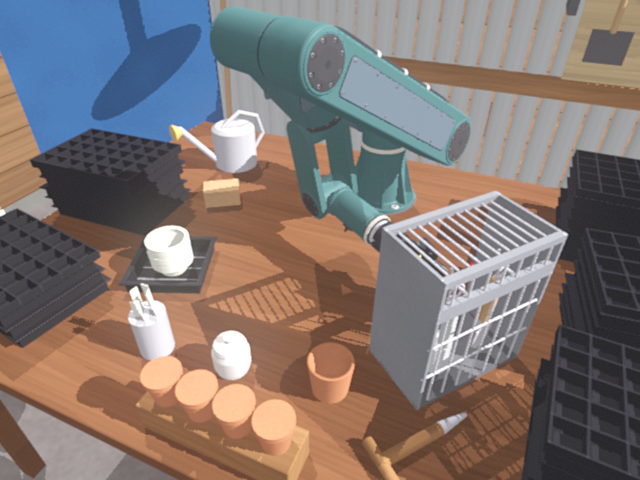

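View pics/s34_side.png

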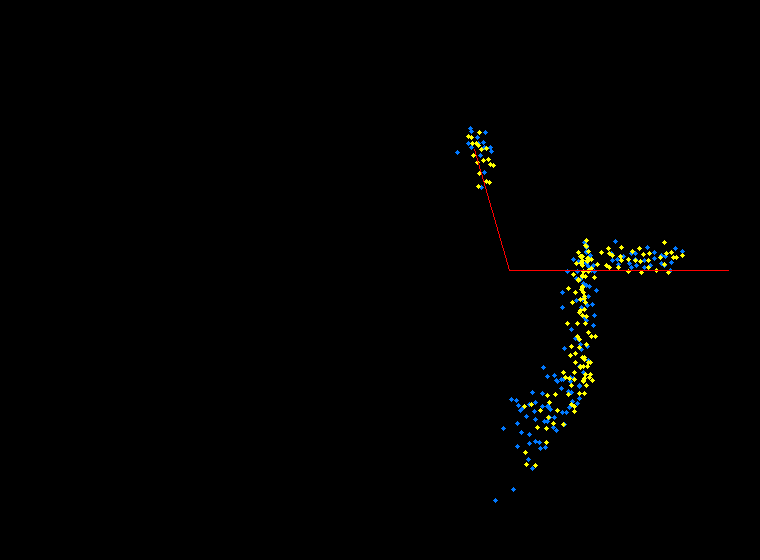

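Emit:
{"method": "servo_tool", "body": {"plan": [[[0.5,-17,2,-11,0.06,-0.49,0.12],[0.5,-35,4,-21,0.12,-0.97,0.24],[0.5,-52,7,-32,0.19,-1.46,0.36],[0.5,-69,9,-43,0.25,-1.94,0.48],[0.5,-87,11,-54,0.31,-2.43,0.6],[0.5,-104,13,-64,0.37,-2.92,0.72],[0.5,-104,13,-64,0.37,-2.92,0.72],[0.5,-104,13,-64,0.37,-2.92,0.72]]]}}

```text
clock: 56.62
eef_pos: [0.4564, 0.1682, 0.2121]
tcp_rot: [2.46, 1.266, -0.794]
wrist_force: [-1.0, -0.6, 1.2]
opening: 0.5
```

Run:
```python
from incab import *
from dom import *
s=st()
for c in ('scene','top'):
    p=shot(c,c[0]+'35'); 
    if c=='scene': dump(p,'s35')
    W=white(cloud(p),p); fitdomes(W,{'stack':(.589,-.374)},.096,.12)
    find(p,['torch','jar','pot','scoop_loop','trowel_loop'])
p=dict(np.load('pics/s35.npz')); W=tocab(cloud(p)); 
for n,y in (('scoop',-.057),('trowel',.0535)):
    m=(W[...,0]>-.05)&(W[...,0]<.066)&(abs(W[...,1]-y)<.035)&(W[...,2]>.012)&(W[...,2]<.24); P=W[m]; print(n,len(P),np.percentile(P[:,2],[1,99]).round(3),np.percentile(P[:,0],[1,50,99]).round(3),np.percentile(P[:,1],[1,50,99]).round(3))
cv2.imwrite('pics/s35c.png',cv2.resize(p['color'][180:410,360:580,::-1],None,fx=2.6,fy=2.6,interpolation=cv2.INTER_CUBIC))
```

```text
56.62 [0.4564 0.1682 0.2121] [ 2.46   1.266 -0.794] F [-1.  -0.6  1.2] op 0.5 q [-0.45  0.31  2.34  1.38  0.96 -0.95]
stack 495 [ 0.5906 -0.3741] z 0.1042
jar 0.76 [ 0.809 -0.056  0.068] [230, 354]
jar 0.63 [ 0.62  -0.361  0.013] [170, 275]
pot 0.8 [0.749 0.135 0.054] [332, 368]
scoop_loop 0.66 [0.659 0.323 0.105] [443, 348]
trowel_loop 0.56 [0.566 0.399 0.129] [494, 318]
stack 381 [ 0.5891 -0.3741] z 0.1059
jar 0.68 [ 0.779 -0.066  0.076] [331, 176]
pot 0.72 [0.772 0.135 0.045] [267, 189]
scoop_loop 0.86 [0.634 0.314 0.124] [206, 231]
scoop_loop 0.63 [0.271 0.369 0.017] [204, 361]
scoop_loop 0.26 [ 0.594 -0.381  0.09 ] [443, 220]
trowel_loop 0.56 [0.583 0.317 0.176] [202, 244]
trowel_loop 0.55 [0.549 0.379 0.159] [182, 260]
scoop 777 [0.012 0.234] [0.017 0.049 0.062] [-0.078 -0.062 -0.034]
trowel 688 [0.012 0.235] [-0.024  0.048  0.06 ] [0.023 0.049 0.085]
```

View pics/s35c.png

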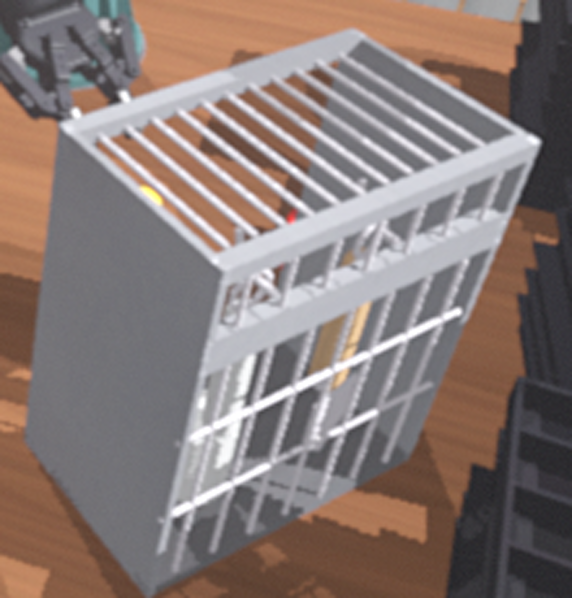

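View pics/t35.png

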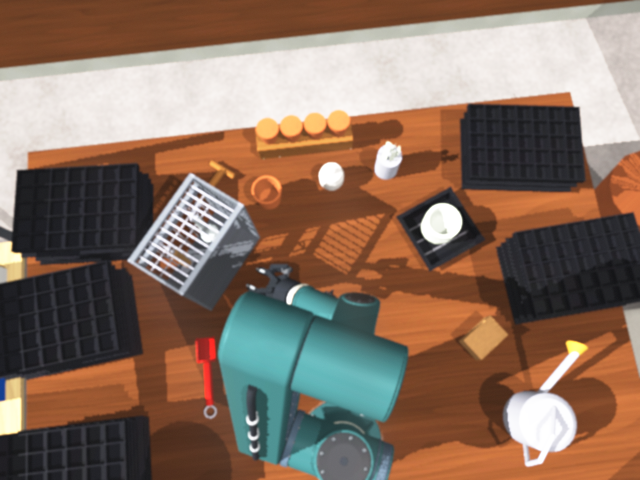

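Run:
```python
from incab import *
s=st()
T2,R2=np.array([.50,-.06,.28]),Rh(75,20)
T=np.array(s['eef_pos']); R=Ro.from_rotvec(s['tcp_rot']).as_matrix()
path([(T,R,'n'),(T2,R2,'x')],s['q'],9)
rows([(T2,R2,9)])
```

```text
57.23 [0.4565 0.1673 0.212 ] [ 2.461  1.264 -0.797] F [-0.3 -0.2  0.2] op 0.499 q [-0.45  0.31  2.34  1.38  0.96 -0.94]
n T [0.457 0.167 0.212] q [-0.45  0.31  2.35  1.38  0.96 -0.95] maxstep 0.01 el [ 0.2  -0.02  0.85] wr [ 0.29 -0.06  0.41]
x T [ 0.5  -0.06  0.28] q [-0.38  0.09  1.84  0.2   1.02  0.75] maxstep 0.22 el [0.08 0.04 0.87] wr [ 0.42 -0.09  0.62]
57.23 [0.4565 0.1673 0.212 ] [ 2.461  1.264 -0.797] F [-0.3 -0.2  0.2] op 0.499 q [-0.45  0.31  2.34  1.38  0.96 -0.94]
seg mm/row 26.8 deg/row 5.7
[1, -19.0, 19.0, 4.0, 0.31, -0.42, 0.23, ('loopcab', [-0.126, -0.026, 0.298])]
[1, -38.0, 37.0, 8.0, 0.62, -0.85, 0.46, ('loopcab', [-0.137, -0.052, 0.299])]
[1, -57.0, 56.0, 11.0, 0.93, -1.27, 0.69, ('loopcab', [-0.15, -0.079, 0.299])]
[1, -76.0, 74.0, 15.0, 1.24, -1.69, 0.92, ('loopcab', [-0.164, -0.106, 0.298])]
[1, -95.0, 93.0, 19.0, 1.55, -2.12, 1.15, ('loopcab', [-0.178, -0.132, 0.297])]
[1, -114.0, 112.0, 23.0, 1.86, -2.54, 1.37, ('loopcab', [-0.194, -0.159, 0.296])]
[1, -132.0, 130.0, 26.0, 2.17, -2.96, 1.6, ('loopcab', [-0.211, -0.186, 0.295])]
[1, -151.0, 149.0, 30.0, 2.49, -3.39, 1.83, ('loopcab', [-0.229, -0.212, 0.294])]
[1, -170.5, 167.5, 34.0, 2.8, -3.81, 2.06, ('loopcab', [-0.248, -0.239, 0.293])]
```

Emit:
{"method": "servo_tool", "body": {"plan": [[[0.5,-19,19,4,0.31,-0.42,0.23],[0.5,-38,37,8,0.62,-0.85,0.46],[0.5,-57,56,11,0.93,-1.27,0.69],[0.5,-76,74,15,1.24,-1.69,0.92],[0.5,-95,93,19,1.55,-2.12,1.15],[0.5,-114,112,23,1.86,-2.54,1.37],[0.5,-132,130,26,2.17,-2.96,1.6],[0.5,-151,149,30,2.49,-3.39,1.83],[0.5,-170,167,34,2.8,-3.8,2.06],[0.5,-170,167,34,2.8,-3.8,2.06]]]}}

```text
clock: 58.48
eef_pos: [0.5013, -0.0598, 0.281]
tcp_rot: [2.305, 0.407, -1.761]
wrist_force: [0.4, 0.3, 0.2]
opening: 0.5
```

Run:
```python
from incab import *
from dom import *
s=st(); p=shot('top','t36'); find(p,['torch']); p=shot('scene','s36'); dump(p,'s36'); W=white(cloud(p),p); fitdomes(W,{'stack':(.589,-.374)},.096,.12)
```

```text
58.48 [ 0.5013 -0.0598  0.281 ] [ 2.305  0.407 -1.761] F [0.4 0.3 0.2] op 0.5 q [-0.38  0.09  1.84  0.21  1.02  0.75]
torch 0.65 [0.551 0.383 0.162] [180, 259]
torch 0.64 [0.369 0.188 0.04 ] [262, 320]
stack 501 [ 0.5906 -0.3741] z 0.1038
```

View pics/t36.png

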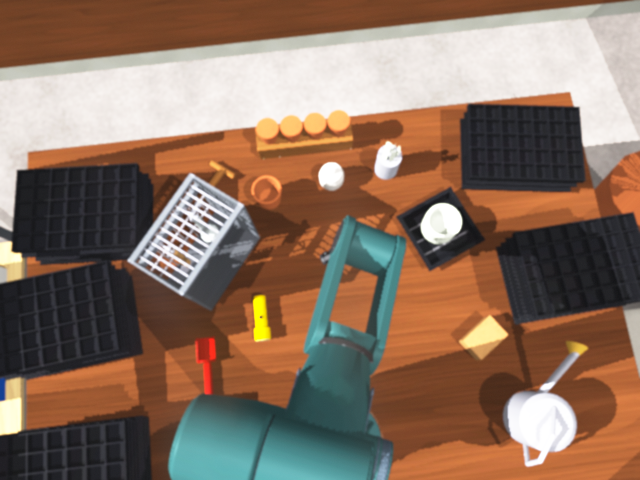

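View pics/s36.png

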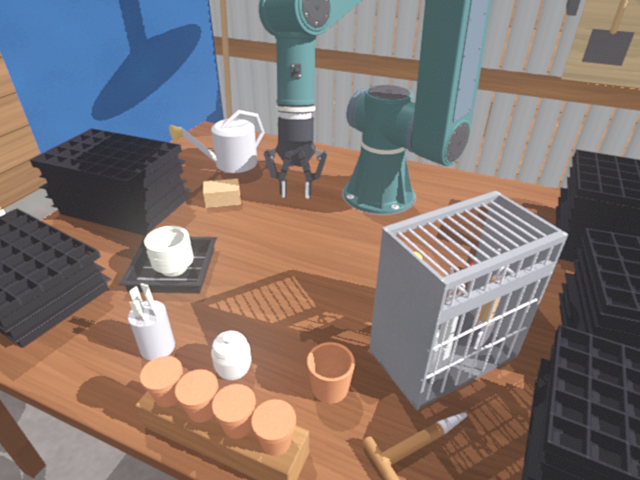

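View pics/s36_side.png

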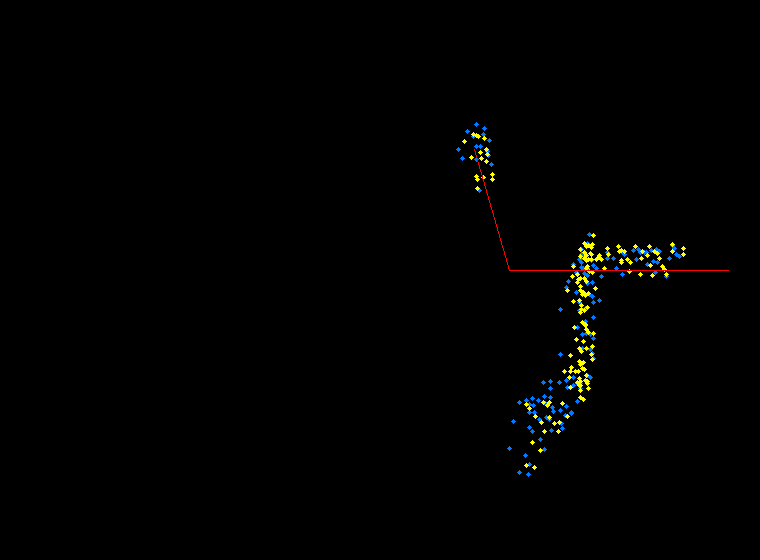

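All is in place and steady; the torch, jar and pot have not moved.

```bash
python3 -c "
from workcell import manip
print(manip.job_done(), manip.observe()['clock'])"
```

```text
the job is handed in; nothing more can be done
the job is handed in; nothing more can be done
```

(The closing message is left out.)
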